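# Snug the adjustable wrench on the tap's nut and tighten it

### The arm

A 6-joint arm with a two-finger parallel gripper is mounted at the origin on the work surface. World frame = base frame: x ahead of the robot, y to its left, z up, the work surface at z = 0. Lengths are in m, angles in rad, forces in N, time in s.
With the tool pointing down it reaches from about 0.375 to 0.9 m from the base axis. Payload 3.1 kg.
Tool frame: the origin (TCP) lies on the centre line of the jaws, within the pads' length; the fingertips stand 17 mm ahead of it and the grasp point (between the pads) lies 2 mm behind it; y points along the fingers, z is the direction in which the jaws open and shut, and the axes are right-handed (so a half turn about y gives the same grasp; the last joint's range is limited). The gripper opens to 85 mm and grips with 20 to 120 N. Pads are 22 mm wide; open, the fingers measure 114 mm over their backs; the gripper's body (76 mm by 85 mm) begins 54 mm behind the grasp point. The pads swing forward as they close: fully open they stand 13 mm farther back than shut.
Start: joints at [-1.512, 0.527, 1.433, -0, 1.181, -0.178], TCP at [0.147, -0.607, 0.248] pointing down, gripper open.
Joint ranges: [-3.08, 3.08], [-0.75, 2.2], [0.22, 2.44], [-1.43, 4.57], [0, 2.65], [-2.85, 2.85]. Speed limits (rad/s): [2.79, 2.79, 3.14, 3.14, 3.14, 3.14].

### API

Orientations are given as a unit quaternion [x, y, z, w].
In Python, from station import manip gives the robot as it stands.
- The arm moves only by the shell command python3 -m handwheel 'ROWS' [FORCE]. ROWS is JSON, one flat list of numbers, 7 for each row, row after row: the shift along the tool's x, y, z in cm, then the turn, a rotation vector about the tool's x, y, z in rad, then the finger opening in cm, from 0 to 8.54. A call has 1 to 10 rows; each row is the pose to reach, as a shift and turn from the pose commanded when the call began, along the tool's axes at that moment; what a row does not reach only later rows make up. A row lasts 1/12 s, in which the tool goes at most 41.7 mm and 7.16 degrees, less where a joint would pass 70% of its speed; a pose out of reach is approached as far as the arm can. A call with a gripper value outside its range is refused whole. The fingers move at their own pace and stop on an object; FORCE is the grip in N (left out, the last holds). Time passes only in rows, so rows that repeat a pose let the fingers close. It gives the time, the measured TCP pose, the force and the opening at its end, in the units of the state.
- manip.sense(): the state, without advancing time (a new reading comes with each control period).
- manip.snapshot(name): name is "scene" or "side" or "wrist"; returns a dict with "frame" (420x560x3 uint8, red, green, blue), "depth" (420x560 float32, m along the optical axis (not along the pixel's ray), 0 where there is no reading), "camera_matrix" (3x3 intrinsics, pixels), "rvec" (rotation vector, rad) and "tvec" (3), from world to camera coordinates, as OpenCV has them. Camera axes: x right, y down, z forward; pixel columns grow to the right and rows downward; lengths in m; the calibration is good to about 2 mm. A picture is of the moment at which its call begins.
- manip.sign_off(): hands the job in, once; it reports no verdict.
The state is a dict: "t": time; "q": joint angles; "qd": joint speeds; "tau": joint torques, N m; "tcp_pos": TCP position; "tool_rot": TCP orientation; "force": force on the tool from outside, world axes, zero at the start; "ft_torque": the same for the moment, N m; "finger_gap": opening from 0.0 (shut) to 1.0 (fully open).
Only numpy, scipy, OpenCV 4.12 (cv2) and the standard library are available. Lean on these libraries where they do the work, as an engineer would, in place of code of your own. Each camera call takes 0.05 s, during which the arm holds its last target.

### The job

The little tap is loose at its foot. The adjustable wrench already lies around the tap's brass hex nut, but its jaws stand far too wide: roll its worm wheel until the jaws just fit the nut, without turning the nut yet, then swing the wrench clockwise (seen from above) until the nut comes up against its stop. Let go and leave the wrench lying flat and snug on the nut; never bear on the tap, nut or basin with the fingers, and do not shove the other things on the counter.

Things in the scene. Friction and masses are not known exactly. Their poses are not given: they have to be found in the camera images.
- wrench: Adjustable wrench, 226 mm, loose, flat on the tap's flange and the basin's rim, jaws' underside 46 mm up. x: from handle to jaws; y: the way the jaws open; z up. Origin on the jaws' underside, below the nut's centre when the fixed jaw touches the nut. Jaws 18 mm thick, 14 mm along x, y -46 to +18; fixed jaw's inner face at x +20. Shank (14 mm) and red handle (20 mm wide, x -100 to -192, z -12 to +18) run along y -36. 0.5 kg.
- worm_center (a point): Centre of the worm wheel: knurled dark steel roller around the shank, 32 mm in diameter, 32 mm long (x -64 to -96, y -36, z 9 in the wrench's frame), 51 mm above the basin's floor, 40 mm free on either side. Rolls about the wrench's x axis. Stiff (0.25 N m): pinch it across its sides, along the wrench's y, and swing the tilted tool about its axis, with a new grip for each stroke.
- worm (a joint): Angle of the worm wheel in rad. It grows as the jaws close: the top of the wheel then moves towards the wrench's +y, the side to which the jaws open. Each rad closes the jaws by 5 mm. It stays where it is left.
- jaw (a joint): Travel of the sliding jaw (dark steel) in m, moved by the worm only. 0: jaws 60 mm apart; the gap is 60 mm minus this. Starts between 0 and 8 mm; near 20 mm the jaws are snug on the nut and close no further.
- handle_grip (a point): Point in the handle, 55 mm above the counter, x -165, y -36, z 9 mm in the wrench's frame: a good place to pinch the 20 mm wide handle, about 28 mm outside the basin's rim, handle top 9 mm above this point.
- nut_center (a point): Centre of the brass hex nut, on the tap's fixed vertical axis, 56 mm above the counter. Nut: 40 mm across flats, 46 across corners, 20 mm high. A steel pillar 22 to 32 mm thick rises from it to 156 mm above the counter, with a spout pointing along this point's x.
- nut_flat (a point): Centre of one of the nut's six flats, turning with the nut; x is the flat's outward normal, z up. It is the flat facing away from the handle. The jaws fit when the wrench's x axis is square to it; at the start it is so within about 0.14 rad.
- nut (a joint): Angle of the nut in rad, growing clockwise seen from above (tightening). Starts between 0 and 0.16, drags with about 0.3 N m, hard stop at 0.90.
- tap: The tap with its round steel drip basin, fixed to the counter: basin 282 mm across, rim 34 mm high and 6 mm thick, floor 4 mm thick. Origin on the counter, on the tap's axis; x along the spout. Below the nut is a flange 88 mm across, top 46 mm above the counter.
- kettle: Stainless kettle, 160 mm across, 205 mm high, at the left; black handle. Bystander; origin at the middle of its underside.
- mug_a: Blue enamel mug, 82 mm across, 80 mm high, at the right. Bystander; origin at the middle of its underside.
- mug_b: The other blue enamel mug, same size. Bystander; origin at the middle of its underside.
- canister: Red plastic canister with screw lid, 106 mm across, 131 mm high, far right. Bystander; origin at the middle of its underside.
- saucer: Green melamine saucer, 140 mm across, 18 mm high, at the left. Bystander; origin at the middle of its underside.
- teaspoon: Steel teaspoon, 140 mm long, beside the saucer. Bystander; origin at the middle of its underside.
- soap: Yellow washing-up bottle, 60 mm across, 190 mm high, behind the basin on the left. Bystander; origin at the middle of its underside.

How it is judged:
By the outcome, as a careful person would: the job done as asked, in the order asked, and still so for the second after the job is handed in, with the robot touching nothing.
It also fails if it takes over 72 s, if anything falls off the work surface, if the arm or the gripper's body presses on something with over 40 N, if the wrist force passes 120 N, or if a joint passes its speed limit or range.

## Working session

There is one attempt and no reset: what is moved stays moved. The work goes in short steps, Python scripts to look and compute and a shell command to move; the robot and the scene stay as the last step left them, time stands still between calls to the robot, and variables do not carry over. Pictures are saved under pics/ and viewed, and the job is handed in when it is done.

```bash
ls; mkdir -p pics
cat > h.py <<'E'
import numpy as np, cv2
from station import manip
from scipy.spatial.transform import Rotation as R
def snap(n,f):
    s=manip.snapshot(n); cv2.imwrite('pics/'+f+'.png',s['frame'][:,:,::-1]); np.savez('pics/'+f+'.npz',**s); return s
def load(f): return dict(np.load('pics/'+f+'.npz'))
def cam(s):
    Rm=cv2.Rodrigues(np.array(s['rvec'],float))[0]; return Rm,np.array(s['tvec'],float).ravel(),np.array(s['camera_matrix'])
def ray(s,uv,z):
    Rm,t,K=cam(s); uv=np.atleast_2d(np.array(uv,float)); d=(np.linalg.inv(K)@np.c_[uv,np.ones(len(uv))].T).T@Rm
    c=-Rm.T@t; return c+d*((z-c[2])/d[:,2])[:,None]
def cloud(s):
    Rm,t,K=cam(s); D=s['depth']; v,u=np.indices(D.shape); p=np.stack([(u-K[0,2])/K[0,0]*D,(v-K[1,2])/K[1,1]*D,D],-1)
    return (p-t)@Rm
def proj(s,P):
    return cv2.projectPoints(np.atleast_2d(np.array(P,float)),np.array(s['rvec'],float),np.array(s['tvec'],float),np.array(s['camera_matrix']),None)[0][:,0]
E
python3 - <<'E'
from h import *
print(manip.sense())
for n in('scene','side','wrist'):
    s=snap(n,n+'0'); print(n,s['camera_matrix'],-cam(s)[0].T@cam(s)[1])
E
```

```text
pics
{'t': 0.0, 'q': array([-1.51150884e+00,  5.28466899e-01,  1.43388574e+00, -3.12622733e-05,
        1.18139495e+00, -1.78510534e-01]), 'qd': array([-0.00054259,  0.00025896,  0.00029113,  0.00115721,  0.00017542,
        0.00157065]), 'tau': array([-4.95592085e-04, -4.42344153e+01, -1.78025633e+01, -2.26052193e-04,
        8.37506843e-03,  2.94489233e-06]), 'tcp_pos': array([ 0.14720083, -0.60672768,  0.24733839]), 'tool_rot': array([-0.08384529,  0.70287472, -0.70135244,  0.08391566]), 'force': array([0.14711376, 0.49602472, 0.08447737]), 'ft_torque': array([0.00160991, 0.01072732, 0.05928341]), 'finger_gap': 0.9982373571879776}
scene [[520.65996403   0.         282.18504586]
 [  0.         520.65996403 208.431751  ]
 [  0.           0.           1.        ]] [1.54603869 0.60695515 0.93335121]
side [[389.83682548   0.         282.82238368]
 [  0.         389.83682548 213.00228863]
 [  0.           0.           1.        ]] [0.46107849 0.84527165 0.64524538]
wrist [[369.26218383   0.         276.46978212]
 [  0.         369.26218383 212.32532031]
 [  0.           0.           1.        ]] [ 0.22509641 -0.58784444  0.37315318]
```

View pics/scene0.png

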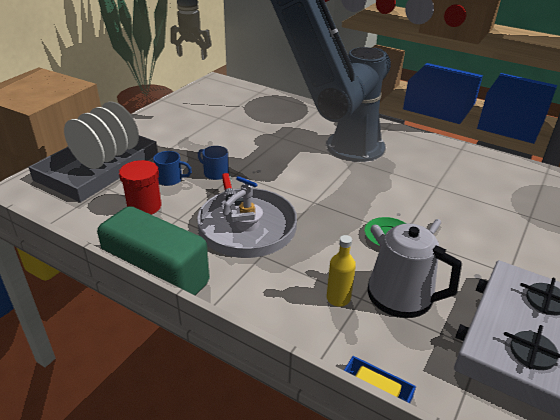

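View pics/side0.png

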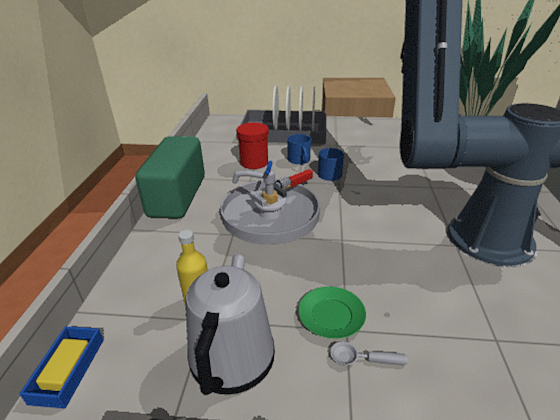

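View pics/wrist0.png

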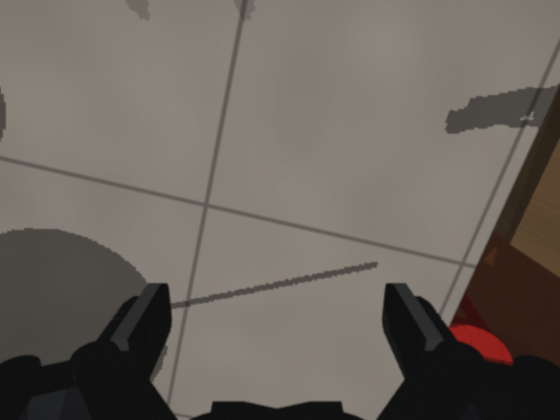

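The scene view shows the basin near (246,218), with the red handle at (226,182) and the mugs at (166,168) and (214,162). The side view shows the handle at (300,180), pointing towards mug (331,163).

Run:
```python
from h import *
for n in('scene0','side0'):
    s=load(n); P=cloud(s); f=s['frame'].astype(int); r,g,b=f[...,0],f[...,1],f[...,2]
    for nm,m in (('red',(r>120)&(g<60)&(b<60)),('blue',(b>80)&(r<60)&(b>1.5*g)),('brass',(r>150)&(g>90)&(b<80)&(r>g+40)),('yellow',(r>150)&(g>130)&(b<80)&(r<g+60)),('green',(g>100)&(r<60)&(b<90))):
        m=m.astype(np.uint8); k,l,st,c=cv2.connectedComponentsWithStats(m)
        for i in range(1,k):
            if st[i,4]>15:
                q=P[l==i]; print(n,nm,c[i].round(),st[i,4],np.median(q,0).round(3),q.min(0).round(3),q.max(0).round(3))
```

```text
scene0 red [144. 178.] 940 [ 0.682 -0.351  0.13 ] [ 0.497 -0.554  0.004] [1.546 0.607 0.933]
scene0 red [227. 180.] 81 [ 0.508 -0.198  0.064] [ 0.475 -0.229  0.059] [ 0.543 -0.168  0.068]
scene0 blue [460.  75.] 224 [-1.069  0.105 -0.055] [-2.465 -0.19  -0.568] [1.546 0.607 0.933]
scene0 blue [529.  80.] 130 [-1.072  0.407 -0.024] [-2.487  0.092 -0.53 ] [-1.042  0.526 -0.016]
scene0 blue [204. 153.] 17 [ 0.433 -0.345  0.08 ] [ 0.418 -0.362  0.063] [ 0.457 -0.306  0.084]
scene0 blue [171. 166.] 382 [ 0.528 -0.381  0.058] [ 0.435 -0.552 -0.001] [1.546 0.607 0.933]
scene0 blue [222. 165.] 182 [ 0.429 -0.274  0.05 ] [ 0.375 -0.307  0.003] [ 0.457 -0.268  0.083]
scene0 blue [246. 180.] 47 [ 0.589 -0.071  0.155] [ 0.395 -0.242  0.001] [ 0.593 -0.036  0.158]
scene0 blue [379. 376.] 242 [0.875 0.45  0.034] [ 0.863  0.38  -0.001] [1.546 0.607 0.933]
scene0 brass [422. 127.] 107 [-1.75  -0.215 -0.749] [-1.791 -0.346 -0.763] [-1.709 -0.075 -0.733]
scene0 brass [460. 137.] 31 [-1.76   0.05  -0.749] [-1.797 -0.003 -0.765] [-1.726  0.101 -0.736]
scene0 brass [249. 207.] 18 [ 0.591 -0.059  0.071] [
[... 1406 characters left out ...]
] [0.461 0.13  0.   ] [0.734 0.845 0.645]
side0 yellow [ 61. 364.] 1314 [0.899 0.47  0.033] [0.461 0.397 0.003] [0.933 0.845 0.645]
side0 green [471.  32.] 19 [-0.335 -1.54   0.23 ] [-0.352 -1.554  0.199] [-0.329 -1.527  0.263]
side0 green [175. 139.] 45 [ 0.899 -0.233  0.149] [ 0.869 -0.246  0.147] [ 0.925 -0.199  0.151]
side0 green [192. 144.] 16 [ 0.835 -0.208  0.144] [ 0.831 -0.232  0.139] [ 0.849 -0.171  0.15 ]
side0 green [171. 149.] 53 [ 0.887 -0.161  0.15 ] [ 0.866 -0.192  0.148] [ 0.913 -0.115  0.152]
side0 green [156. 155.] 55 [ 0.919 -0.121  0.149] [ 0.896 -0.181  0.147] [ 0.931 -0.069  0.151]
side0 green [332. 313.] 2379 [0.414 0.292 0.01 ] [0.349 0.225 0.002] [0.485 0.845 0.645]
```

Run:
```python
from h import *
s=manip.sense(); T=R.from_quat(s['tool_rot']).as_matrix(); print(T.round(3))
w=load('wrist0'); Rm,t,K=cam(w); c=-Rm.T@t; print('cam in tool',T.T@(c-s['tcp_pos']), 'fwd in tool',(T.T@Rm.T).round(3))
```

```text
[[-0.972 -0.     0.236]
 [-0.236  0.002 -0.972]
 [-0.    -1.    -0.002]]
cam in tool [-0.08019435 -0.12556124 -0.00036821] fwd in tool [[ 0.001  0.949  0.315]
 [ 0.001 -0.315  0.949]
 [ 1.    -0.001 -0.001]]
```

Run:
```python
from h import *
a=cv2.imread('pics/scene0.png')
A=cv2.resize(a[0:65,150:230],None,fx=7,fy=7)
B=cv2.resize(a[165:260,180:310],None,fx=5,fy=5,interpolation=cv2.INTER_CUBIC)
cv2.imwrite('pics/zA.png',A);cv2.imwrite('pics/zB.png',B)
```

```text
(no output)
```

View pics/zA.png

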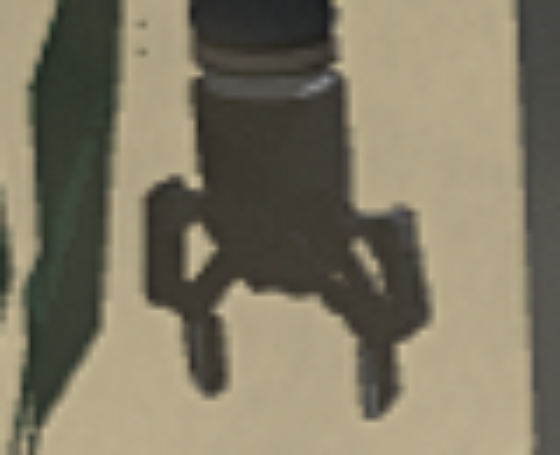

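View pics/zB.png

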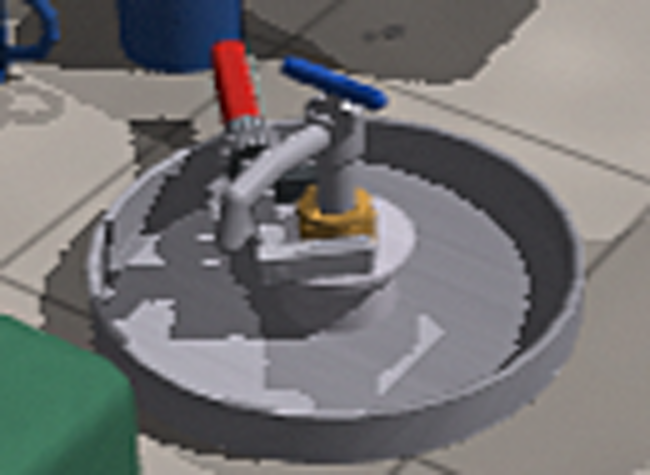

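```bash
python3 -m handwheel '[-44,0,-31,0,-0.54,0,8.5, -44,0,-31,0,-0.54,0,8.5, -44,0,-31,0,-0.54,0,8.5, -44,0,-31,0,-0.54,0,8.5, -44,0,-31,0,-0.54,0,8.5, -44,0,-31,0,-0.54,0,8.5, -44,0,-31,0,-0.54,0,8.5, -44,0,-31,0,-0.54,0,8.5, -44,0,-31,0,-0.54,0,8.5, -44,0,-31,0,-0.54,0,8.5]'
python3 - <<'E'
from h import *
s=manip.sense(); T=R.from_quat(s['tool_rot']).as_matrix(); print(T.round(3)); print(T.T@(np.array([.5,-.2,.25])-s['tcp_pos'])*100,s['q'])
E
```

```text
t: 0.98
tcp_pos: [0.4226, -0.2921, 0.2482]
tool_rot: [-0.268, 0.654, -0.654, 0.268]
force: [0.7, -0.3, -0.5]
finger_gap: 0.996
[[-0.713 -0.     0.702]
 [-0.702  0.    -0.713]
 [-0.    -1.    -0.   ]]
[-11.97405096  -0.17437984  -1.13426455] [-8.22537126e-01  3.78637751e-01  1.70847869e+00  2.83298892e-05
  1.05472699e+00 -2.92665049e-02]
```

```bash
python3 -m handwheel '[-12,0,-1,0,0,0,8.5, -12,0,-1,0,0,0,8.5, -12,0,-1,0,0,0,8.5, -12,0,-1,0,0,0,8.5, -12,0,-1,0,0,0,8.5]'
python3 - <<'E'
from h import *
s=snap('wrist','w1'); snap('scene','scene1'); snap('side','side1'); print(manip.sense()['q'])
E
```

```text
t: 1.4
tcp_pos: [0.501, -0.2007, 0.248]
tool_rot: [-0.27, 0.654, -0.654, 0.269]
force: [0.1, -0.7, 0.8]
finger_gap: 0.994
[-5.93558422e-01  4.13025487e-01  1.64757089e+00 -5.30261365e-04
  1.08164430e+00  2.00641099e-01]
```

View pics/w1.png

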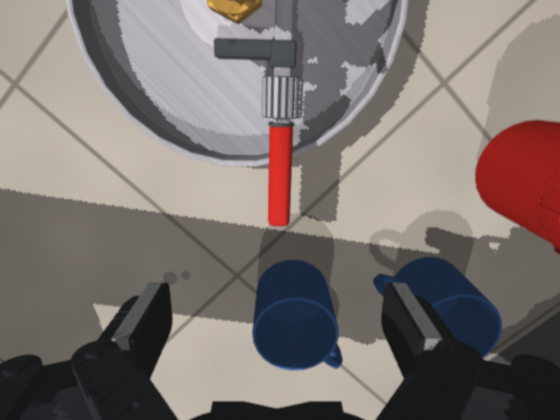

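Wrist view: the wrench lies nearly along image vertical. Red handle at (280,175), worm at (282,97), sliding jaw at (250,48), nut at the top edge (235,5). A mug stands just past the handle's end at (295,310). I'll move forward for a view of the nut.

```bash
python3 -m handwheel '[-7,0,0,0,0,0,8.5, -7,0,0,0,0,0,8.5, -7,0,0,0,0,0,8.5, -7,0,0,0,0,0,8.5]'
python3 - <<'E'
from h import *
s=snap('wrist','w2')
E
```

```text
t: 1.88
tcp_pos: [0.5499, -0.1542, 0.2481]
tool_rot: [0.268, -0.654, 0.654, -0.268]
force: [-0.0, 0.3, 0.9]
finger_gap: 0.995
```

View pics/w2.png

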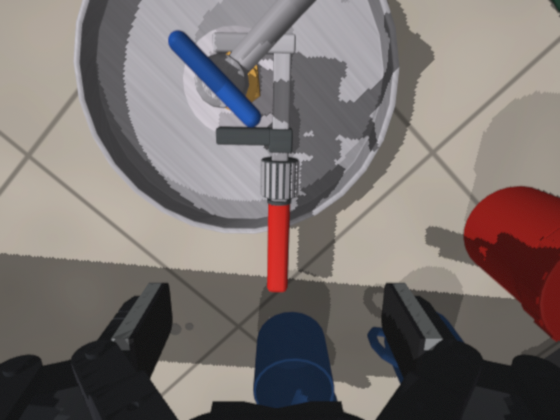

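Run:
```python
from h import *
out={}
def fit(pts):
    p=pts[:,:2]; c=p.mean(0); u,sv,vt=np.linalg.svd(p-c,full_matrices=False); d=vt[0]; d=d*np.sign(d[0]); return c,d
for n in('w1','w2'):
    s=load(n); f=s['frame'].astype(int); r,g,b=f[...,0],f[...,1],f[...,2]
    m=((r>120)&(g<70)&(b<70)).astype(np.uint8); k,l,st,c=cv2.connectedComponentsWithStats(m)
    for i in range(1,k):
        if abs(c[i][0]-280)<30 and st[i,4]>500:
            v,u=np.where(l==i); 
            rows=np.unique(v)[4:-4]; mid=np.array([[ (u[v==q].min()+u[v==q].max())/2+0,q] for q in rows])
            P=ray(s,mid,.064); cc,d=fit(P); t=(P[:,:2]-cc)@d; print(n,'handle c',cc,'ang',np.arctan2(d[1],d[0]),'ends',ray(s,[[c[i][0],v.min()],[c[i][0],v.max()]],.064)[:,:2], 'tz',np.median(cloud(s)[l==i][:,2]))
s=load('w2')
P=cloud(s)
# lever
f=s['frame'].astype(int); m=((f[...,2]>120)&(f[...,0]<70)); m[200:]=0
print('lever',np.percentile(P[m],[2,50,98],axis=0).round(3), ray(s,[[177,38],[255,121]],.155).round(3))
a=cv2.imread('pics/w2.png')[0:210,150:350]; cv2.imwrite('pics/z2.png',cv2.resize(a,None,fx=2.8,fy=2.8,interpolation=cv2.INTER_CUBIC))
a=cv2.imread('pics/w1.png')[0:130,150:350]; cv2.imwrite('pics/z1.png',cv2.resize(a,None,fx=4,fy=4,interpolation=cv2.INTER_CUBIC))
# basin rim: points with z near .034 within 0.16 of (.59,-.06)
for n in ('w1','w2','scene1','side1'):
    s=load(n);P=cloud(s); d=np.hypot(P[...,0]-.59,P[...,1]+.06); m=(np.abs(P[...,2]-.034)<.003)&(d>.11)&(d<.17)
    q=P[m][:,:2]
    for _ in range(5):
        A=np.c_[2*q,np.ones(len(q))]; x=np.linalg.lstsq(A,(q**2).sum(1),rcond=None)[0]; rr=np.sqrt(x[2]+x[0]**2+x[1]**2); e=np.hypot(*(q-x[:2]).T)-rr; q=q[np.abs(e)<.004]
    print(n,x[:2].round(4),rr.round(4),len(q))
```

```text
w1 handle c [ 0.50924768 -0.19424036] ang 0.7597716569447447 ends [[ 0.53898449 -0.16466994]
 [ 0.47768753 -0.22574214]] tz 0.06384113904938593
w2 handle c [ 0.50922543 -0.19365736] ang 0.7536627636811012 ends [[ 0.53917791 -0.16417939]
 [ 0.47746358 -0.22487925]] tz 0.06385898939685178
lever [[ 0.581 -0.098  0.153]
 [ 0.586 -0.069  0.156]
 [ 0.589 -0.038  0.157]] [[ 0.588 -0.04   0.155]
 [ 0.586 -0.1    0.155]]
w1 [ 0.5861 -0.0693] 0.1366 3395
w2 [ 0.5863 -0.0689] 0.1366 4294
scene1 [ 0.5883 -0.0684] 0.1372 365
side1 [ 0.5895 -0.0655] 0.137 383
```

View pics/z2.png

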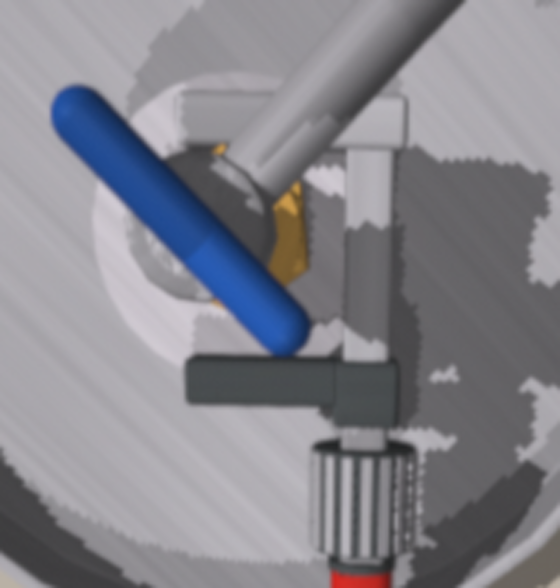

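View pics/z1.png

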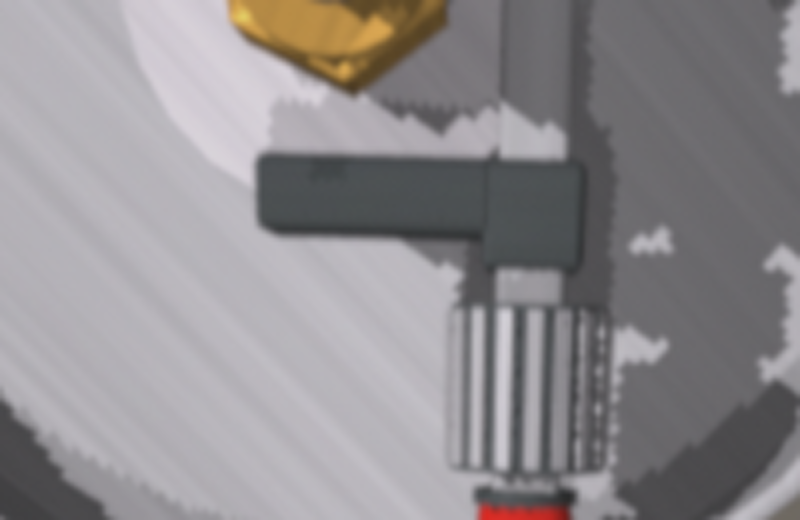

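z1 suggests a nut corner near (350,90) facing the handle, which disagrees with the "flat within 0.14 rad" description. I need a clearer view of the nut, so I'll tilt the camera.

```bash
python3 -m handwheel '[3,4,0,0,0,0.12,8.5, 3,4,0,0,0,0.24,8.5, 3,4,0,0,0,0.36,8.5,3,4,0,0,0,0.36,8.5,3,4,0,0,0,0.36,8.5]'
python3 - <<'E'
from h import *
s=snap('wrist','w3')
a=cv2.imread('pics/w3.png')[60:320,130:400]; cv2.imwrite('pics/z3.png',cv2.resize(a,None,fx=2.2,fy=2.2,interpolation=cv2.INTER_CUBIC))
E
```

```text
t: 2.35
tcp_pos: [0.5268, -0.1769, 0.2079]
tool_rot: [-0.146, 0.693, -0.597, 0.378]
force: [0.2, 0.6, -0.3]
finger_gap: 0.997
```

View pics/w3.png

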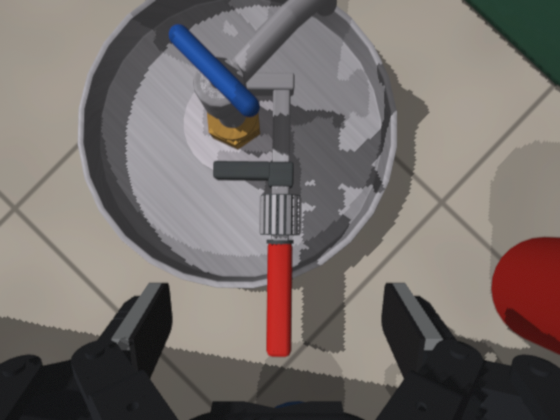

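View pics/z3.png

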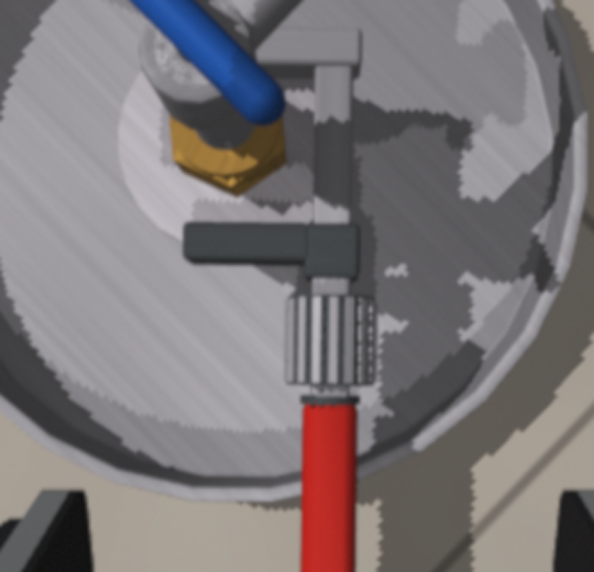

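Run:
```python
from h import *
N=np.array([.5866,-.069]); th=.757; wx=np.array([np.cos(th),np.sin(th)]); wy=np.array([-wx[1],wx[0]])
for n in('w1','w2','w3','scene1','side1'):
    s=load(n); P=cloud(s); f=s['frame'].astype(int); r,g,b=f[...,0],f[...,1],f[...,2]
    m=(r>70)&(r-b>40)&(g>b+15)&(r>g)&(np.hypot(P[...,0]-N[0],P[...,1]-N[1])<.03)
    q=P[m]; a=(q[:,:2]-N)@np.c_[wx,wy]; 
    ang=np.degrees(np.arctan2(a[:,1],a[:,0])); rad=np.hypot(*a.T)*1000
    print(n,len(q), q[:,2].min(),q[:,2].max())
    for z0,z1 in((.046,.054),(.054,.062),(.062,.072)):
        mm=(q[:,2]>z0)&(q[:,2]<=z1)
        print(z0,[(lo,int(rad[mm&(ang>=lo)&(ang<lo+15)].max().round())) for lo in range(-180,180,15) if (mm&(ang>=lo)&(ang<lo+15)).sum()>1])
```

```text
w1 784 0.04906615545134691 0.07277187336399892
0.046 [(-180, 22), (-165, 21), (-150, 20), (-135, 21), (-120, 22)]
0.054 [(-180, 23), (-165, 21), (-150, 20), (-135, 22), (-120, 22), (120, 23), (135, 22), (150, 20), (165, 22)]
0.062 [(-180, 23), (-165, 21), (-150, 20), (-135, 21), (-120, 23), (120, 23), (135, 21), (150, 20), (165, 22)]
w2 353 0.057725099771314 0.134938763019932
0.046 []
0.054 [(-60, 23)]
0.062 [(-135, 21), (-120, 22), (-105, 20), (-90, 20), (-75, 21), (-60, 22), (0, 23), (165, 21)]
w3 871 0.05345951198835025 0.1127282956478165
0.046 [(-165, 21)]
0.054 [(-180, 23), (-165, 21), (-150, 20), (135, 21), (165, 21)]
0.062 [(-180, 23), (-165, 21), (-150, 20), (-135, 21), (-120, 22), (-105, 20), (90, 20), (105, 22), (120, 23), (135, 21), (150, 20), (165, 22)]
scene1 73 0.05341552142727894 0.07515330555736277
0.046 []
0.054 [(60, 20)]
0.062 [(-135, 23), (-120, 18), (-75, 21), (-60, 23), (-45, 20), (-15, 23), (0, 25), (15, 20), (30, 20), (45, 21), (60, 20), (75, 19), (90, 17), (105, 16)]
side1 127 0.048404823432658436 0.07367360875904713
0.046 [(30, 24), (45, 25), (60, 24), (75, 18), (90, 21), (105, 20)]
0.054 [(15, 22), (30, 23), (45, 24), (60, 22), (75, 19), (90, 20), (105, 21)]
0.062 [(-75, 19), (-60, 24), (-45, 20), (-15, 23), (0, 23), (15, 25), (30, 23), (45, 24), (60, 25), (75, 21), (90, 19), (105, 18), (120, 20), (135, 16), (150, 13)]
```

```bash
python3 - <<'E'
from h import *
N=np.array([.5866,-.069]); th=.757; wx=np.array([np.cos(th),np.sin(th)]); wy=np.array([-wx[1],wx[0]])
for n in('w1','w3'):
    s=load(n); P=cloud(s); f=s['frame'].astype(int); r,g,b=f[...,0],f[...,1],f[...,2]
    m=(r>70)&(r-b>40)&(g>b+15)&(r>g)&(np.hypot(P[...,0]-N[0],P[...,1]-N[1])<.03)&(P[...,2]>.048)&(P[...,2]<.0655)
    q=P[m]; a=(q[:,:2]-N)@np.c_[wx,wy]*1000
    ang=np.degrees(np.arctan2(a[:,1],a[:,0])); rad=np.hypot(*a.T)
    for lo,hi in((-170,-132),(128,170)):
        for z0,z1 in((.048,.056),(.056,.0645)):
            mm=(ang>lo)&(ang<hi)&(rad>18)&(q[:,2]>z0)&(q[:,2]<z1)
            if mm.sum()<8: continue
            p=a[mm]; 
            for _ in range(3):
                c=p.mean(0); vt=np.linalg.svd(p-c)[2]; nrm=vt[1]*np.sign(vt[1]@c); e=(p-c)@nrm; p=p[np.abs(e)<1]
            print(n,lo,z0,len(p),'normal deg',np.degrees(np.arctan2(nrm[1],nrm[0])).round(1),'dist',(nrm@c).round(1))
E
python3 - <<'E'
from h import *
s=load('w3'); P=cloud(s); 
print([ (u,v,P[v,u].round(4)) for u,v in((245,165),(285,165),(245,85),(275,80),(270,215),(280,215),(290,215))])
E
```

```text
w1 -170 0.048 28 normal deg -145.3 dist 19.8
w1 -170 0.056 43 normal deg -144.4 dist 19.9
w1 128 0.056 26 normal deg 156.0 dist 20.1
w3 -170 0.056 13 normal deg -146.6 dist 20.2
w3 128 0.056 12 normal deg 155.6 dist 20.1
[(245, 165, array([ 0.5658, -0.1029,  0.0647])), (285, 165, array([ 0.5878, -0.1256,  0.0647])), (245, 85, array([ 0.5974, -0.08  ,  0.1299])), (275, 80, array([ 0.631 , -0.0726,  0.0647])), (270, 215, array([ 0.5512, -0.1447,  0.0688])), (280, 215, array([ 0.5566, -0.1503,  0.0717])), (290, 215, array([ 0.5619, -0.1558,  0.0718]))]
```

```bash
cat >> h.py <<'E'
def wrench(s,verbose=True):
    """handle axis -> (angle, origin) from wrist view"""
    f=s['frame'].astype(int); r,g,b=f[...,0],f[...,1],f[...,2]; P=cloud(s)
    m=(r>110)&(g<70)&(b<70)&(P[...,2]>.055)&(P[...,2]<.07)&(np.hypot(P[...,0]-.587,P[...,1]+.069)<.215)
    k,l,st,c=cv2.connectedComponentsWithStats(m.astype(np.uint8)); i=1+st[1:,4].argmax()
    v,u=np.where((l==i)&(P[...,2]>.0625)); q=P[v,u][:,:2]; c=q.mean(0); d=np.linalg.svd(q-c,full_matrices=False)[2][0]
    if d@(np.array([.587,-.069])-c)<0: d=-d
    t=(q-c)@d; y=np.array([-d[1],d[0]]); w=(q-c)@y; a=(np.percentile(t,.3)+np.percentile(t,99.7))/2
    mid=c+d*a+y*(w.min()+w.max())/2; O=mid+.146*d+.036*y
    if verbose: print('wrench ang %.4f origin %s len %.1f wid %.1f'%(np.arctan2(d[1],d[0]),O.round(4),1e3*(t.max()-t.min()),1e3*(w.max()-w.min())))
    return np.arctan2(d[1],d[0]),O,d,y
def jaw(s,O,d,y):
    P=cloud(s); f=s['frame'].astype(int); a=(P[...,:2]-O)@np.c_[d,y]*1e3
    m=(np.abs(P[...,2]-.0645)<.0015)&(a[...,1]>-46)&(a[...,1]<17)&(a[...,0]<-15)&(a[...,0]>-62)&(f.max(-1)<110)
    m2=m&(a[...,1]>-20); print('slid jaw x',np.percentile(a[m2][:,0],[1,50,99]).round(1),m2.sum())
    m=(np.abs(P[...,2]-.0645)<.0015)&(a[...,1]>-18)&(a[...,1]<17)&(a[...,0]>12)&(a[...,0]<45); print('fixed jaw x',np.percentile(a[m][:,0],[1,50,99]).round(1) if m.sum() else None,m.sum())
E
python3 - <<'E'
from h import *
for n in('w1','w2','w3'):
    s=load(n); w=wrench(s); jaw(s,*w[1:]); print('worm',w[1]-.08*w[2]-.036*w[3])
E
```

```text
wrench ang 0.7604 origin [ 0.5895 -0.0688] len 87.0 wid 17.6
slid jaw x [-50.8 -44.3 -20. ] 781
fixed jaw x None 0
worm [ 0.55637985 -0.15004632]
wrench ang 0.7599 origin [ 0.5894 -0.0685] len 87.4 wid 17.2
slid jaw x [-50.6 -44.  -37.7] 649
fixed jaw x [20.5 28.1 34. ] 470
worm [ 0.55622146 -0.14969191]
wrench ang 0.7567 origin [ 0.59   -0.0685] len 87.1 wid 16.9
slid jaw x [-51.4 -44.5 -18.4] 741
fixed jaw x [20.2 25.1 32.3] 144
worm [ 0.55649687 -0.14959499]
```

```bash
cat >> h.py <<'E'
def toolrel(pos,Rt):
    s=manip.sense(); T=R.from_quat(s['tool_rot']); 
    print('rel shift cm',(T.inv().apply(np.array(pos)-s['tcp_pos'])*100).round(2),'rotvec',(T.inv()*R.from_matrix(Rt)).as_rotvec().round(3))
def toolR(th,tilt=0):
    "tool x=-wx, y down, z=-wy, then tilt about tool x"
    x=-np.array([np.cos(th),np.sin(th),0]); y=np.array([0,0,-1.]); z=np.cross(x,y)
    return np.c_[x,y,z]@R.from_rotvec([tilt,0,0]).as_matrix()
E
python3 - <<'E'
from h import *
th=.759; d=np.array([np.cos(th),np.sin(th)]); y=np.array([-d[1],d[0]]); O=np.array([.5895,-.0687])
W=np.r_[O-.084*d-.036*y,.055]; print(W)
M=toolR(th,-.62); toolrel(W-M[:,1]*.10,M)
E
```

```text
[ 0.553331   -0.15262737  0.055     ]
rel shift cm [-0.65  7.93  5.9 ] rotvec [-0.61   0.126 -0.341]
```

```bash
python3 -m handwheel '[-0.65,7.9,5.9,-0.61,0.126,-0.341,5.5,-0.65,7.9,5.9,-0.61,0.126,-0.341,5.5,-0.65,7.9,5.9,-0.61,0.126,-0.341,5.5,-0.65,7.9,5.9,-0.61,0.126,-0.341,5.5,-0.65,7.9,5.9,-0.61,0.126,-0.341,5.5,-0.65,7.9,5.9,-0.61,0.126,-0.341,5.5,-0.65,7.9,5.9,-0.61,0.126,-0.341,5.5,-0.65,7.9,5.9,-0.61,0.126,-0.341,5.5]'
python3 - <<'E'
from h import *
th=.759; W=np.array([.5533,-.1526,.055]); toolrel(W,toolR(th,-.62)); print(manip.sense()['q'])
s=snap('wrist','w4')
E
```

```text
t: 3.07
tcp_pos: [0.5951, -0.192, 0.1358]
tool_rot: [-0.331, 0.825, -0.425, 0.171]
force: [-0.2, -0.7, -0.1]
finger_gap: 0.643
rel shift cm [0.3  9.91 0.  ] rotvec [-0.002  0.005  0.002]
[-0.55667592  0.90309648  1.12218477  0.14660877  1.71744136  0.22632434]
```

View pics/w4.png

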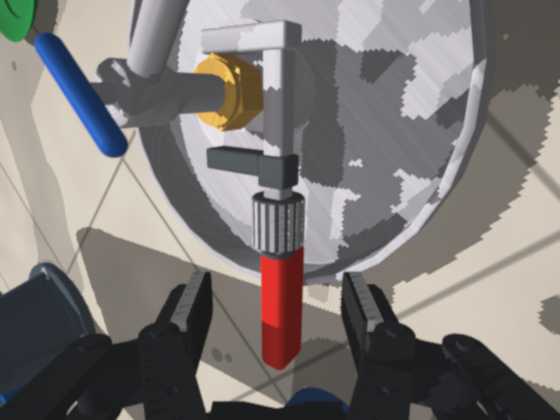

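The tilted view shows the worm at (278,222), centred between the finger tips (columns 205 and 345). I'll advance onto it and grip.

```bash
python3 -m handwheel '[0.3,4,0,0,0.005,0,5.5,0.3,7,0,0,0.005,0,5.5,0.3,9.9,0,0,0.005,0,5.5,0.3,9.9,0,0,0.005,0,5.5,0.3,9.9,0,0,0.005,0,5.5]'
python3 - <<'E'
from h import *
th=.759; W=np.array([.5533,-.1526,.055]); toolrel(W,toolR(th,-.62)); print(manip.sense()['q'])
s=snap('wrist','w5')
E
```

```text
t: 3.53
tcp_pos: [0.5515, -0.1525, 0.057]
tool_rot: [-0.329, 0.826, -0.425, 0.169]
force: [0.3, 0.0, 0.1]
finger_gap: 0.644
rel shift cm [-0.12  0.08  0.22] rotvec [ 0.001 -0.002  0.   ]
[-0.54251988  0.94228268  1.31027009  0.1554886   1.49349667  0.21027085]
```

View pics/w5.png

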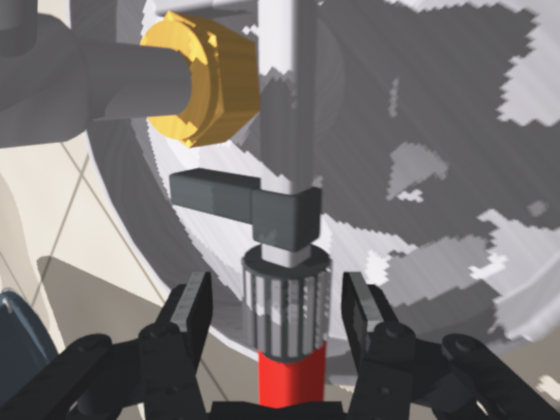

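Worm at (287,300) sits about 2 mm right of the finger midline (277). I'll correct that and close.

```bash
python3 -m handwheel '[-0.1,0.1,0.2,0,0,0,5.5,-0.1,0.1,0.2,0,0,0,3,-0.1,0.1,0.2,0,0,0,2.5,-0.1,0.1,0.2,0,0,0,2.5,-0.1,0.1,0.2,0,0,0,2.5,-0.1,0.1,0.2,0,0,0,2.5,-0.1,0.1,0.2,0,0,0,2.5]' 60
python3 - <<'E'
from h import *
th=.759; W=np.array([.5533,-.1526,.055]); toolrel(W,toolR(th,-.62))
s=snap('wrist','w6')
E
```

```text
t: 4.17
tcp_pos: [0.555, -0.1539, 0.0563]
tool_rot: [-0.328, 0.826, -0.426, 0.17]
force: [-0.3, -1.1, 6.6]
finger_gap: 0.357
rel shift cm [ 0.04  0.23 -0.1 ] rotvec [-0.002 -0.001 -0.002]
```

View pics/w6.png

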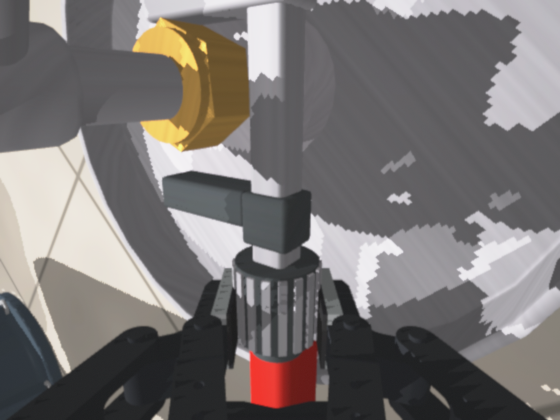

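```bash
python3 -m handwheel '[0,0,-0.02,0.12,0,0,2.5,0,0,-0.04,0.24,0,0,2.5,0,0.01,-0.05,0.36,0,0,2.5,0,0.02,-0.07,0.48,0,0,2.5,0,0.03,-0.08,0.6,0,0,2.5]'
python3 - <<'E'
from h import *
th=.759; W=np.array([.5533,-.1526,.055]); toolrel(W,toolR(th,-.62)); print(manip.sense()['q'],manip.sense()['force'])
s=snap('wrist','w7')
w=wrench(s); jaw(s,*w[1:])
E
```

```text
t: 4.63
tcp_pos: [0.5547, -0.1533, 0.0569]
tool_rot: [-0.262, 0.661, -0.653, 0.261]
force: [-0.3, -3.0, 2.1]
finger_gap: 0.353
rel shift cm [ 0.06  0.19 -0.15] rotvec [-0.609 -0.001 -0.002]
[-0.4662735   0.74220746  1.68681989  0.00783112  0.72242104  0.34099134] [-0.32472482 -3.04176583  2.11386014]
wrench ang 0.7432 origin [ 0.6146 -0.0488] len 25.5 wid 18.0
slid jaw x [-52.9 -34.8 -20.9] 212
fixed jaw x None 0
```

View pics/w7.png

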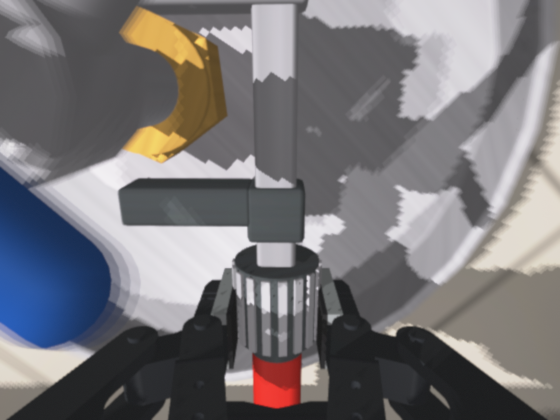

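```bash
python3 -m handwheel '[0,0,-0.02,0.12,0,0,2.5,0,0.02,-0.03,0.24,0,0,2.5,0,0.03,-0.05,0.36,0,0,2.5,0,0.03,-0.05,0.36,0,0,2.5]'
python3 - <<'E'
from h import *
th=.759; W=np.array([.5533,-.1526,.055]); toolrel(W,toolR(th,-.62)); print(manip.sense()['q'],manip.sense()['force'])
E
```

```text
t: 5.02
tcp_pos: [0.5528, -0.1512, 0.0564]
tool_rot: [0.215, -0.537, 0.758, -0.301]
force: [-8.0, -12.4, 14.3]
finger_gap: 0.351
rel shift cm [0.06 0.17 0.08] rotvec [-0.958 -0.002  0.003]
[-0.39399665  0.71914324  1.89929769 -0.57848731  0.25392613  0.96082213] [ -8.00696237 -12.37987951  14.34602244]
```

```bash
python3 -m handwheel '[0,0,0,0,0,0,5.2,0,0,0,0,0,0,5.2,0,0,0,0,0,0,5.2]'
python3 - <<'E'
from h import *
th=.759; W=np.array([.5533,-.1526,.055]); toolrel(W,toolR(th,-.84)); print(manip.sense()['q'],manip.sense()['force'])
s=snap('wrist','w8')
E
```

```text
t: 5.27
tcp_pos: [0.554, -0.1541, 0.0543]
tool_rot: [0.215, -0.538, 0.758, -0.3]
force: [1.1, 0.6, 0.8]
finger_gap: 0.612
rel shift cm [-0.06 -0.12 -0.12] rotvec [-1.175 -0.005  0.002]
[-0.39841714  0.72406589  1.89392825 -0.57013236  0.25534175  0.95078753] [1.14062204 0.59087732 0.75948773]
```

View pics/w8.png

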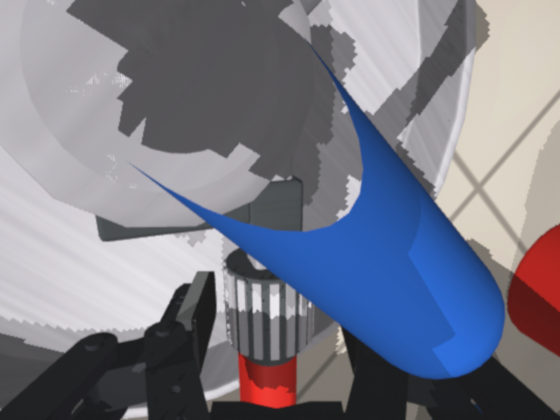

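```bash
python3 -m handwheel '[0,0,-0.1,-0.12,0,0,5.2,0,-0.05,-0.2,-0.24,0,0,5.2,0,-0.1,-0.25,-0.36,0,0,5.2,0,-0.1,-0.3,-0.48,0,0,5.2,0,-0.1,-0.3,-0.6,0,0,5.2,0,-0.1,-0.3,-0.72,0,0,5.2,0,-0.1,-0.3,-0.84,0,0,5.2,0,-0.1,-0.3,-0.96,0,0,5.2,0,-0.1,-0.3,-1.08,0,0,5.2,0,-0.1,-0.3,-1.18,0,0,5.2]'
python3 - <<'E'
from h import *
th=.759; W=np.array([.5519,-.1511,.055]); toolrel(W,toolR(th,-.84)); print(manip.sense()['q'],manip.sense()['force'])
s=snap('wrist','w9');s=snap('scene','scene9');s=snap('side','side9')
E
```

```text
t: 6.15
tcp_pos: [0.552, -0.1526, 0.0545]
tool_rot: [-0.342, 0.863, -0.347, 0.137]
force: [0.9, 0.7, -0.7]
finger_gap: 0.611
rel shift cm [-0.09  0.05 -0.12] rotvec [-0.033 -0.003 -0.003]
[-0.55759543  1.02892676  1.19838201  0.18733676  1.70193722  0.20602364] [ 0.86702448  0.72391542 -0.69577924]
```

View pics/w9.png

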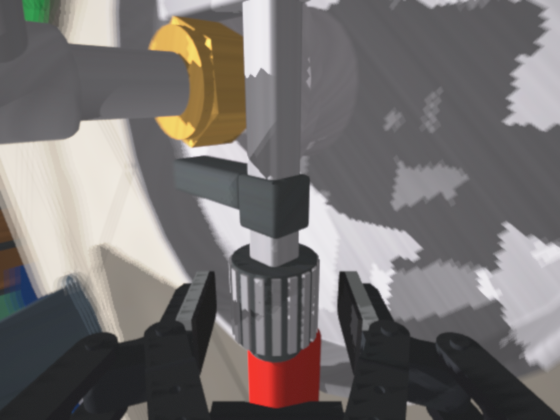

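```bash
cat >> h.py <<'E'
def shank(s):
    "shank centreline from points z near top between jaws; uses grey pixels"
    P=cloud(s); f=s['frame'].astype(int); th=.759; d=np.array([np.cos(th),np.sin(th)]); y=np.array([-d[1],d[0]])
    a=(P[...,:2]-np.array([.5895,-.0687]))@np.c_[d,y]*1e3
    m=(a[...,0]>-62)&(a[...,0]<15)&(a[...,1]>-52)&(a[...,1]<-22)&(P[...,2]>.05)&(P[...,2]<.068)
    print('shank z hist',np.percentile(P[...,2][m],[5,50,95]).round(4),m.sum())
    rows=[]
    for x in range(-34,14,6):
        mm=m&(np.abs(a[...,0]-x)<3)
        if mm.sum()>5: rows.append((x,*np.percentile(a[...,1][mm],[2,98]).round(1)))
    print(rows)
    md=(np.abs(P[...,2]-.0645)<.002)&(a[...,1]>-46)&(a[...,1]<20)&(a[...,0]<-10)&(a[...,0]>-62)&(f.max(-1)<100)
    for y0 in range(-45,20,8):
        mm=md&(np.abs(a[...,1]-y0)<4)
        if mm.sum()>4: print('jaw y%d: %s n%d'%(y0,np.percentile(a[...,0][mm],[3,97]).round(1),mm.sum()),end='; ')
    print()
E
python3 - <<'E'
from h import *
for n in('w4','w5','w9'): print(n); shank(load(n))
E
```

```text
w4
shank z hist [0.0521 0.0619 0.0644] 4484
[(-34, np.float64(-44.1), np.float64(-25.1)), (-28, np.float64(-43.9), np.float64(-30.4)), (-22, np.float64(-44.0), np.float64(-30.7)), (-16, np.float64(-44.1), np.float64(-30.8)), (-10, np.float64(-44.0), np.float64(-31.0)), (-4, np.float64(-44.0), np.float64(-31.0)), (2, np.float64(-44.1), np.float64(-31.0)), (8, np.float64(-44.0), np.float64(-31.1))]
jaw y-45: [-55.6 -37.5] n246; jaw y-37: [-55.1 -38. ] n334; jaw y-29: [-55.  -37.7] n264; jaw y-21: [-49.4 -11. ] n227; jaw y-13: [-49.5 -37.6] n189; jaw y-5: [-49.3 -37.5] n189; jaw y3: [-49.4 -37.4] n176; jaw y11: [-49.  -37.4] n163; jaw y19: [-47.8 -39.4] n8; 
w5
shank z hist [0.0521 0.0619 0.0644] 13929
[(-34, np.float64(-44.0), np.float64(-25.5)), (-28, np.float64(-44.0), np.float64(-30.7)), (-22, np.float64(-44.0), np.float64(-31.1)), (-16, np.float64(-44.0), np.float64(-30.5)), (-10, np.float64(-44.0), np.float64(-30.9)), (-4, np.float64(-44.1), np.float64(-31.0)), (2, np.float64(-44.0), np.float64(-30.6)), (8, np.float64(-44.1), np.float64(-30.8))]
jaw y-45: [-55.1 -17.4] n810; jaw y
[... 160 characters left out ...]
36.8] n47; jaw y11: [-38.1 -37.1] n40; 
w9
shank z hist [0.0515 0.0616 0.0642] 13461
[(-34, np.float64(-44.2), np.float64(-22.9)), (-28, np.float64(-41.3), np.float64(-28.4)), (-22, np.float64(-41.4), np.float64(-28.2)), (-16, np.float64(-41.4), np.float64(-28.4)), (-10, np.float64(-41.4), np.float64(-28.4)), (-4, np.float64(-41.5), np.float64(-28.3)), (2, np.float64(-41.4), np.float64(-28.6)), (8, np.float64(-41.4), np.float64(-28.2))]
jaw y-45: [-50.1 -32.6] n483; jaw y-37: [-49.7 -29.1] n893; jaw y-29: [-50.  -32.2] n720; jaw y-21: [-44.3 -32.1] n277; jaw y-13: [-33.3 -31.9] n50; jaw y-5: [-33.3 -32. ] n50; jaw y3: [-45.1 -32. ] n53; jaw y11: [-45.3 -32.1] n42; jaw y19: [-45.4 -32.1] n24;
```

```bash
python3 -m handwheel '[-0.05,0.05,-0.1,-0.02,0,0,5.2,-0.05,0.05,-0.1,-0.02,0,0,2.5,-0.05,0.05,-0.1,-0.02,0,0,2.5,-0.05,0.05,-0.1,-0.02,0,0,2.5,-0.05,0.05,-0.1,-0.02,0,0,2.5,-0.05,0.05,-0.1,-0.02,0,0,2.5]' 60
python3 - <<'E'
from h import *
s=snap('wrist','w10'); shank(s)
th=.759; W=np.array([.5515,-.1507,.055]); toolrel(W,toolR(th,-.84))
E
```

```text
t: 6.8
tcp_pos: [0.5503, -0.1497, 0.0543]
tool_rot: [-0.344, 0.865, -0.341, 0.134]
force: [0.4, -1.8, -3.9]
finger_gap: 0.357
shank z hist [0.0517 0.062  0.0647] 14013
[(-34, np.float64(-43.4), np.float64(-22.6)), (-28, np.float64(-40.5), np.float64(-27.7)), (-22, np.float64(-40.6), np.float64(-27.8)), (-16, np.float64(-40.7), np.float64(-27.6)), (-10, np.float64(-40.7), np.float64(-27.7)), (-4, np.float64(-40.7), np.float64(-27.7)), (2, np.float64(-40.8), np.float64(-27.5)), (8, np.float64(-40.8), np.float64(-27.7))]
jaw y-45: [-50.1 -32.6] n459; jaw y-37: [-49.6 -27.8] n982; jaw y-29: [-49.7 -32.1] n619; jaw y-21: [-43.8 -31.7] n126; jaw y-13: [-32.8 -31.7] n56; jaw y-5: [-37.8 -31.6] n53; jaw y3: [-44.9 -31.5] n59; jaw y11: [-45.  -31.6] n53; jaw y19: [-44.8 -31.7] n25; 
rel shift cm [-0.02 -0.16  0.05] rotvec [-0.018 -0.004  0.   ]
```

```bash
python3 -m handwheel '[0,0,0.01,0.12,0,0,2.5,0,0,0.03,0.24,0,0,2.5,0,-0.01,0.04,0.36,0,0,2.5,0,-0.02,0.05,0.48,0,0,2.5,0,-0.02,0.07,0.6,0,0,2.5,0,-0.03,0.08,0.72,0,0,2.5]'
python3 - <<'E'
from h import *
s=manip.sense(); print(s['force'],s['q'])
s=snap('wrist','w11'); shank(s)
E
python3 -m handwheel '[0,0,0.02,0.12,0,0,2.5,0,-0.01,0.03,0.24,0,0,2.5,0,-0.02,0.03,0.36,0,0,2.5,0,-0.02,0.03,0.38,0,0,2.5]'
```

```text
t: 7.35
tcp_pos: [0.5509, -0.1508, 0.0558]
tool_rot: [-0.275, 0.688, -0.625, 0.247]
force: [-1.8, -4.3, 0.2]
finger_gap: 0.355
[-1.83662516 -4.34613984  0.20383264] [-0.47725884  0.75938441  1.64340674  0.03921872  0.83107243  0.30885315]
shank z hist [0.0615 0.0655 0.0675] 12324
[(-34, np.float64(-42.4), np.float64(-22.4)), (-28, np.float64(-41.8), np.float64(-22.4)), (-22, np.float64(-39.5), np.float64(-25.5)), (-16, np.float64(-39.4), np.float64(-25.7)), (-10, np.float64(-39.4), np.float64(-25.6)), (-4, np.float64(-39.4), np.float64(-25.6)), (2, np.float64(-39.4), np.float64(-25.6)), (8, np.float64(-39.4), np.float64(-25.6))]
jaw y-45: [-46.  -29.5] n106; jaw y-37: [-57.7 -10.8] n728; jaw y-29: [-45.3 -10.7] n1551; jaw y-21: [-46.  -11.9] n613; jaw y-13: [-41.5 -17.9] n767; jaw y-5: [-41.3 -28.8] n772; jaw y3: [-41.4 -29.1] n865; jaw y11: [-41.3 -29.3] n820; jaw y19: [-41.1 -29.3] n458; 
t: 7.73
tcp_pos: [0.5496, -0.1486, 0.0546]
tool_rot: [0.224, -0.56, 0.742, -0.294]
force: [-0.2, -2.4, 1.2]
finger_gap: 0.356
```

```bash
python3 -m handwheel '[0,0,0,0,0,0,5.2,0,0,0,0,0,0,5.2,0,0,0,0,0,0,5.2,0,0,0,-0.12,0,0,5.2,0,0,0,-0.24,0,0,5.2,0,0,0,-0.36,0,0,5.2,0,0,0,-0.48,0,0,5.2,0,0,0,-0.6,0,0,5.2,0,0,0,-0.72,0,0,5.2,0,0,0,-0.84,0,0,5.2]'
python3 - <<'E'
from h import *
s=snap('wrist','w12'); shank(s);s=snap('side','side12')
E
```

```text
t: 8.57
tcp_pos: [0.5528, -0.1519, 0.0556]
tool_rot: [-0.323, 0.815, -0.448, 0.178]
force: [1.0, -0.4, 0.1]
finger_gap: 0.611
shank z hist [0.052  0.0619 0.0644] 12463
[(-34, np.float64(-39.2), np.float64(-22.6)), (-28, np.float64(-39.1), np.float64(-22.8)), (-22, np.float64(-36.3), np.float64(-23.1)), (-16, np.float64(-36.2), np.float64(-23.2)), (-10, np.float64(-36.2), np.float64(-22.8)), (-4, np.float64(-36.2), np.float64(-23.0)), (2, np.float64(-36.3), np.float64(-23.1)), (8, np.float64(-36.3), np.float64(-23.0))]
jaw y-37: [-44.6 -20.2] n962; jaw y-29: [-44.1 -13.9] n1122; jaw y-21: [-43.9 -25.9] n841; jaw y-13: [-38.4 -26.3] n532; jaw y-5: [-38.6 -26. ] n134; jaw y3: [-27.2 -26. ] n50; jaw y11: [-27.3 -25.9] n52; jaw y19: [-27.3 -25.9] n34;
```

View pics/w12.png

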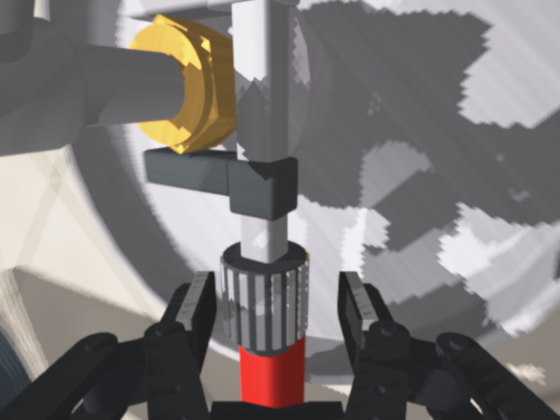

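```bash
cat >> h.py <<'E'
def nutfit(s,th=.759,N=np.array([.5866,-.069])):
    wx=np.array([np.cos(th),np.sin(th)]); wy=np.array([-wx[1],wx[0]])
    P=cloud(s); f=s['frame'].astype(int); r,g,b=f[...,0],f[...,1],f[...,2]
    m=(r>70)&(r-b>40)&(g>b+15)&(r>g)&(np.hypot(P[...,0]-N[0],P[...,1]-N[1])<.03)&(P[...,2]>.047)&(P[...,2]<.064)
    a=(P[m][:,:2]-N)@np.c_[wx,wy]*1000
    ang=np.degrees(np.arctan2(a[:,1],a[:,0])); rad=np.hypot(*a.T)
    h=[(lo,int((( ang>=lo)&(ang<lo+15)).sum()),round(float(np.percentile(rad[(ang>=lo)&(ang<lo+15)],50)),1)) for lo in range(-180,180,15) if ((ang>=lo)&(ang<lo+15)).sum()>10]
    print(h)
    for c0 in (-145,-85,155,-25):
        dd=(ang-c0+180)%360-180; mm=(np.abs(dd)<25)&(rad>18)
        if mm.sum()<30: continue
        p=a[mm]
        for _ in range(4):
            c=p.mean(0); vt=np.linalg.svd(p-c,full_matrices=False)[2]; n=vt[1]*np.sign(vt[1]@c); p=p[np.abs((p-c)@n)<.7]
        print('flat',c0,'normal %.1f dist %.1f n %d'%(np.degrees(np.arctan2(n[1],n[0])),n@c,len(p)))
def fixedjaw(s):
    P=cloud(s); th=.759; d=np.array([np.cos(th),np.sin(th)]); y=np.array([-d[1],d[0]]); a=(P[...,:2]-np.array([.5895,-.0687]))@np.c_[d,y]*1e3
    m=(np.abs(P[...,2]-.0645)<.002)&(a[...,1]>-18)&(a[...,1]<17)&(a[...,0]>12)&(a[...,0]<45); print('fixed',np.percentile(a[m][:,0],[2,98]).round(1) if m.sum()>5 else None,m.sum())
E
python3 - <<'E'
from h import *
for n in('w1','w3','w4','w5','w6','w9','w12'): print(n); s=load(n); nutfit(s); fixedjaw(s)
E
```

```text
w1
[(-180, 20, 22.1), (-165, 25, 20.4), (-150, 27, 19.9), (-135, 27, 20.8), (-120, 11, 22.2)]
flat -145 normal -144.6 dist 19.8 n 88
flat 155 normal 155.9 dist 20.1 n 32
fixed None 0
w3
[(-180, 17, 21.9)]
fixed [20.6 32.4] 155
w4
[(-180, 34, 21.5), (-165, 67, 20.3), (-150, 69, 19.8), (-135, 73, 20.7), (-120, 148, 21.9), (-105, 150, 20.4), (-90, 157, 19.8), (-75, 166, 20.6), (-60, 118, 22.2), (-45, 50, 20.6), (-30, 49, 20.1), (-15, 48, 20.9)]
flat -145 normal -144.3 dist 19.7 n 236
flat -85 normal -84.2 dist 19.7 n 469
flat -25 normal -24.1 dist 20.0 n 166
fixed [14.4 33.9] 1159
w5
[(-180, 114, 21.8), (-165, 205, 20.3), (-150, 221, 19.9), (-135, 245, 20.7), (-120, 476, 22.0), (-105, 523, 20.4), (-90, 508, 19.8), (-75, 571, 20.7), (-60, 394, 22.2), (-45, 136, 20.5), (-30, 132, 20.1), (-15, 128, 20.9), (0, 76, 22.6)]
flat -145 normal -144.2 dist 19.8 n 743
flat -85 normal -83.9 dist 19.8 n 1615
flat -25 normal -24.3 dist 20.0 n 450
fixed [12.9 25.1] 1010
w6
[(-180, 113, 21.8), (-165, 201, 20.3), (-150, 200, 19.8), (-135, 242, 20.7), (-120, 451, 22.0), (-105, 507, 20.3), (-90, 494, 19.8)
[... 357 characters left out ...]
 20.3), (-90, 356, 19.9), (-75, 408, 20.7), (-60, 304, 22.3), (-45, 163, 20.6), (-30, 151, 20.1), (-15, 151, 21.0), (0, 45, 22.4), (15, 12, 26.0)]
flat -145 normal -144.2 dist 19.8 n 772
flat -85 normal -84.4 dist 19.8 n 1017
flat -25 normal -24.2 dist 20.0 n 514
fixed [12.7 26.8] 1023
w12
[(-180, 109, 21.8), (-165, 178, 20.4), (-150, 184, 19.8), (-135, 167, 20.7), (-120, 196, 21.9), (-105, 231, 20.4), (-90, 233, 19.8), (-75, 281, 20.7), (-60, 214, 22.2), (-45, 121, 20.6), (-30, 115, 20.1), (-15, 110, 20.9), (0, 38, 22.4), (15, 18, 25.9), (150, 11, 25.5)]
flat -145 normal -144.2 dist 19.8 n 595
flat -85 normal -84.2 dist 19.7 n 753
flat -25 normal -24.2 dist 20.0 n 385
fixed [12.7 26.1] 1090
```

Run:
```python
from h import *
toolrel([.5495,-.1475,.055],toolR(.759,-.6))
```

```text
rel shift cm [-0.16  0.09 -0.77] rotvec [-0.039 -0.006 -0.002]
```

```bash
python3 -m handwheel '[-0.1,0.1,-0.5,-0.04,0,0,5.2,-0.1,0.1,-0.5,-0.04,0,0,5.2,-0.1,0.1,-0.5,-0.04,0,0,2.5,-0.1,0.1,-0.5,-0.04,0,0,2.5,-0.1,0.1,-0.5,-0.04,0,0,2.5,-0.1,0.1,-0.5,-0.04,0,0,2.5,-0.1,0.1,-0.5,-0.04,0,0,2.5]' 60
python3 - <<'E'
from h import *
s=snap('wrist','w13'); shank(s); 
from scipy.spatial.transform import Rotation as R
st=manip.sense(); T=R.from_quat(st['tool_rot'])
# wanted: rotate wrench by +.101 about N, then -4.6mm along new y (less drift)
N=np.array([.5866,-.069,0]); Rz=R.from_rotvec([0,0,.101]); p=st['tcp_pos'];
E
```

```text
t: 9.25
tcp_pos: [0.5486, -0.1462, 0.0563]
tool_rot: [-0.327, 0.822, -0.434, 0.171]
force: [0.5, -1.1, -0.9]
finger_gap: 0.353
shank z hist [0.052  0.0618 0.0644] 12339
[(-34, np.float64(-37.6), np.float64(-22.5)), (-28, np.float64(-37.5), np.float64(-22.7)), (-22, np.float64(-34.7), np.float64(-22.5)), (-16, np.float64(-34.8), np.float64(-22.7)), (-10, np.float64(-34.9), np.float64(-22.7)), (-4, np.float64(-35.0), np.float64(-22.6)), (2, np.float64(-35.2), np.float64(-22.6)), (8, np.float64(-35.2), np.float64(-22.5))]
jaw y-37: [-44.6 -26.1] n746; jaw y-29: [-43.9 -14.2] n1214; jaw y-21: [-44.3 -15.7] n966; jaw y-13: [-38.4 -25.9] n434; jaw y-5: [-26.7 -25.5] n66; jaw y3: [-26.7 -25.2] n42; jaw y11: [-26.4 -25.2] n48; jaw y19: [-26.6 -25.1] n35;
```

Run:
```python
from h import *
st=manip.sense(); T=R.from_quat(st['tool_rot'])
N=np.array([.5866,-.069,0]); p=st['tcp_pos']
for f in (.33,.67,1):
    Rz=R.from_rotvec([0,0,.101*f]); th=.759+.101*f; y=np.array([-np.sin(th),np.cos(th),0])
    q=N+Rz.apply(p-N)-.0065*f*y; q[2]=.0553
    print((T.inv().apply(q-p)*100).round(2),(T.inv()*(Rz*T)).as_rotvec().round(3))
f=load('w13')['frame']; row=f[290].astype(int); print([ (u,row[u].sum()) for u in range(215,345,3)])
```

```text
[-0.11 -0.19  0.46] [ 0.    -0.028 -0.019]
[-0.25 -0.47  0.86] [ 0.    -0.056 -0.038]
[-0.41 -0.73  1.25] [ 0.    -0.083 -0.057]
[(215, np.int64(119)), (218, np.int64(306)), (221, np.int64(310)), (224, np.int64(331)), (227, np.int64(337)), (230, np.int64(322)), (233, np.int64(153)), (236, np.int64(326)), (239, np.int64(477)), (242, np.int64(628)), (245, np.int64(330)), (248, np.int64(280)), (251, np.int64(516)), (254, np.int64(553)), (257, np.int64(512)), (260, np.int64(244)), (263, np.int64(229)), (266, np.int64(343)), (269, np.int64(440)), (272, np.int64(439)), (275, np.int64(309)), (278, np.int64(181)), (281, np.int64(187)), (284, np.int64(366)), (287, np.int64(304)), (290, np.int64(300)), (293, np.int64(172)), (296, np.int64(147)), (299, np.int64(482)), (302, np.int64(286)), (305, np.int64(286)), (308, np.int64(155)), (311, np.int64(304)), (314, np.int64(277)), (317, np.int64(231)), (320, np.int64(111)), (323, np.int64(247)), (326, np.int64(264)), (329, np.int64(261)), (332, np.int64(263)), (335, np.int64(234)), (338, np.int64(102)), (341, np.int64(103)), (344, np.int64(102))]
```

View pics/w13.png

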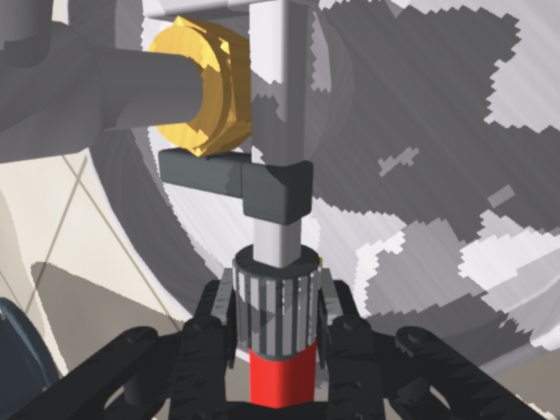

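Gripped: wheel at (277,300), with the jaw's inner edge right at the nut's corner (205,152). I'll shift and turn the wrench so its axis lies on the nut's corner line.

```bash
python3 -m handwheel '[-0.1,-0.2,0.4,0,-0.028,-0.019,2.5,-0.25,-0.45,0.85,0,-0.056,-0.038,2.5,-0.4,-0.73,1.25,0,-0.083,-0.057,2.5,-0.4,-0.73,1.25,0,-0.083,-0.057,2.5,-0.4,-0.73,1.25,0,-0.083,-0.057,2.5]'
python3 - <<'E'
from h import *
s=snap('wrist','w14'); nutfit(s); print(manip.sense()['force'])
E
```

```text
t: 9.72
tcp_pos: [0.5597, -0.1532, 0.0562]
tool_rot: [-0.371, 0.805, -0.422, 0.191]
force: [-3.3, 0.5, 6.0]
finger_gap: 0.353
[(-180, 76, 21.8), (-165, 144, 20.3), (-150, 141, 19.8), (-135, 170, 20.7), (-120, 301, 22.0), (-105, 351, 20.3), (-90, 341, 19.8), (-75, 382, 20.7), (-60, 302, 22.2), (-45, 208, 20.5), (-30, 197, 20.1), (-15, 191, 20.9), (0, 83, 22.4)]
flat -145 normal -144.1 dist 19.8 n 498
flat -85 normal -84.2 dist 19.8 n 1055
flat -25 normal -24.3 dist 20.0 n 661
[-4.06463085  0.72640552  5.9680342 ]
```

View pics/w14.png

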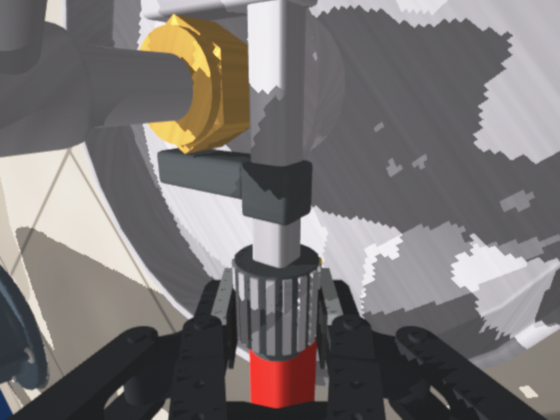

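```bash
cat >> h.py <<'E'
N0=np.array([.5866,-.069])
def frame(s,th0):
    "shank fit in nut-centred frame at angle th0 (mm); returns angle"
    P=cloud(s); f=s['frame'].astype(int); d=np.array([np.cos(th0),np.sin(th0)]); y=np.array([-d[1],d[0]])
    a=(P[...,:2]-N0)@np.c_[d,y]*1e3; z=P[...,2]
    m=(a[...,0]>-15)&(a[...,0]<10)&(a[...,1]>-56)&(a[...,1]<-21)&(z>.0625)&(z<.069)
    e=[]
    for x in np.arange(-14,10,1.5):
        mm=m&(np.abs(a[...,0]-x)<.75)
        if mm.sum()>5: e.append((x,a[...,1][mm].min(),a[...,1][mm].max()))
    e=np.array(e); 
    p1=np.polyfit(e[:,0],e[:,1],1);p2=np.polyfit(e[:,0],e[:,2],1)
    print('shank edges at x=0: %.1f %.1f (centre %.1f) slopes %.4f %.4f  z %.4f'%(p1[1],p2[1],(p1[1]+p2[1])/2,p1[0],p2[0],np.median(z[m])))
    g=f.max(-1)-f.min(-1)
    for nm,lo,hi in(('slid',-60,-12),('fix',12,40)):
        md=(np.abs(z-np.median(z[m]))<.002)&(a[...,0]>lo)&(a[...,0]<hi)&(g<35)
        if nm=='slid': md&=f.max(-1)<100
        for y0 in(-20,-14,-8,-2,4,10,16):
            mm=md&(np.abs(a[...,1]-y0)<2.5)
            if mm.sum()>8: print(nm,y0,np.percentile(a[...,0][mm],[3,97]).round(1),mm.sum(),end='; ')
        print()
E
python3 - <<'E'
from h import *
for n,t in(('w4',.759),('w9',.759),('w12',.759),('w14',.86)): print(n);frame(load(n),t)
E
python3 -m handwheel '[0,0,0,0.12,0,0,2.5,0,0,0,0.24,0,0,2.5,0,0,0,0.36,0,0,2.5,0,0,0,0.4,0,0,2.5]'
python3 - <<'E'
from h import *
s=snap('wrist','w15'); nutfit(s); print(manip.sense()['force']); frame(s,.86)
E
```

```text
w4
shank edges at x=0: -44.2 -31.8 (centre -38.0) slopes -0.0454 -0.2883  z 0.0628
slid -20 [-47.2 -34.9] 117; slid -14 [-47.1 -34.8] 124; slid -8 [-47.1 -34.9] 118; slid -2 [-47.  -34.8] 105; slid 4 [-47. -35.] 100; slid 10 [-46.9 -34.9] 98; 
fix -20 [22.9 36.2] 178; fix -14 [23.2 36.2] 161; fix -8 [23.  36.2] 156; fix -2 [23.2 36.3] 145; fix 4 [23.4 36.1] 132; fix 10 [23.2 36.3] 131; fix 16 [23.7 35.8] 28; 
w9
shank edges at x=0: -41.3 -24.9 (centre -33.1) slopes 0.0220 -0.0133  z 0.0627
slid -20 [-41.8 -29.5] 62; slid -14 [-30.9 -29.5] 49; slid -8 [-30.9 -29.5] 49; slid -2 [-30.9 -29.6] 41; slid 4 [-42.8 -29.6] 42; slid 10 [-43.  -29.6] 39; slid 16 [-42.7 -29.5] 27; 
fix -20 [23. 25.] 103; fix -14 [23.  25.8] 117; fix -8 [23.1 26.7] 128; fix -2 [23.1 27.6] 131; fix 4 [23.2 28.5] 131; fix 10 [24.2 29.4] 116; fix 16 [23.3 30.1] 102; 
w12
shank edges at x=0: -36.9 -23.7 (centre -30.3) slopes -0.0168 -0.0613  z 0.0628
slid -20 [-59.9 -23.8] 422; slid -14 [-36.1 -23.7] 326; slid -8 [-36.3 -23.5] 117; slid -2 [-24.9 -23.4] 55; slid 4 [-24.9 -23.6] 31; slid 10 [-24.9 -23.5] 46; slid 16 [
[... 844 characters left out ...]
-105, 253, 20.3), (-90, 240, 19.8), (-75, 278, 20.6), (-60, 183, 22.2), (-45, 55, 20.5), (-30, 51, 20.0), (-15, 63, 20.9), (0, 24, 22.4)]
flat -145 normal -144.3 dist 19.8 n 136
flat -85 normal -84.2 dist 19.7 n 861
flat -25 normal -24.2 dist 19.9 n 193
[-4.75450887 -2.16555999  4.84114002]
shank edges at x=0: -39.5 -26.2 (centre -32.9) slopes -0.0070 -0.0054  z 0.0633
slid -20 [-35.4 -22.8] 423; slid -14 [-35.9 -22.9] 469; slid -8 [-35.6 -22.8] 499; slid -2 [-35.4 -22.8] 482; slid 4 [-35.2 -23.2] 427; slid 10 [-35.4 -22.5] 93; slid 16 [-35.3 -22.6] 96; 
fix -20 [22.7 23.6] 70; fix -14 [22.8 23.8] 81; fix -8 [22.7 23.8] 90; fix -2 [22.9 24.1] 100; fix 4 [22.9 24.4] 82; fix 10 [22.9 23.7] 24;
```

View pics/w15.png

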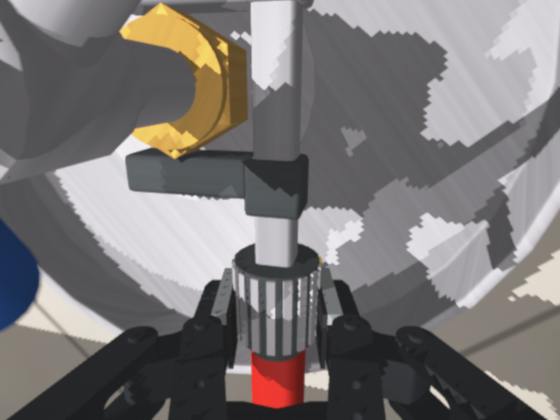

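```bash
python3 -m handwheel '[0,0,0,0.1,0,0,2.5,0,0,0,0.2,0,0,2.5,0,0,0,0.3,0,0,2.5,0,0,0,0.3,0,0,2.5]'
python3 - <<'E'
from h import *
s=snap('wrist','w16'); nutfit(s); print(manip.sense()['force']); frame(s,.86)
E
```

```text
t: 10.48
tcp_pos: [0.5587, -0.1536, 0.0564]
tool_rot: [0.283, -0.608, 0.675, -0.308]
force: [-8.4, -3.6, 10.6]
finger_gap: 0.354
[]
[-8.85979738 -2.95076052 13.63506524]
shank edges at x=0: -39.5 -27.4 (centre -33.5) slopes -0.0458 -0.0071  z 0.0628
slid -20 [-35.4 -22.2] 584; slid -14 [-35.  -22.1] 598; slid -8 [-34.9 -22.2] 603; slid -2 [-33.7 -22.4] 463; slid 4 [-28.  -24.8] 44;
```

View pics/w16.png

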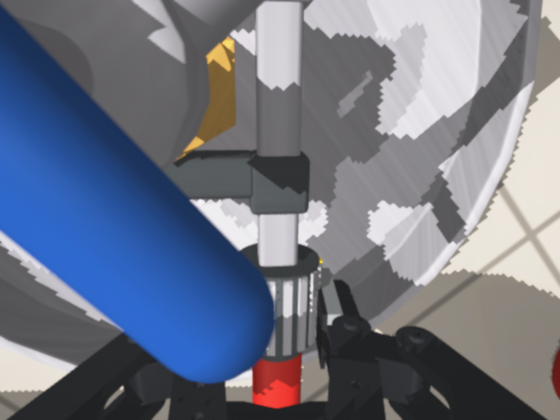

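```bash
python3 -m handwheel '[0,0,0,0,0,0,5.2,0,0,0,0,0,0,5.2,0,0,0,0,0,0,5.2,0,0,0,-0.12,0,0,5.2,0,0,0,-0.24,0,0,5.2,0,0,0,-0.36,0,0,5.2,0,0,0,-0.48,0,0,5.2,0,0,0,-0.6,0,0,5.2,0,0,0,-0.72,0,0,5.2,0,0,0,-0.84,0,0,5.2]'
python3 - <<'E'
from h import *
s=snap('wrist','w17'); nutfit(s); frame(s,.86);print(manip.sense()['force'])
E
```

```text
t: 11.37
tcp_pos: [0.5627, -0.1548, 0.0551]
tool_rot: [-0.381, 0.833, -0.366, 0.166]
force: [0.2, -0.5, -0.8]
finger_gap: 0.608
[(-180, 57, 21.4), (-165, 151, 20.3), (-150, 153, 19.8), (-135, 172, 20.7), (-120, 280, 22.0), (-105, 309, 20.3), (-90, 304, 19.8), (-75, 350, 20.8), (-60, 269, 22.2), (-45, 206, 20.5), (-30, 212, 20.1), (-15, 226, 21.0), (0, 27, 22.1), (15, 17, 24.5), (30, 12, 25.9), (150, 18, 25.2)]
flat -145 normal -144.8 dist 19.8 n 524
flat -85 normal -84.4 dist 19.7 n 897
flat 155 normal 178.8 dist 23.7 n 30
flat -25 normal -24.7 dist 20.0 n 705
shank edges at x=0: -39.9 -25.3 (centre -32.6) slopes -0.0363 0.3449  z 0.0627
slid -20 [-24.4 -21.9] 50; slid -14 [-23.1 -22. ] 40; slid -8 [-23.1 -21.9] 43; slid -2 [-24.5 -21.9] 50; slid 16 [-35.3 -22.1] 27; 
fix -20 [22.3 26.8] 190; fix -14 [22.4 27.6] 196; fix -8 [22.4 28.4] 201; fix -2 [22.5 29.3] 197; fix 4 [24.1 30.1] 142; fix 10 [23. 31.] 173; fix 16 [22.6 31.7] 202; 
[ 2.54809159 -1.89042499 -3.19778134]
```

View pics/w17.png

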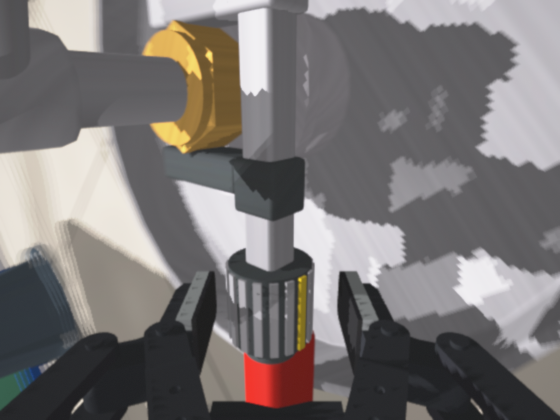

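```bash
python3 -m handwheel '[0,0.05,-0.2,0,0,0,5.2,0,0.05,-0.2,0,0,0,2.5,0,0.05,-0.2,0,0,0,2.5,0,0.05,-0.2,0,0,0,2.5,0,0.05,-0.2,0,0,0,2.5,0,0.05,-0.2,0,0,0,2.5]' 60
python3 - <<'E'
from h import *
s=snap('wrist','w18'); nutfit(s); frame(s,.86);print(manip.sense()['force'])
toolrel([.5586,-.1533,.0555],toolR(.86,-.7))
E
```

```text
t: 11.92
tcp_pos: [0.5602, -0.1529, 0.0559]
tool_rot: [-0.381, 0.832, -0.368, 0.167]
force: [1.2, -0.9, -7.1]
finger_gap: 0.351
[(-180, 55, 21.4), (-165, 160, 20.3), (-150, 164, 19.8), (-135, 162, 20.7), (-120, 294, 21.9), (-105, 335, 20.3), (-90, 316, 19.8), (-75, 367, 20.8), (-60, 283, 22.2), (-45, 219, 20.5), (-30, 221, 20.0), (-15, 235, 21.0), (0, 31, 22.1)]
flat -145 normal -144.8 dist 19.8 n 532
flat -85 normal -84.7 dist 19.8 n 965
flat -25 normal -24.8 dist 20.0 n 736
shank edges at x=0: -40.4 -27.3 (centre -33.9) slopes -0.0414 0.0992  z 0.0627
slid -20 [-23.6 -22. ] 55; slid -14 [-23.1 -22. ] 44; slid -8 [-23.2 -22. ] 42; slid -2 [-24.3 -22. ] 51; slid 10 [-34.8 -22.2] 20; slid 16 [-35.1 -22. ] 35; 
fix -20 [22.3 26.4] 175; fix -14 [22.3 27.2] 183; fix -8 [22.4 28. ] 199; fix -2 [22.5 28.7] 197; fix 4 [23.9 29.7] 154; fix 10 [22.7 30.5] 175; fix 16 [22.5 31.2] 203; 
[ 1.15443786 -1.24658589 -6.77965607]
rel shift cm [ 0.14  0.09 -0.04] rotvec [ 0.039 -0.004  0.001]
```

```bash
python3 -m handwheel '[0,0,0,0.1,0,0,2.5,0,0,0,0.2,0,0,2.5,0,0,0,0.3,0,0,2.5,0,0,0,0.3,0,0,2.5]'
python3 - <<'E'
from h import *
s=snap('wrist','w19'); nutfit(s); frame(s,.86);print(manip.sense()['force'])
E
```

```text
t: 12.3
tcp_pos: [0.5594, -0.1528, 0.0574]
tool_rot: [-0.352, 0.766, -0.49, 0.222]
force: [1.8, -3.8, -11.8]
finger_gap: 0.356
[(-180, 16, 21.3), (-165, 102, 20.3), (-150, 103, 19.9), (-135, 116, 20.8), (-120, 320, 21.9), (-105, 355, 20.2), (-90, 347, 19.8), (-75, 401, 20.7), (-60, 286, 22.2), (-45, 164, 20.5), (-30, 145, 20.0), (-15, 148, 20.9)]
flat -145 normal -145.1 dist 19.8 n 336
flat -85 normal -85.2 dist 19.7 n 1184
flat -25 normal -25.0 dist 20.0 n 515
shank edges at x=0: -40.6 -26.9 (centre -33.8) slopes -0.0135 0.0641  z 0.0632
slid -20 [-34.3 -21.6] 339; slid -14 [-34.3 -21.6] 321; slid -8 [-34.1 -21.5] 70; slid -2 [-33.9 -21.6] 67; slid 10 [-33.9 -21.4] 39; slid 16 [-23.  -21.4] 33; 
fix -20 [21.8 24.9] 188; fix -14 [21.9 25.4] 195; fix -8 [22.  25.9] 206; fix -2 [22.1 26.5] 195; fix 4 [22.8 27. ] 162; fix 10 [22.1 27.5] 230; fix 16 [22.1 28.2] 248; 
[ 1.95792097 -3.53675682 -8.37887585]
```

View pics/w19.png

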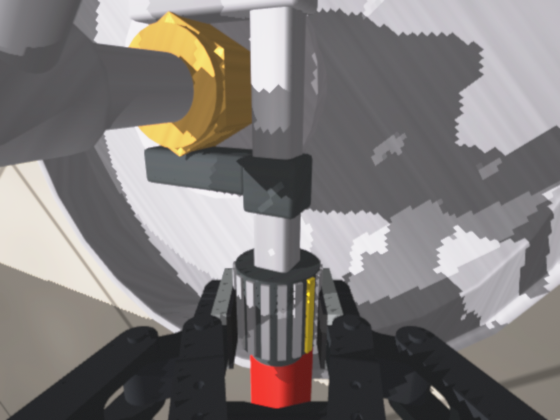

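```bash
cat > tq.py <<'E'
from h import *
s=manip.sense(); T=R.from_quat(s['tool_rot']); print('tool F',T.inv().apply(s['force']).round(1),'tool M',T.inv().apply(s['ft_torque']).round(3), 'pos',s['tcp_pos'].round(4))
E
python3 tq.py
python3 -m handwheel '[0,0,0,0.1,0,0,2.5]' | head -1; python3 tq.py
python3 -m handwheel '[0,0,0,0.1,0,0,2.5]'|head -1; python3 tq.py
```

```text
tool F [1.4 6.  7. ] tool M [ 0.636  0.166 -0.194] pos [ 0.5594 -0.1529  0.0569]
t: 12.43
tool F [ 0.9 -1.8  0.7] tool M [-0.747 -0.049 -0.155] pos [ 0.5595 -0.1531  0.0562]
t: 12.52
tool F [2.2 0.9 2. ] tool M [-0.577 -0.022 -0.351] pos [ 0.5593 -0.1531  0.0567]
```

```bash
for i in 1 2 3; do python3 -m handwheel '[0,0,0,0,0,0,2.5]' | head -1; python3 tq.py; done
python3 -m handwheel '[0,0,0,-0.08,0,0,2.5]'|head -1; python3 tq.py
python3 -m handwheel '[0,0,0,-0.08,0,0,2.5]'|head -1; python3 tq.py
python3 -m handwheel '[0,0,0,-0.08,0,0,2.5]'|head -1; python3 tq.py
python3 - <<'E'
from h import *
s=snap('wrist','w20'); nutfit(s); frame(s,.86)
E
```

```text
t: 12.6
tool F [2.8 7.4 6.4] tool M [ 0.105  0.148 -0.535] pos [ 0.5589 -0.1528  0.0573]
t: 12.68
tool F [2.4 2.7 4.4] tool M [-0.163  0.165 -0.461] pos [ 0.559  -0.1529  0.0568]
t: 12.77
tool F [3.1 0.2 2.8] tool M [-0.431  0.063 -0.441] pos [ 0.559  -0.1529  0.0565]
t: 12.85
tool F [3.5 8.7 4.4] tool M [ 0.584  0.181 -0.578] pos [ 0.5591 -0.153   0.0568]
t: 12.93
tool F [2.5 5.3 4.2] tool M [ 0.532  0.131 -0.374] pos [ 0.5593 -0.1531  0.0564]
t: 13.02
tool F [1.4 4.4 3.2] tool M [ 0.598  0.148 -0.256] pos [ 0.5594 -0.1531  0.0561]
[(-180, 28, 21.2), (-165, 109, 20.3), (-150, 120, 19.8), (-135, 131, 20.9), (-120, 358, 21.9), (-105, 380, 20.3), (-90, 376, 19.8), (-75, 430, 20.8), (-60, 312, 22.2), (-45, 175, 20.4), (-30, 164, 20.1), (-15, 158, 20.9), (15, 21, 23.5), (30, 16, 25.5), (150, 11, 24.8)]
flat -145 normal -145.4 dist 19.8 n 385
flat -85 normal -85.4 dist 19.7 n 1252
flat -25 normal -25.3 dist 20.0 n 568
shank edges at x=0: -40.4 -28.6 (centre -34.5) slopes -0.0274 0.0164  z 0.0628
slid -20 [-34.4 -21.9] 400; slid -14 [-34.5 -21.7] 168; slid -8 [-34.1 -21.6] 54; slid -2 [-33.5 -21.6] 70; slid 10 [-22.6 -21.6] 29; slid 16 [-22.7 -21.5] 32; 
fix -20 [21.7 24.8] 179; fix -14 [21.7 25.3] 192; fix -8 [21.8 26. ] 200; fix -2 [21.8 26.5] 183; fix 4 [23.2 27.3] 129; fix 10 [22.  27.6] 208; fix 16 [22.  28.2] 217;
```

```bash
python3 -m handwheel '[0,0,0,0.1,0,0,2.5,0,0,0,0.2,0,0,2.5,0,0,0,0.3,0,0,2.5,0,0,0,0.4,0,0,2.5]'|head -1; python3 tq.py
python3 - <<'E'
from h import *
s=snap('wrist','w21'); nutfit(s); frame(s,.86)
E
```

```text
t: 13.4
tool F [6.7 1.4 2.5] tool M [-0.851  0.184 -0.895] pos [ 0.5589 -0.153   0.057 ]
[(-120, 110, 21.8), (-105, 148, 20.2), (-90, 151, 19.8), (-75, 184, 20.8), (-60, 72, 22.3), (-45, 12, 20.6), (-15, 15, 20.9)]
flat -85 normal -85.3 dist 19.7 n 537
flat -25 normal -25.4 dist 19.9 n 36
shank edges at x=0: -40.2 -27.2 (centre -33.7) slopes -0.0098 -0.0181  z 0.0632
slid -20 [-34.3 -21.5] 457; slid -14 [-34.3 -21.5] 496; slid -8 [-34.4 -21.3] 531; slid -2 [-34.2 -21.8] 506; slid 4 [-33.8 -22.6] 461; slid 10 [-33.7 -21.3] 544; slid 16 [-33.7 -22.1] 400; 
fix -20 [21.1 23.2] 163; fix -14 [21.2 23.4] 167; fix -8 [21.3 23.4] 141;
```

View pics/w21.png

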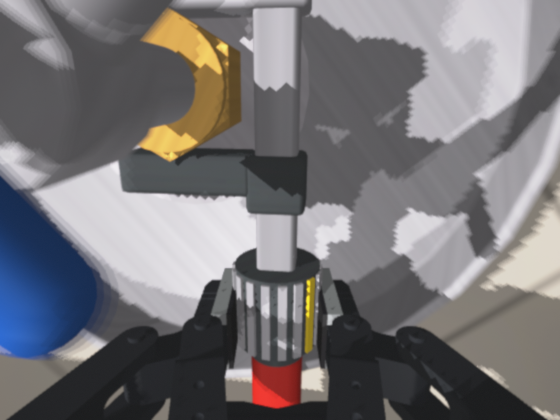

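```bash
python3 -m handwheel '[0.02,0,0,0.1,0,0,2.5,0.03,0,0,0.2,0,0,2.5,0.05,0,0,0.3,0,0,2.5]'|head -1; python3 tq.py
python3 -m handwheel '[0,0,0,0,0,0,5.2,0,0,0,0,0,0,5.2,0,0,0,0,0,0,5.2,0,0,0,-0.12,0,0,5.2,0,0,0,-0.24,0,0,5.2,0,0,0,-0.36,0,0,5.2,0,0,0,-0.48,0,0,5.2,0,0,0,-0.6,0,0,5.2,0,0,0,-0.72,0,0,5.2,0,0,0,-0.84,0,0,5.2]'|head -1
python3 - <<'E'
from h import *
s=snap('wrist','w22'); nutfit(s); frame(s,.86)
E
```

```text
t: 13.7
tool F [18.2  6.8  9.4] tool M [-0.482  0.041 -2.945] pos [ 0.5588 -0.153   0.0572]
t: 14.53
[(-180, 50, 21.3), (-165, 120, 20.1), (-150, 127, 19.9), (-135, 150, 21.0), (-120, 322, 21.8), (-105, 333, 20.2), (-90, 346, 19.8), (-75, 387, 20.9), (-60, 282, 22.2), (-45, 216, 20.4), (-30, 194, 20.1), (-15, 195, 21.1), (15, 15, 24.1), (150, 15, 24.9)]
flat -145 normal -146.5 dist 19.8 n 433
flat -85 normal -86.5 dist 19.8 n 1042
flat -25 normal -26.4 dist 20.0 n 675
shank edges at x=0: -40.2 -25.6 (centre -32.9) slopes -0.0638 0.3425  z 0.0628
slid -20 [-35.4 -22.7] 278; slid -14 [-35.1 -22.4] 80; slid -8 [-23.3 -22.2] 49; slid -2 [-24.1 -22. ] 62; slid 10 [-22.8 -21.6] 20; slid 16 [-22.8 -21.5] 36; 
fix -20 [21.5 26.3] 196; fix -14 [21.8 27.1] 184; fix -8 [22.1 27.8] 173; fix -2 [22.2 28.5] 159; fix 4 [23.9 29.3] 110; fix 10 [22.8 29.9] 130; fix 16 [22.9 30.6] 127;
```

View pics/w22.png

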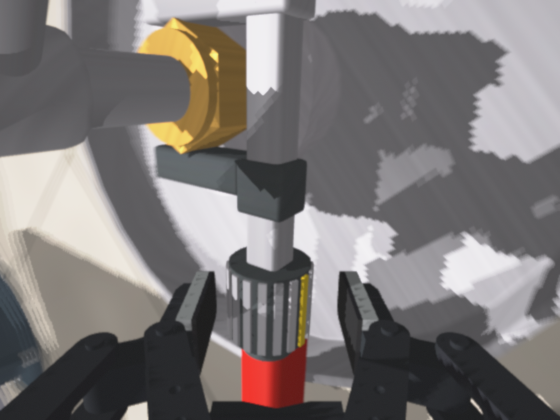

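```bash
cat >> h.py <<'E'
def mark(s,th=.86):
    P=cloud(s); f=s['frame'].astype(int); d=np.array([np.cos(th),np.sin(th)]); y=np.array([-d[1],d[0]])
    a=(P[...,:2]-N0)@np.c_[d,y]*1e3; z=P[...,2]*1e3; r,g,b=f[...,0],f[...,1],f[...,2]
    w=(a[...,0]>-95)&(a[...,0]<-62)&(a[...,1]>-60)&(a[...,1]<-10)&(z>40)&(z<80)
    zt=np.percentile(z[w],98); 
    m=w&(r-b>50)&(g-b>30); 
    # wheel centre: circle fit of nearby points
    q=np.c_[a[...,1][w],z[w]]; A=np.c_[2*q,np.ones(len(q))]
    q=q[q[:,1]>zt-12]; A=np.c_[2*q,np.ones(len(q))]; x=np.linalg.lstsq(A,(q**2).sum(1),rcond=None)[0]
    if m.sum()>3:
        c=np.median(np.c_[a[...,1][m],z[m]],0); print('wheel c',x[:2].round(1),'r %.1f'%np.sqrt(x[2]+x[:2]@x[:2]),'mark',c.round(1),m.sum(),'angle from top to -y (deg, using c=(y,zt-16)): %.0f'%np.degrees(np.arctan2(-(c[0]-x[0]),c[1]-(zt-16))))
    else: print('no mark',m.sum(),x[:2].round(1))
E
python3 - <<'E'
from h import *
for n in('w10','w12','w13','w14','w15','w16','w17','w18','w19','w20','w21','w22'):
    print(n,end=' '); mark(load(n),.759 if n<'w14' else .86)
E
```

```text
w10 no mark 0 [-30.4  64.1]
w12 no mark 0 [-27.5  66. ]
w13 no mark 2 [-33.6  75.7]
w14 no mark 1 [-29.8  64.8]
w15 wheel c [-35.7  81.5] r 15.3 mark [-48.6  53. ] 9 angle from top to -y (deg, using c=(y,zt-16)): 126
w16 wheel c [-42.2  73.8] r 8.2 mark [-50.   56.8] 13 angle from top to -y (deg, using c=(y,zt-16)): 130
w17 wheel c [-28.7  62.9] r 14.0 mark [-50.4  56.6] 586 angle from top to -y (deg, using c=(y,zt-16)): 105
w18 wheel c [-30.1  63.9] r 12.4 mark [-50.2  56.9] 583 angle from top to -y (deg, using c=(y,zt-16)): 105
w19 wheel c [-36.1  69.5] r 11.5 mark [-48.7  62.8] 597 angle from top to -y (deg, using c=(y,zt-16)): 84
w20 wheel c [-35.4  67.5] r 11.3 mark [-49.1  61.1] 598 angle from top to -y (deg, using c=(y,zt-16)): 92
w21 wheel c [-34.5  79.6] r 13.6 mark [-45.5  67.4] 600 angle from top to -y (deg, using c=(y,zt-16)): 69
w22 wheel c [-27.8  65.8] r 11.4 mark [-47.7  56.9] 495 angle from top to -y (deg, using c=(y,zt-16)): 103
```

Run:
```python
from h import *
th=.825; d=np.array([np.cos(th),np.sin(th)]); y=np.array([-d[1],d[0]])
W=np.r_[N0+(-.082)*d-.0335*y,.055]; print(W)   # origin ~ +2 in x
toolrel(W,toolR(th,.2))
s=load('w22'); frame(s,.825)
```

```text
[ 0.55556568 -0.15196458  0.055     ]
rel shift cm [ 0.15  0.36 -0.76] rotvec [0.827 0.03  0.007]
shank edges at x=0: -40.2 -27.8 (centre -34.0) slopes -0.0032 0.0578  z 0.0628
slid -20 [-34.6 -22. ] 253; slid -14 [-34.1 -21.9] 59; slid -8 [-23.  -21.9] 43; slid -2 [-24.3 -21.9] 57; slid 10 [-23.2 -22. ] 23; slid 16 [-23.3 -22. ] 30; 
fix -20 [22.2 26.9] 200; fix -14 [22.3 27.5] 194; fix -8 [22.3 28. ] 180; fix -2 [22.3 28.5] 161; fix 4 [23.7 29.1] 107; fix 10 [22.4 29.4] 140; fix 16 [22.3 30. ] 135;
```

```bash
python3 -m handwheel '[0.1,0.1,-0.23,0.12,0.03,0,5.2,0.1,0.1,-0.23,0.24,0.03,0,5.2,0.1,0.1,-0.23,0.36,0.03,0,5.2,0.1,0.1,-0.23,0.48,0.03,0,5.2,0.1,0.1,-0.23,0.6,0.03,0,5.2,0.1,0.1,-0.23,0.72,0.03,0,5.2,0.1,0.1,-0.23,0.72,0.03,0,2.5,0.1,0.1,-0.23,0.72,0.03,0,2.5,0.1,0.1,-0.23,0.72,0.03,0,2.5,0.1,0.1,-0.23,0.72,0.03,0,2.5]' 60; python3 tq.py
for i in 1 2 3 4; do python3 -m handwheel '[0,0,0,-0.1,0,0,2.5]'|head -1; python3 tq.py; done
python3 - <<'E'
from h import *
s=snap('wrist','w23'); nutfit(s); frame(s,.825); mark(s,.825)
E
```

```text
t: 15.42
tcp_pos: [0.557, -0.1518, 0.0575]
tool_rot: [0.274, -0.615, 0.678, -0.294]
force: [-5.6, 6.6, 12.6]
finger_gap: 0.357
tool F [ -0.9 -13.4  -7.4] tool M [-1.089 -0.111  0.26 ] pos [ 0.557  -0.1518  0.0575]
t: 15.5
tool F [6.  8.1 1.9] tool M [ 0.227  0.111 -0.898] pos [ 0.557  -0.1515  0.0579]
t: 15.58
tool F [ 0.8  5.5 -1.6] tool M [-0.031 -0.012 -0.178] pos [ 0.5576 -0.1519  0.0578]
t: 15.67
tool F [-0.8  3.9 -2.4] tool M [ 0.008 -0.073  0.114] pos [ 0.558  -0.1521  0.0578]
t: 15.75
tool F [-0.4  0.7 -0.7] tool M [ 0.226 -0.159  0.135] pos [ 0.5587 -0.1526  0.0579]
[(-180, 45, 21.5), (-165, 53, 20.2), (-150, 67, 19.9), (-135, 76, 21.0), (-120, 299, 21.8), (-105, 319, 20.2), (-90, 321, 19.8), (-75, 384, 21.0), (-60, 221, 22.3), (-45, 118, 20.3), (-30, 117, 20.0), (-15, 122, 21.1), (0, 28, 22.5), (15, 12, 24.1)]
flat -145 normal -146.7 dist 19.8 n 217
flat -85 normal -86.6 dist 19.7 n 1125
flat -25 normal -26.6 dist 19.9 n 404
shank edges at x=0: -40.6 -29.1 (centre -34.8) slopes -0.0100 0.0036  z 0.0628
slid -20 [-35.7 -22.8] 175; slid -14 [-35.7 -22.8] 90; slid -8 [-35.3 -22.8] 49; slid -2 [-24.1 -22.8] 40; slid 10 [-23.2 -22.7] 28; slid 16 [-23.1 -22.8] 13; 
fix -20 [22.7 25.3] 137; fix -14 [22.7 25.4] 102; fix -8 [22.7 25.5] 67; fix -2 [22.7 25. ] 52; fix 4 [22.7 24.3] 13; fix 10 [22.6 23. ] 36; fix 16 [22.7 23.3] 28; 
wheel c [-37.4  80.8] r 15.5 mark [-50.4  50.5] 12 angle from top to -y (deg, using c=(y,zt-16)): 132
```

```bash
python3 -m handwheel '[0,0,0,-0.1,0,0,2.5,0,0,0,-0.2,0,0,2.5,0,0,0,-0.3,0,0,2.5,0,0,0,-0.4,0,0,2.5,0,0,0,-0.5,0,0,2.5,0,0,0,-0.6,0,0,2.5,0,0,0,-0.65,0,0,2.5]' 60; python3 tq.py
python3 - <<'E'
from h import *
s=snap('wrist','w24'); nutfit(s); frame(s,.825); print(manip.sense()['q'])
E
```

```text
t: 16.38
tcp_pos: [0.5614, -0.156, 0.0572]
tool_rot: [-0.383, 0.872, -0.281, 0.121]
force: [5.2, -3.9, 5.8]
finger_gap: 0.354
tool F [-0.7 -8.6 -0.9] tool M [ 0.349 -0.061  0.196] pos [ 0.5614 -0.156   0.0572]
[(-180, 117, 21.5), (-165, 176, 20.1), (-150, 174, 19.9), (-135, 178, 20.9), (-120, 365, 21.9), (-105, 375, 20.2), (-90, 366, 19.9), (-75, 443, 21.1), (-60, 312, 22.2), (-45, 227, 20.4), (-30, 231, 20.1), (-15, 253, 21.2), (0, 31, 22.6)]
flat -145 normal -146.6 dist 19.7 n 597
flat -85 normal -87.0 dist 19.8 n 1007
flat -25 normal -26.6 dist 20.0 n 778
shank edges at x=0: -42.9 -26.3 (centre -34.6) slopes -0.0082 0.6802  z 0.0638

fix -20 [22.4 22.7] 27; 
[-0.54249489  1.11038764  1.06411307  0.17212161  1.90529384  0.17954121]
```

```bash
cat > rot.py <<'E'
import sys
from h import *
ang,th,dx,dy,n=map(float,sys.argv[1:6]); n=int(n)
zt=float(sys.argv[6]) if len(sys.argv)>6 else None
s=manip.sense(); T=R.from_quat(s['tool_rot']); p=s['tcp_pos']; N=np.r_[N0,0]
for i in range(1,n+1):
    f=i/n; Rz=R.from_rotvec([0,0,ang*f]); t=th+ang*f; d=np.array([np.cos(t),np.sin(t),0]); y=np.array([-d[1],d[0],0])
    q=N+Rz.apply(p-N)+f*(dx*d+dy*y)*1e-3
    if zt: q[2]=p[2]+(zt-p[2])*f
    print((T.inv().apply(q-p)*100).round(2),(T.inv()*(Rz*T)).as_rotvec().round(3))
E
python3 rot.py -.53 .825 1.9 0 5
```

```text
[ 0.34  0.71 -0.51] [-0.     0.061  0.086]
[ 0.59  1.45 -1.03] [-0.001  0.123  0.173]
[ 0.74  2.2  -1.56] [-0.001  0.184  0.259]
[ 0.8   2.96 -2.1 ] [-0.002  0.246  0.345]
[ 0.76  3.71 -2.64] [-0.002  0.307  0.432]
```

```bash
python3 -m handwheel '[0,0,0,0,0,0,5.2,0,0,0,0,0,0,5.2,0,0,0,0,0,0,5.2,0,0,0,0.12,0,0,5.2,0,0,0,0.24,0,0,5.2,0,0,0,0.36,0,0,5.2,0,0,0,0.48,0,0,5.2,0,0,0,0.54,0,0,5.2]'
python3 - <<'E'
from h import *
s=snap('wrist','w25'); nutfit(s); frame(s,.825)
E
```

```text
t: 17.1
tcp_pos: [0.5583, -0.1527, 0.0582]
tool_rot: [-0.338, 0.763, -0.505, 0.218]
force: [-0.5, 1.1, 0.2]
finger_gap: 0.615
[(-180, 42, 21.3), (-165, 96, 20.1), (-150, 97, 19.9), (-135, 116, 21.1), (-120, 363, 21.8), (-105, 382, 20.1), (-90, 387, 19.9), (-75, 455, 20.9), (-60, 277, 22.3), (-45, 152, 20.4), (-30, 146, 20.0), (-15, 157, 21.1), (0, 20, 22.4)]
flat -145 normal -146.7 dist 19.8 n 343
flat -85 normal -86.6 dist 19.7 n 1302
flat -25 normal -26.7 dist 20.0 n 513
shank edges at x=0: -40.9 -33.3 (centre -37.1) slopes -0.0727 -0.0519  z 0.0637
slid -20 [-23.1 -22.6] 34; slid -14 [-22.9 -22.5] 30; 
fix -20 [22.7 23.2] 38; fix -14 [23.  23.5] 43; fix -8 [23.4 23.7] 13;
```

View pics/w25.png

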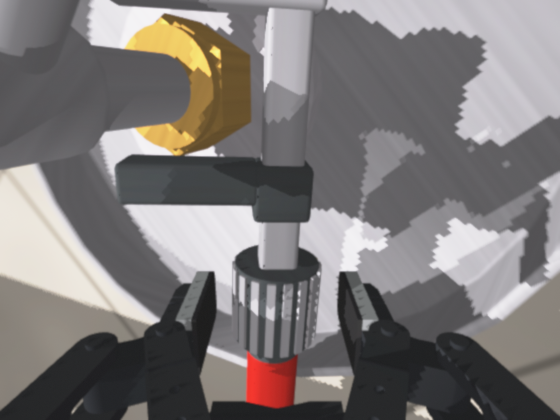

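```bash
cat >> h.py <<'E'
def prof(s,th):
    P=cloud(s); f=s['frame'].astype(int); d=np.array([np.cos(th),np.sin(th)]); y=np.array([-d[1],d[0]])
    a=(P[...,:2]-N0)@np.c_[d,y]*1e3; z=P[...,2]*1e3; g=f.max(-1)-f.min(-1)
    dark=(f.max(-1)<95)&(g<30)&(z>48)&(z<90)&(a[...,0]>-48)&(a[...,0]<-12)
    for y0 in range(-44,22,6):
        m=dark&(np.abs(a[...,1]-y0)<2)
        if m.sum()>8: 
            zt=np.percentile(z[m],90); t=m&(z>zt-2); print('jaw y%d ztop %.1f x %s n%d'%(y0,zt,np.percentile(a[...,0][t],[3,97]).round(1),t.sum()),end='; ')
    print()
    fx=(g<35)&(z>56)&(z<90)&(a[...,0]>15)&(a[...,0]<40)
    for y0 in range(-44,22,6):
        m=fx&(np.abs(a[...,1]-y0)<2)
        if m.sum()>8: 
            zt=np.percentile(z[m],90); t=m&(z>zt-2); print('fix y%d ztop %.1f x %s n%d'%(y0,zt,np.percentile(a[...,0][t],[3,97]).round(1),t.sum()),end='; ')
    print()
    for x0 in range(-100,15,8):
        m=(np.abs(a[...,0]-x0)<2)&(a[...,1]>-60)&(a[...,1]<-15)&(z>48)&(z<85)
        if m.sum()>8: zt=np.percentile(z[m],95); t=m&(z>zt-3); print('ax x%d zt %.1f y %s'%(x0,zt,np.percentile(a[...,1][t],[3,97]).round(1)),end='; ')
    print()
E
python3 - <<'E'
from h import *
for n,t in(('w4',.759),('w22',.825),('w24',.825),('w25',.825)): print(n); prof(load(n),t)
E
```

```text
w4
jaw y-44 ztop 64.0 x [-47.3 -35.2] n109; jaw y-38 ztop 64.9 x [-47.2 -35.5] n42; jaw y-32 ztop 64.4 x [-39.2 -35.2] n19; jaw y-26 ztop 64.6 x [-46.8 -35.1] n87; jaw y-20 ztop 64.5 x [-47.1 -35.1] n62; jaw y-14 ztop 64.5 x [-47.1 -35.1] n52; jaw y-8 ztop 64.5 x [-47. -35.] n60; jaw y-2 ztop 64.6 x [-46.9 -34.9] n58; jaw y4 ztop 64.5 x [-46.7 -35.3] n49; jaw y10 ztop 64.7 x [-46.6 -35.2] n53; 
fix y-44 ztop 64.7 x [17.1 36. ] n183; fix y-38 ztop 64.8 x [18.2 35.8] n177; fix y-32 ztop 64.8 x [23.2 36. ] n154; fix y-26 ztop 64.9 x [23.5 35.9] n147; fix y-20 ztop 64.9 x [23.4 35.9] n149; fix y-14 ztop 64.8 x [23.7 36. ] n133; fix y-8 ztop 64.7 x [23.4 35.9] n126; fix y-2 ztop 64.8 x [23.2 35.8] n127; fix y4 ztop 64.7 x [23.4 35.9] n113; fix y10 ztop 64.8 x [23.4 36.3] n113; fix y16 ztop 64.1 x [24.8 35.3] n18; 
ax x-100 zt 66.4 y [-44.9 -31.8]; ax x-92 zt 72.0 y [-46.8 -29.4]; ax x-84 zt 72.0 y [-46.8 -29.4]; ax x-76 zt 72.2 y [-46.5 -29.6]; ax x-68 zt 72.0 y [-46.6 -29.6]; ax x-60 zt 70.4 y [-48.1 -29.6]; ax x-52 zt 64.7 y [-48.3 -30.3]; ax x-44 zt 64.9 y [-48.1 -16. ]; ax x-36 zt 64.
[... 3279 characters left out ...]
4.5 x [23.  23.8] n56; fix y-14 ztop 76.9 x [23.2 23.6] n41; fix y-8 ztop 78.8 x [23.4 23.9] n30; fix y-2 ztop 79.6 x [23.6 24.2] n31; fix y4 ztop 80.3 x [24.  24.6] n30; fix y10 ztop 77.5 x [24.3 25. ] n11; 
ax x-100 zt 67.8 y [-39.6 -27. ]; ax x-92 zt 73.9 y [-40.2 -16. ]; ax x-84 zt 78.9 y [-18.3 -15.1]; ax x-76 zt 78.1 y [-18.3 -15.1]; ax x-68 zt 74.0 y [-40.7 -15.8]; ax x-60 zt 71.1 y [-42.8 -25.5]; ax x-52 zt 64.8 y [-39.3 -31.2]; ax x-44 zt 66.4 y [-40.  -31.6]; ax x-36 zt 76.1 y [-23.5 -15.2]; ax x-28 zt 76.9 y [-23.  -15.2]; ax x-20 zt 64.7 y [-40.3 -32.8]; ax x-12 zt 67.3 y [-36.1 -15.2]; ax x-4 zt 70.7 y [-19.3 -15.3]; ax x4 zt 70.8 y [-19.3 -15.2]; ax x12 zt 67.4 y [-37.8 -15.1];
```

```bash
python3 -m handwheel '[0,0,0,0,0,0,5.5,0,0,0,0,0,0,5.5,0,0,0,0,0,0,5.5]'|head -1
python3 - <<'E'
from h import *
s=snap('wrist','w26'); prof(s,.825); s=snap('side','side26'); s=snap('scene','scene26')
a=cv2.imread('pics/side26.png')[130:260,180:360]; cv2.imwrite('pics/z26.png',cv2.resize(a,None,fx=4,fy=4,interpolation=cv2.INTER_CUBIC))
E
```

```text
t: 17.4
jaw y-44 ztop 62.6 x [-42.2 -24.8] n599; jaw y-38 ztop 66.1 x [-42.  -24.3] n614; jaw y-32 ztop 69.3 x [-40.9 -24.1] n507; jaw y-26 ztop 72.8 x [-35.5 -23.5] n456; jaw y-20 ztop 76.1 x [-35.2 -23.3] n475; jaw y-14 ztop 79.4 x [-35.1 -23. ] n489; jaw y-8 ztop 82.9 x [-34.6 -22.9] n489; jaw y-2 ztop 86.2 x [-34.2 -22.3] n506; jaw y4 ztop 89.2 x [-34.4 -22.1] n482; jaw y10 ztop 80.5 x [-21.6 -21.3] n13; 
fix y-44 ztop 61.7 x [15.3 22.8] n346; fix y-38 ztop 64.7 x [15.3 22.8] n398; fix y-32 ztop 67.8 x [22.3 22.9] n53; fix y-26 ztop 70.0 x [22.6 23. ] n31; fix y-20 ztop 71.6 x [22.8 23.3] n32; fix y-14 ztop 72.5 x [23.2 23.6] n30; fix y-8 ztop 73.7 x [23.4 23.8] n31; fix y-2 ztop 74.9 x [23.8 24.1] n25; fix y4 ztop 76.4 x [24.  24.5] n25; fix y10 ztop 77.0 x [24.3 24.7] n8; 
ax x-100 zt 67.8 y [-39.5 -26.9]; ax x-92 zt 73.8 y [-42.1 -16.4]; ax x-84 zt 79.1 y [-18.4 -15.4]; ax x-76 zt 79.7 y [-18.2 -15.1]; ax x-68 zt 73.4 y [-43.3 -26. ]; ax x-60 zt 71.1 y [-43.1 -25.3]; ax x-52 zt 65.0 y [-39.5 -30.8]; ax x-44 zt 66.1 y [-40.1 -31.6]; ax x-36 zt 76.1 y [-24.1 -15.3]; ax x-28 zt 77.1 y [-22.7 -15.2]; ax x-20 zt 64.7 y [-41.2 -32.9]; ax x-12 zt 67.7 y [-36.2 -15.1]; ax x-4 zt 70.8 y [-19.4 -15.2]; ax x4 zt 70.9 y [-19.3 -15.2]; ax x12 zt 67.8 y [-36.1 -15.1];
```

View pics/w26.png

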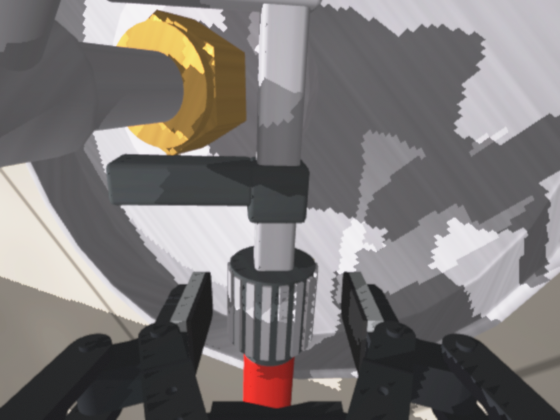

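View pics/z26.png

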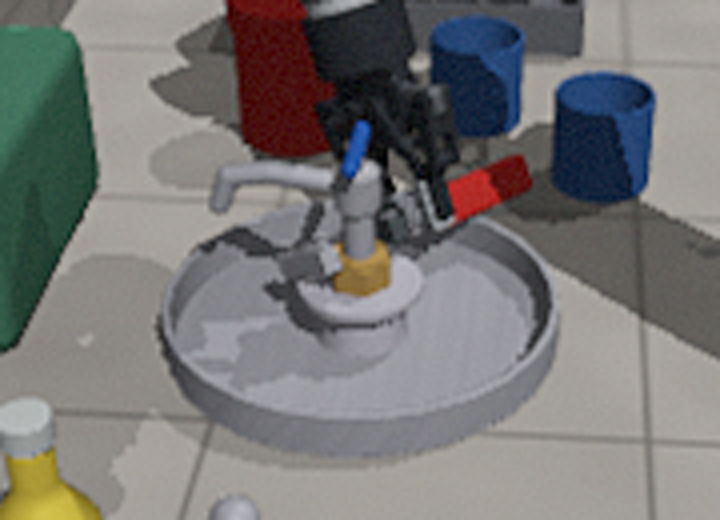

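```bash
python3 -m handwheel '[0,0,-0.15,0,0,0,5.2,0,0,-0.15,0,0,0,2.5,0,0,-0.15,0,0,0,2.5,0,0,-0.15,0,0,0,2.5,0,0,-0.15,0,0,0,2.5,0,0,-0.15,0.1,0,0,2.5,0,0,-0.15,0.2,0,0,2.5,0,0,-0.15,0.3,0,0,2.5,0,0,-0.15,0.4,0,0,2.5]' 60; python3 tq.py
python3 - <<'E'
from h import *
s=snap('wrist','w27'); prof(s,.825); nutfit(s)
E
```

```text
t: 18.3
tcp_pos: [0.5558, -0.1514, 0.0572]
tool_rot: [-0.289, 0.648, -0.647, 0.28]
force: [-1.3, -2.2, -4.4]
finger_gap: 0.352
tool F [2.4 4.4 0.6] tool M [ 0.125 -0.018 -0.331] pos [ 0.5558 -0.1514  0.0572]
jaw y-44 ztop 65.9 x [-42.1 -24.8] n356; jaw y-38 ztop 66.6 x [-42.1 -24.7] n643; jaw y-32 ztop 67.3 x [-42.  -24.5] n682; jaw y-26 ztop 67.8 x [-41.5 -24.2] n470; jaw y-20 ztop 68.5 x [-35.9 -23.8] n482; jaw y-14 ztop 69.3 x [-35.7 -23.8] n497; jaw y-8 ztop 70.0 x [-35.5 -23.6] n486; jaw y-2 ztop 70.6 x [-35.3 -23.5] n503; jaw y4 ztop 71.4 x [-35.1 -23.1] n486; jaw y10 ztop 72.1 x [-35.1 -25.9] n336; jaw y16 ztop 72.6 x [-35. -27.] n251; 
fix y-44 ztop 65.7 x [16.4 22.9] n116; fix y-38 ztop 66.0 x [15.3 22.7] n391; fix y-32 ztop 66.3 x [15.3 22.5] n395; fix y-26 ztop 66.9 x [22.  22.7] n53; fix y-20 ztop 66.8 x [22.2 22.8] n43; fix y-14 ztop 64.1 x [15.4 22.6] n9; 
ax x-100 zt 67.9 y [-38.2 -25.1]; ax x-92 zt 78.4 y [-49.8 -15.6]; ax x-84 zt 80.4 y [-49.6 -15.8]; ax x-76 zt 80.2 y [-50.3 -15.3]; ax x-68 zt 84.1 y [-59.7 -50.1]; ax x-60 zt 70.5 y [-41.5 -21.9]; ax x-52 zt 65.0 y [-40.3 -27.4]; ax x-44 zt 66.5 y [-42.8 -26.3]; ax x-36 zt 68.3 y [-42.2 -15.9]; ax x-28 zt 68.7 y [-41.  -15.8]; ax x-20 zt 65.5 y [-41.2 -28.4]; ax x-12 zt 67.4 y [-39.5 -15.3]; ax x-4 zt 71.0 y [-19.  -15.2]; ax x4 zt 71.2 y [-18.9 -15.1]; ax x12 zt 67.3 y [-41.1 -15.4]; 
[(-120, 69, 21.6), (-105, 90, 20.1), (-90, 86, 19.8), (-75, 100, 21.0), (-60, 28, 22.4)]
flat -85 normal -86.7 dist 19.7 n 308
```

```bash
python3 -m handwheel '[0,0.1,0,0.1,0,0,2.5,0,0.15,0,0.12,0,0,2.5]' 60|head -1; python3 tq.py; python3 rot.py -.53 .825 0.8 -1 6 0.0553
python3 - <<'E'
from h import *
s=snap('wrist','w28'); prof(s,.825)
E
```

```text
t: 18.52
tool F [-0.4 -8.  -3.2] tool M [-0.711 -0.019 -0.15 ] pos [ 0.554  -0.1498  0.0555]
[ 0.23 -0.07 -0.71] [-0.001  0.088 -0.009]
[ 0.39 -0.14 -1.44] [-0.002  0.176 -0.019]
[ 0.49 -0.22 -2.17] [-0.003  0.263 -0.028]
[ 0.52 -0.29 -2.92] [-0.004  0.351 -0.038]
[ 0.5  -0.37 -3.66] [-0.005  0.439 -0.047]
[ 0.4  -0.45 -4.39] [-0.006  0.527 -0.057]
jaw y-38 ztop 64.7 x [-42.4 -24.5] n549; jaw y-32 ztop 64.8 x [-42.2 -24.4] n370; jaw y-26 ztop 64.6 x [-42.2 -23.8] n147; jaw y-20 ztop 64.6 x [-36.5 -23.7] n245; jaw y-14 ztop 64.6 x [-36.1 -23.5] n159; jaw y-8 ztop 64.2 x [-30.7 -23.2] n56; 
fix y-44 ztop 63.6 x [22.3 23.4] n9; fix y-38 ztop 63.4 x [15.3 23. ] n325; fix y-32 ztop 63.1 x [15.2 22.5] n347; fix y-26 ztop 62.6 x [15.3 17.8] n58; 
ax x-92 zt 78.7 y [-45.  -42.9]; ax x-84 zt 84.4 y [-44.2 -43.7]; ax x-76 zt 82.9 y [-59.8 -43.8]; ax x-68 zt 84.8 y [-55.  -44.9]; ax x-60 zt 67.3 y [-42.3 -37.1]; ax x-52 zt 62.9 y [-37.3 -27.3]; ax x-44 zt 64.3 y [-39.5 -23.5]; ax x-36 zt 65.0 y [-40.2 -16. ]; ax x-28 zt 65.1 y [-40.3 -15.9]; ax x-20 zt 63.0 y [-38.1 -25.2]; ax x-12 zt 67.2 y [-19.4 -15.2]; ax x-4 zt 71.1 y [-18.6 -15.2]; ax x4 zt 71.1 y [-18.7 -15.2]; ax x12 zt 63.1 y [-39.  -26.2];
```

```bash
python3 -m handwheel '[0.23,-0.05,-0.65,0,0.088,-0.009,2.5,0.39,-0.1,-1.34,0,0.176,-0.019,2.5,0.39,-0.1,-1.34,0,0.176,-0.019,2.5]' 60|head -1; python3 tq.py;  python3 - <<'E'
from h import *
s=snap('wrist','w29'); nutfit(s); prof(s,.65)
E
```

```text
t: 18.82
tool F [ 4.5 -3.5  2.3] tool M [ 0.041  0.274 -0.848] pos [ 0.5433 -0.1462  0.0556]
[]
jaw y-44 ztop 64.7 x [-42.2 -24.5] n460; jaw y-38 ztop 64.8 x [-42.2 -24.1] n272; jaw y-32 ztop 64.7 x [-42.  -23.9] n154; jaw y-26 ztop 64.7 x [-36.2 -23.8] n285; jaw y-20 ztop 64.6 x [-36.1 -23.4] n216; jaw y-14 ztop 64.5 x [-32.2 -22.9] n125; jaw y-8 ztop 64.2 x [-27.5 -22.5] n102; 
fix y-44 ztop 63.8 x [15.5 23.1] n277; fix y-38 ztop 63.5 x [15.3 22.9] n393; fix y-32 ztop 63.2 x [15.3 23. ] n248; fix y-26 ztop 63.5 x [22.3 23.2] n50; fix y-20 ztop 62.8 x [22.5 23.1] n36; 
ax x-100 zt 66.6 y [-39.9 -29.1]; ax x-92 zt 78.3 y [-49.4 -16.7]; ax x-84 zt 82.3 y [-48.8 -48.1]; ax x-76 zt 81.8 y [-49.7 -48. ]; ax x-68 zt 84.8 y [-59.3 -49.3]; ax x-60 zt 64.5 y [-48.9 -45.9]; ax x-52 zt 63.0 y [-42.3 -36.9]; ax x-44 zt 64.3 y [-44.5 -28.6]; ax x-36 zt 65.1 y [-45.3 -19.1]; ax x-28 zt 65.1 y [-45.5 -15.9]; ax x-20 zt 63.0 y [-43.2 -30.5]; ax x-12 zt 66.9 y [-18.3 -15.1]; ax x-4 zt 71.1 y [-18.8 -15.1]; ax x4 zt 71.2 y [-18.7 -15.1]; ax x12 zt 67.4 y [-17.9 -15.1];
```

View pics/w29.png

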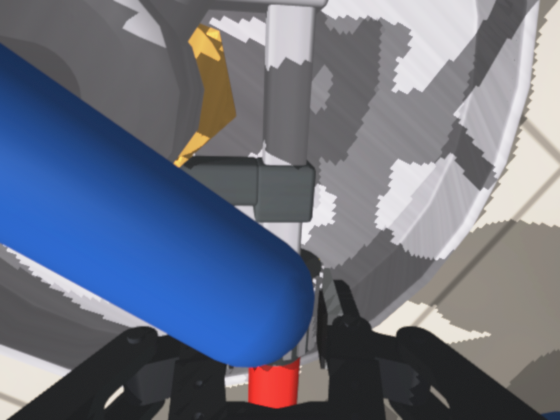

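```bash
python3 rot.py -.352 .649 0 0 4 0.0553
```

```text
[ 0.28 -0.07 -0.72] [-0.001  0.087 -0.01 ]
[ 0.49 -0.14 -1.47] [-0.002  0.175 -0.019]
[ 0.64 -0.22 -2.23] [-0.003  0.262 -0.029]
[ 0.72 -0.29 -3.  ] [-0.004  0.35  -0.038]
```

```bash
python3 -m handwheel '[0.28,-0.05,-0.72,0,0.088,-0.01,2.5,0.49,-0.1,-1.47,0,0.175,-0.019,2.5,0.64,-0.2,-2.23,0,0.262,-0.029,2.5,0.72,-0.25,-3,0,0.35,-0.038,2.5,0.72,-0.25,-3,0,0.35,-0.038,2.5]' 60|head -1; python3 tq.py
python3 -m handwheel '[0,0,0,0,0,0,5.2,0,0,0,0,0,0,5.2,0,0,0,-0.12,0,0,5.2,0,0,0,-0.24,0,0,5.2,0,0,0,-0.36,0,0,5.2,0,0,0,-0.48,0,0,5.2,0,0,0,-0.6,0,0,5.2,0,0,0,-0.72,0,0,5.2]' | head -1
python3 - <<'E'
from h import *
s=snap('wrist','w30'); nutfit(s); prof(s,.297); print(manip.sense()['q'])
E
```

```text
t: 19.28
tool F [ 2.2 -5.7  4.5] tool M [ 0.547  0.121 -0.477] pos [ 0.5216 -0.1278  0.0557]
t: 19.95
[(-180, 306, 21.8), (-165, 361, 20.2), (-150, 376, 19.9), (-135, 449, 21.0), (-120, 526, 21.9), (-105, 450, 20.2), (-90, 442, 19.9), (-75, 480, 21.0), (-60, 125, 22.3), (120, 11, 24.0), (150, 11, 21.3)]
flat -145 normal -146.8 dist 19.8 n 1258
flat -85 normal -86.7 dist 19.8 n 1469
flat 155 normal 153.9 dist 21.1 n 31
jaw y-44 ztop 64.4 x [-40.4 -22.4] n318; jaw y-38 ztop 64.6 x [-40.4 -22. ] n132; jaw y-32 ztop 64.4 x [-39.9 -21.6] n85; jaw y-26 ztop 64.4 x [-34.1 -21.5] n85; jaw y-20 ztop 64.1 x [-22.9 -21.1] n56; jaw y-14 ztop 64.4 x [-33.4 -21.1] n74; jaw y-8 ztop 64.4 x [-33.3 -21. ] n77; jaw y-2 ztop 64.5 x [-33.  -21.5] n54; jaw y4 ztop 64.5 x [-32.8 -21.4] n20; 
fix y-44 ztop 62.8 x [15.3 23.6] n436; fix y-38 ztop 62.9 x [15.3 24.2] n426; fix y-32 ztop 63.8 x [24.1 24.9] n50; fix y-26 ztop 64.1 x [24.3 25.6] n63; fix y-20 ztop 64.2 x [24.6 26.4] n83; fix y-14 ztop 64.3 x [24.7 26.9] n79; fix y-8 ztop 64.3 x [25.1 27.6] n91; fix y-2 ztop 64.6 x [25.2 28.2] n91; fix y4 ztop 64.5 x [25.7 29. ] n104; fix y10 ztop 64.4 x [25.8 29.7] n92; 
ax x-100 zt 65.7 y [-44.4 -29.6]; ax x-92 zt 77.7 y [-23.5 -17.3]; ax x-84 zt 78.9 y [-23.8 -18. ]; ax x-76 zt 79.0 y [-24.1 -18. ]; ax x-68 zt 83.3 y [-22.9 -15.6]; ax x-60 zt 70.9 y [-46.8 -28.9]; ax x-52 zt 62.8 y [-44.8 -32.2]; ax x-44 zt 62.7 y [-45.  -32.6]; ax x-36 zt 64.8 y [-48.4 -22. ]; ax x-28 zt 64.8 y [-48.5 -16.5]; ax x-20 zt 63.3 y [-45.9 -16.9]; ax x-12 zt 67.4 y [-17.5 -15.1]; ax x-4 zt 70.6 y [-19.6 -15.3]; ax x4 zt 70.5 y [-19.6 -15.2]; ax x12 zt 67.7 y [-17.2 -15. ]; 
[-0.63665444  0.87772282  1.53965106  0.36304983  1.26165257  0.43316026]
```

View pics/w30.png

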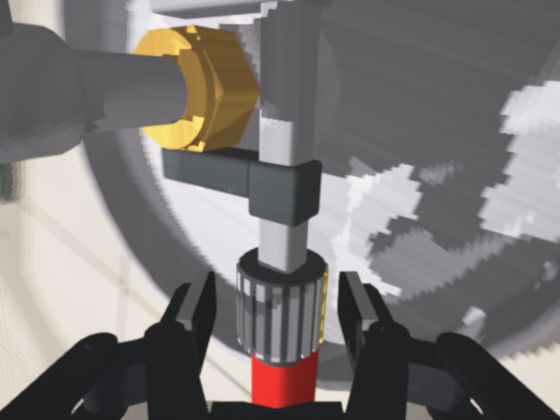

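Run:
```python
from h import *
T=R.from_quat(manip.sense()['tool_rot']).as_matrix(); print(np.arctan2(-T[1,0],-T[0,0]),T[2,0], np.arctan2(T[2,2],-T[2,1]))
s=load('w30')
for t in(.26,.27): prof(s,t)
```

```text
0.29590878859147296 0.006835491928254625 -0.6130354983308214
jaw y-44 ztop 64.7 x [-38.8 -20.8] n249; jaw y-38 ztop 64.4 x [-38.9 -20.6] n129; jaw y-32 ztop 64.5 x [-37.3 -20.6] n128; jaw y-26 ztop 64.3 x [-32.9 -20.5] n77; jaw y-20 ztop 64.1 x [-32.7 -20.3] n61; jaw y-14 ztop 64.3 x [-33.1 -20.7] n72; jaw y-8 ztop 64.5 x [-33.  -20.7] n62; jaw y-2 ztop 64.5 x [-33.  -21.3] n46; jaw y4 ztop 64.3 x [-29.5 -21.5] n11; 
fix y-44 ztop 62.7 x [15.4 25.1] n541; fix y-38 ztop 62.9 x [15.4 25.6] n476; fix y-32 ztop 63.4 x [16.9 26.1] n84; fix y-26 ztop 64.0 x [25.3 26.5] n60; fix y-20 ztop 63.9 x [25.3 26.9] n77; fix y-14 ztop 64.3 x [25.3 27.3] n81; fix y-8 ztop 64.2 x [25.4 27.9] n86; fix y-2 ztop 64.5 x [25.3 28.3] n96; fix y4 ztop 64.4 x [25.5 28.8] n98; fix y10 ztop 64.6 x [25.4 29.1] n103; 
ax x-100 zt 64.6 y [-48.9 -33.1]; ax x-92 zt 81.8 y [-26.6 -24.4]; ax x-84 zt 78.7 y [-26.9 -21. ]; ax x-76 zt 79.3 y [-27.  -21.1]; ax x-68 zt 83.3 y [-25.7 -16.7]; ax x-60 zt 71.4 y [-48.9 -31.3]; ax x-52 zt 62.8 y [-46.8 -34.2]; ax x-44 zt 62.8 y [-46.8 -34.2]; ax x-36 zt 64.8 y [-49.7 -31.7]; ax
[... 724 characters left out ...]
2 x [25.1 26.7] n74; fix y-14 ztop 64.4 x [25.1 27.2] n86; fix y-8 ztop 64.3 x [25.3 27.8] n91; fix y-2 ztop 64.5 x [25.3 28.2] n99; fix y4 ztop 64.5 x [25.6 28.9] n100; fix y10 ztop 64.5 x [25.5 29.2] n105; 
ax x-100 zt 64.7 y [-47.8 -32.2]; ax x-92 zt 81.8 y [-26.2 -22.9]; ax x-84 zt 78.9 y [-26.1 -20.3]; ax x-76 zt 78.8 y [-26.2 -19.9]; ax x-68 zt 83.3 y [-24.9 -16.1]; ax x-60 zt 71.3 y [-48.3 -30.7]; ax x-52 zt 62.8 y [-46.3 -33.6]; ax x-44 zt 62.7 y [-46.4 -33.8]; ax x-36 zt 64.8 y [-49.3 -31. ]; ax x-28 zt 64.8 y [-49.3 -16.2]; ax x-20 zt 64.1 y [-48.  -16.6]; ax x-12 zt 67.2 y [-17.4 -15.1]; ax x-4 zt 70.6 y [-19.7 -15.4]; ax x4 zt 70.5 y [-19.6 -15.3]; ax x12 zt 67.7 y [-17.1 -15.1];
```

```bash
python3 -m handwheel '[0,0,0.15,0,0,0,5.2,0,0,0.15,0,0,0,2.5,0,0,0.15,0,0,0,2.5,0,0,0.15,0,0,0,2.5,0,0,0.15,0,0,0,2.5,0.1,0,0.15,0,0,0,2.5,0.25,0,0.15,0,0,0,2.5,0.25,0,0.15,0,0,0,2.5]' 60|head -1; python3 tq.py
python3 - <<'E'
from h import *
s=snap('wrist','w31'); nutfit(s); prof(s,.293)
E
```

```text
t: 20.67
tool F [-0.4  3.8  2.3] tool M [ 0.543  0.045 -0.031] pos [ 0.5172 -0.1272  0.0536]
[(-180, 318, 21.7), (-165, 403, 20.2), (-150, 420, 19.9), (-135, 490, 21.0), (-120, 535, 22.0), (-105, 476, 20.2), (-90, 461, 19.9), (-75, 522, 21.0), (-60, 128, 22.4)]
flat -145 normal -146.6 dist 19.8 n 1375
flat -85 normal -86.7 dist 19.8 n 1539
jaw y-44 ztop 64.4 x [-42.9 -24.7] n335; jaw y-38 ztop 64.9 x [-42.6 -24.3] n146; jaw y-32 ztop 64.5 x [-42.3 -24. ] n91; jaw y-26 ztop 64.5 x [-36.2 -23.9] n97; jaw y-20 ztop 64.5 x [-36.  -23.8] n82; jaw y-14 ztop 64.4 x [-36.  -23.6] n73; jaw y-8 ztop 64.5 x [-35.6 -23.5] n88; jaw y-2 ztop 64.1 x [-35.3 -23.1] n55; jaw y4 ztop 63.8 x [-24.1 -22.9] n31; jaw y10 ztop 63.8 x [-23.9 -22.8] n30; 
fix y-44 ztop 63.0 x [15.1 20. ] n277; fix y-38 ztop 63.1 x [15.2 20.7] n262; fix y-32 ztop 62.3 x [15.2 21.7] n64; fix y-26 ztop 62.2 x [21.9 22.2] n29; fix y-20 ztop 63.4 x [22.1 22.8] n32; fix y-14 ztop 63.8 x [22.3 23.4] n46; fix y-8 ztop 63.9 x [22.4 24. ] n57; fix y-2 ztop 64.2 x [22.7 24.5] n65; fix y4 ztop 64.3 x [22.8 25.2] n73; fix y10 ztop 64.3 x [23.3 25.8] n74; 
ax x-100 zt 66.6 y [-43.4 -33. ]; ax x-92 zt 80.0 y [-35.4 -32.8]; ax x-84 zt 80.0 y [-36.2 -33.1]; ax x-76 zt 81.2 y [-35.7 -18.6]; ax x-68 zt 72.3 y [-45.9 -28.9]; ax x-60 zt 68.8 y [-44.7 -27. ]; ax x-52 zt 63.0 y [-44.4 -31.4]; ax x-44 zt 64.4 y [-47.3 -30. ]; ax x-36 zt 65.0 y [-47.6 -16.6]; ax x-28 zt 65.0 y [-47.7 -16.2]; ax x-20 zt 63.0 y [-45.3 -32.7]; ax x-12 zt 67.7 y [-17.2 -15.1]; ax x-4 zt 70.6 y [-19.6 -15.1]; ax x4 zt 70.6 y [-19.6 -15.1]; ax x12 zt 67.4 y [-17.4 -15.1];
```

```bash
python3 rot.py .032 .262 0 1 1 0.0545
```

```text
[-0.12 -0.17  0.08] [ 0.    -0.026 -0.018]
```

Now aligned and centred; close with torque watching.

```bash
python3 -m handwheel '[-0.1,-0.17,0.08,0,-0.026,-0.018,2.5,-0.1,-0.17,0.08,0.1,-0.026,-0.018,2.5,-0.1,-0.17,0.08,0.2,-0.026,-0.018,2.5,-0.1,-0.17,0.08,0.3,-0.026,-0.018,2.5,-0.1,-0.17,0.08,0.4,-0.026,-0.018,2.5]' 60|head -1; python3 tq.py
python3 - <<'E'
from h import *
s=snap('wrist','w32'); nutfit(s); prof(s,.293); mark(s,.293)
E
python3 -m handwheel '[0,0,0,0.1,0,0,2.5,0,0,0,0.2,0,0,2.5,0,0,0,0.3,0,0,2.5,0,0,0,0.4,0,0,2.5]' 60|head -1; python3 tq.py
python3 - <<'E'
from h import *
s=snap('wrist','w33'); nutfit(s); prof(s,.293); print(manip.sense()['q'])
E
```

```text
t: 21.13
tool F [ 2.9 -1.3  1.6] tool M [ 0.075 -0.102 -0.31 ] pos [ 0.5187 -0.1298  0.0556]
[(-180, 144, 21.7), (-165, 198, 20.2), (-150, 201, 19.9), (-135, 234, 21.0), (-120, 271, 21.9), (-105, 243, 20.1), (-90, 246, 19.8), (-75, 274, 20.9), (-60, 76, 22.4), (-15, 21, 23.3)]
flat -145 normal -146.5 dist 19.8 n 699
flat -85 normal -86.6 dist 19.7 n 851
flat -25 normal -25.7 dist 22.1 n 31
jaw y-44 ztop 69.3 x [-40.5 -22.6] n748; jaw y-38 ztop 69.0 x [-40.3 -22.6] n610; jaw y-32 ztop 68.4 x [-40.5 -22.5] n270; jaw y-26 ztop 67.9 x [-34.6 -22.6] n437; jaw y-20 ztop 67.5 x [-34.6 -22.6] n354; jaw y-14 ztop 67.0 x [-34.8 -22.7] n308; jaw y-8 ztop 66.4 x [-34.8 -22.6] n241; jaw y-2 ztop 65.9 x [-34.8 -22.5] n198; jaw y4 ztop 65.3 x [-35.  -22.6] n199; jaw y10 ztop 64.8 x [-34.8 -22.6] n172; 
fix y-44 ztop 68.3 x [15.3 20.7] n198; fix y-38 ztop 68.6 x [15.2 20.6] n343; fix y-32 ztop 68.1 x [15.1 20.8] n265; fix y-26 ztop 60.4 x [21.9 22.3] n20; fix y-20 ztop 60.6 x [22.  22.2] n21; fix y-14 ztop 61.3 x [20.8 22.2] n19; fix y-8 ztop 61.6 x [21.8 22.2] n19; fix y-2 ztop 61.9 x [21.7 22.1] n
[... 591 characters left out ...]
[-43.8 -15.5]; 
wheel c [-38.3  69.2] r 11.7 mark [-54.7  61. ] 97 angle from top to -y (deg, using c=(y,zt-16)): 98
t: 21.52
tool F [ 7.2 -1.9  6.4] tool M [ 0.653  0.175 -1.021] pos [ 0.5191 -0.1298  0.0555]
[]

fix y-44 ztop 68.1 x [15.4 21.7] n29; fix y-38 ztop 69.5 x [15.2 21.1] n358; fix y-32 ztop 68.8 x [15.2 20.8] n355; 
ax x-100 zt 68.4 y [-44.7 -31.1]; ax x-92 zt 78.4 y [-51.6 -49.7]; ax x-84 zt 79.5 y [-51.  -16.5]; ax x-76 zt 79.7 y [-51.5 -16.3]; ax x-68 zt 82.7 y [-59.6 -50.3]; ax x-60 zt 72.4 y [-47.2 -27.7]; ax x-52 zt 66.7 y [-42.7 -30.4]; ax x4 zt 69.1 y [-42.3 -30.2]; ax x12 zt 69.2 y [-41.8 -29.2]; 
[-0.37047097  0.7083074   1.8589429  -0.3315287   0.49067909  1.15481632]
```

```bash
python3 -m handwheel '[0,0,0,0,0,0,5.2,0,0,0,0,0,0,5.2,0,0,0,0,0,0,5.2,0,0,0,-0.12,0,0,5.2,0,0,0,-0.24,0,0,5.2,0,0,0,-0.36,0,0,5.2,0,0,0,-0.48,0,0,5.2,0,0,0,-0.6,0,0,5.2,0,0,0,-0.72,0,0,5.2,0,0,0,-0.82,0,0,5.2]' | head -1
python3 - <<'E'
from h import *
s=snap('wrist','w34'); nutfit(s); prof(s,.293); mark(s,.293)
E
```

```text
t: 22.4
[(-180, 319, 21.8), (-165, 358, 20.2), (-150, 298, 19.9), (-135, 296, 21.0), (-120, 288, 21.9), (-105, 330, 20.2), (-90, 394, 19.9), (-75, 514, 21.1), (-60, 128, 22.4), (0, 19, 25.1), (120, 14, 24.4), (150, 11, 21.2)]
flat -145 normal -146.7 dist 19.8 n 1029
flat -85 normal -86.7 dist 19.8 n 1249
flat 155 normal 154.7 dist 21.1 n 31
jaw y-44 ztop 63.8 x [-37.6 -20. ] n600; jaw y-38 ztop 64.6 x [-37.7 -19.7] n244; jaw y-32 ztop 64.6 x [-38.2 -19.8] n114; jaw y-26 ztop 64.5 x [-32.1 -20. ] n170; jaw y-20 ztop 64.5 x [-32.6 -20.1] n108; jaw y-14 ztop 64.5 x [-32.7 -20.3] n88; jaw y-8 ztop 64.7 x [-33.  -20.9] n103; jaw y-2 ztop 64.2 x [-33.3 -21.4] n33; jaw y4 ztop 64.1 x [-22.2 -21.5] n11; jaw y10 ztop 64.1 x [-22.3 -21.8] n9; jaw y16 ztop 64.1 x [-22.6 -21.8] n10; 
fix y-38 ztop 62.6 x [15.3 22.8] n389; fix y-32 ztop 62.9 x [15.3 23.2] n330; fix y-26 ztop 63.8 x [16.3 23.8] n90; fix y-20 ztop 64.0 x [22.4 24.3] n75; fix y-14 ztop 64.4 x [22.1 24.7] n97; fix y-8 ztop 64.4 x [22.  25.2] n109; fix y-2 ztop 64.4 x [22.  25.9] n112; fix y4 ztop 64.6 x [21.7 26.3] n125; fix y10 ztop 64.7 x [21.6 26.7] n127; fix y16 ztop 64.7 x [21.6 27.4] n129; 
ax x-100 zt 66.0 y [-44.9 -33.2]; ax x-92 zt 81.5 y [-30.2 -25.7]; ax x-84 zt 78.7 y [-30.2 -23.6]; ax x-76 zt 83.0 y [-29.8 -15.1]; ax x-68 zt 72.2 y [-44.9 -27.9]; ax x-60 zt 70.2 y [-46.2 -28.4]; ax x-52 zt 62.7 y [-42.6 -29.9]; ax x-44 zt 62.7 y [-42.3 -29.7]; ax x-36 zt 64.7 y [-45.  -26.6]; ax x-28 zt 64.8 y [-44.6 -16.1]; ax x-20 zt 64.5 y [-44.  -16.6]; ax x-12 zt 67.6 y [-16.9 -15. ]; ax x-4 zt 70.7 y [-19.6 -15.2]; ax x4 zt 70.7 y [-19.7 -15.3]; ax x12 zt 67.6 y [-17. -15.]; 
wheel c [-31.  64.] r 13.5 mark [-51.8  62. ] 661 angle from top to -y (deg, using c=(y,zt-16)): 91
```

View pics/w34.png

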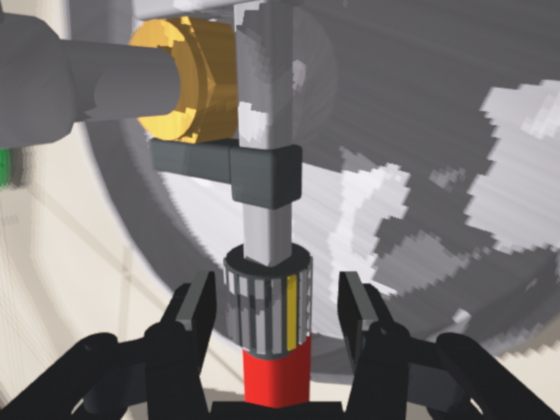

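```bash
python3 -m handwheel '[0,0.05,-0.32,0,0.024,0.018,5.2,0,0.05,-0.32,0,0.024,0.018,5.2,0,0.05,-0.32,0,0.024,0.018,2.5,0,0.05,-0.32,0,0.024,0.018,2.5,0,0.05,-0.32,0,0.024,0.018,2.5,0,0.05,-0.32,0,0.024,0.018,2.5]' 60|head -1; python3 tq.py
python3 - <<'E'
from h import *
s=snap('wrist','w35'); nutfit(s); prof(s,.293); mark(s,.293)
E
```

```text
t: 22.95
tool F [ 2.8 -0.1  1.1] tool M [ 0.422 -0.024 -0.287] pos [ 0.5172 -0.1259  0.0563]
[(-180, 326, 21.7), (-165, 350, 20.2), (-150, 299, 19.9), (-135, 278, 20.9), (-120, 266, 21.9), (-105, 315, 20.2), (-90, 389, 19.9), (-75, 513, 21.0), (-60, 129, 22.5), (0, 14, 26.1)]
flat -145 normal -146.5 dist 19.8 n 994
flat -85 normal -86.9 dist 19.8 n 1235
jaw y-44 ztop 63.1 x [-38.4 -20.8] n382; jaw y-38 ztop 64.4 x [-38.2 -20.3] n412; jaw y-32 ztop 64.6 x [-38.3 -20.2] n150; jaw y-26 ztop 64.5 x [-29.3 -19.9] n67; jaw y-20 ztop 64.6 x [-32.6 -20.3] n107; jaw y-14 ztop 64.5 x [-32.3 -20.1] n145; jaw y-8 ztop 64.7 x [-32.4 -21. ] n126; jaw y-2 ztop 64.6 x [-32.6 -21.2] n63; jaw y16 ztop 64.2 x [-21.5 -20.5] n10; 
fix y-38 ztop 62.5 x [15.2 21.3] n317; fix y-32 ztop 62.9 x [15.3 22. ] n297; fix y-26 ztop 62.7 x [15.3 22.7] n117; fix y-20 ztop 63.5 x [22.3 23.3] n54; fix y-14 ztop 64.2 x [22.3 24. ] n68; fix y-8 ztop 64.3 x [22.3 24.5] n87; fix y-2 ztop 64.6 x [22.4 25.2] n88; fix y4 ztop 64.6 x [22.3 25.9] n102; fix y10 ztop 64.5 x [22.3 26.5] n115; fix y16 ztop 64.6 x [22.3 27.1] n119; 
ax x-100 zt 66.3 y [-40.8 -30.1]; ax x-92 zt 82.7 y [-34.5 -32.5]; ax x-84 zt 82.5 y [-34.6 -32.5]; ax x-76 zt 83.3 y [-34.4 -17.8]; ax x-68 zt 72.2 y [-41.9 -24.8]; ax x-60 zt 69.9 y [-43.2 -24.8]; ax x-52 zt 62.7 y [-40.1 -27.2]; ax x-44 zt 62.7 y [-40.  -27.2]; ax x-36 zt 64.8 y [-43.  -24.4]; ax x-28 zt 64.8 y [-42.8 -16. ]; ax x-20 zt 64.4 y [-42.4 -16.5]; ax x-12 zt 67.4 y [-17.1 -15.1]; ax x-4 zt 70.7 y [-19.7 -15.2]; ax x4 zt 70.6 y [-19.7 -15.2]; ax x12 zt 67.5 y [-17.  -15.1]; 
wheel c [-30.   64.8] r 11.6 mark [-48.6  62.1] 675 angle from top to -y (deg, using c=(y,zt-16)): 90
```

```bash
python3 -m handwheel '[0.1,0,0.2,0,0,0,2.5,0.1,0,0.2,0.1,0,0,2.5,0.1,0,0.2,0.2,0,0,2.5,0.1,0,0.2,0.3,0,0,2.5]' 60|head -1; python3 tq.py
python3 -m handwheel '[0,0,0,0.1,0,0,2.5]'|head -1; python3 tq.py
python3 -m handwheel '[0,0,0,0.1,0,0,2.5]'|head -1; python3 tq.py
python3 - <<'E'
from h import *
s=snap('wrist','w36'); nutfit(s); prof(s,.293); mark(s,.293)
E
```

```text
t: 23.33
tool F [ 3.3 -2.8 -5.5] tool M [-0.951 -0.065 -0.501] pos [ 0.5161 -0.1264  0.0564]
t: 23.42
tool F [ 5.4 -3.2 -4.1] tool M [-0.748 -0.075 -0.854] pos [ 0.5157 -0.1265  0.0564]
t: 23.5
tool F [ 7.  -4.4 -3.5] tool M [-0.75  -0.12  -1.019] pos [ 0.5154 -0.1265  0.0564]
[(-180, 127, 21.7), (-165, 158, 20.2), (-150, 163, 19.9), (-135, 193, 21.0), (-120, 196, 22.0), (-105, 175, 20.1), (-90, 172, 19.8), (-75, 196, 20.9), (-60, 44, 22.3), (120, 16, 22.8), (165, 15, 21.8)]
flat -145 normal -146.6 dist 19.8 n 571
flat -85 normal -86.5 dist 19.7 n 603
jaw y-44 ztop 63.9 x [-37.2 -21. ] n173; jaw y-38 ztop 64.8 x [-38.1 -20.2] n720; jaw y-32 ztop 65.0 x [-37.9 -20.3] n677; jaw y-26 ztop 64.9 x [-37.9 -20.4] n639; jaw y-20 ztop 64.8 x [-32.5 -20.2] n475; jaw y-14 ztop 64.8 x [-32.4 -20.3] n448; jaw y-8 ztop 64.9 x [-32.6 -21.1] n410; jaw y-2 ztop 65.0 x [-32.5 -21.1] n409; jaw y4 ztop 64.7 x [-32.7 -21.3] n408; jaw y10 ztop 64.8 x [-32.6 -21.2] n399; jaw y16 ztop 64.7 x [-32.8 -20.8] n387; 
fix y-38 ztop 62.8 x [15.2 19.6] n202; fix y-32 ztop 63.0 x [15.1 19.7] n254; fix y-26 ztop 62.8 x [15.2 19.9] n144; fix y-20 ztop 60.9 x [20.1 20.4] n23; fix y-14 ztop 62.0 x [20.  20.3] n27; fix y16 ztop 64.3 x [19.8 20.7] n13; 
ax x-100 zt 66.7 y [-40.3 -28.1]; ax x-92 zt 79.7 y [-54.6 -20.4]; ax x-84 zt 80.0 y [-54.6 -20.4]; ax x-76 zt 79.4 y [-54.5 -15.5]; ax x-68 zt 72.3 y [-42.2 -26. ]; ax x-60 zt 63.0 y [-40.2 -27.3]; ax x-52 zt 63.0 y [-40. -27.]; ax x-44 zt 63.0 y [-39.9 -27. ]; ax x-36 zt 65.1 y [-42.4 -24.2]; ax x-28 zt 65.1 y [-42.1 -15.7]; ax x-20 zt 64.8 y [-41.6 -16.1]; ax x-12 zt 67.5 y [-16.8 -15. ]; ax x-4 zt 71.0 y [-19.1 -15.1]; ax x4 zt 71.0 y [-19.1 -15.1]; ax x12 zt 67.2 y [-16.9 -15.1]; 
wheel c [-35.7  82.8] r 16.1 mark [-44.1  68.6] 661 angle from top to -y (deg, using c=(y,zt-16)): 58
```

Confirmed: jaws at −20.3/+20.2 mm, gap about 40.5 mm, nut unmoved and flat on the jaws. A little more for snug, then release and check.

```bash
python3 -m handwheel '[0.03,0,0,0.1,0,0,2.5,0.05,0,0,0.2,0,0,2.5]'|head -1; python3 tq.py
python3 -m handwheel '[0,0,0,0,0,0,5.2,0,0,0,0,0,0,5.2,0,0,0,0,0,0,5.2,0,0,0,-0.12,0,0,5.2,0,0,0,-0.24,0,0,5.2,0,0,0,-0.36,0,0,5.2,0,0,0,-0.48,0,0,5.2,0,0,0,-0.6,0,0,5.2]' | head -1
python3 - <<'E'
from h import *
s=snap('wrist','w37'); nutfit(s); prof(s,.293); mark(s,.293)
E
```

```text
t: 23.72
tool F [ 7.2 -9.6 -1.5] tool M [-0.979 -0.149 -1.076] pos [ 0.5152 -0.1263  0.0565]
t: 24.38
[(-180, 304, 21.7), (-165, 328, 20.1), (-150, 279, 19.9), (-135, 254, 21.0), (-120, 248, 21.6), (-105, 309, 20.1), (-90, 368, 19.9), (-75, 486, 21.1), (-60, 100, 22.5), (0, 23, 25.7), (105, 23, 26.6), (135, 11, 21.3)]
flat -145 normal -147.5 dist 19.8 n 935
flat -85 normal -87.4 dist 19.8 n 1193
jaw y-44 ztop 62.4 x [-37.4 -22.1] n179; jaw y-38 ztop 64.6 x [-38.8 -20.7] n493; jaw y-32 ztop 64.8 x [-38.8 -20.6] n193; jaw y-26 ztop 64.7 x [-38.6 -20.3] n119; jaw y-20 ztop 64.7 x [-32.8 -20.3] n135; jaw y-14 ztop 64.6 x [-32.8 -20.2] n142; jaw y-8 ztop 64.7 x [-32.7 -20.8] n114; jaw y-2 ztop 64.8 x [-32.7 -21.5] n129; jaw y4 ztop 64.7 x [-32.7 -21.3] n54; 
fix y-44 ztop 63.0 x [20.1 21.3] n22; fix y-38 ztop 63.9 x [15.3 21.4] n231; fix y-32 ztop 64.4 x [15.3 22. ] n213; fix y-26 ztop 64.6 x [16.7 22.6] n151; fix y-20 ztop 64.8 x [19.9 23.3] n134; fix y-14 ztop 64.8 x [19.9 23.8] n147; fix y-8 ztop 64.9 x [20.8 24.5] n128; fix y-2 ztop 64.9 x [20.8 25.2] n138; fix y4 ztop 64.9 x [21.  25.6] n138; fix y10 ztop 64.9 x [21.5 26.3] n137; fix y16 ztop 64.9 x [21.2 26.9] n149; 
ax x-100 zt 66.4 y [-39.  -31.3]; ax x-92 zt 79.5 y [-26.7 -21.8]; ax x-84 zt 78.6 y [-26.7 -21.2]; ax x-76 zt 80.6 y [-26.9 -15.1]; ax x-68 zt 72.2 y [-41.6 -24.3]; ax x-60 zt 62.9 y [-39.  -26.2]; ax x-52 zt 62.9 y [-39.  -26.4]; ax x-44 zt 62.9 y [-39.2 -26.2]; ax x-36 zt 65.0 y [-42.  -23.6]; ax x-28 zt 65.0 y [-42.  -15.8]; ax x-20 zt 64.6 y [-41.4 -16.1]; ax x-12 zt 67.8 y [-17.1 -15.1]; ax x-4 zt 70.7 y [-19.6 -15.2]; ax x4 zt 70.8 y [-19.5 -15.3]; ax x12 zt 67.4 y [-17.4 -15.1]; 
wheel c [-29.1  66.7] r 10.5 mark [-41.5  69.2] 676 angle from top to -y (deg, using c=(y,zt-16)): 59
```

View pics/w37.png

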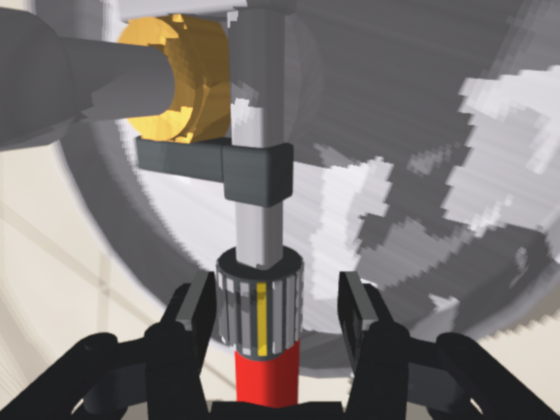

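```bash
python3 -m handwheel '[0,-4,0,0,0,0,5.2,0,-7,0,0,0,0,5.2,0,-7,0,0,0,0,5.2]'|head -2
python3 - <<'E'
from h import *
toolrel([.437,-.146,.12],toolR(.281,0)); print(manip.sense()['q'])
E
```

```text
t: 24.68
tcp_pos: [0.5327, -0.1686, 0.1179]
rel shift cm [ 8.5   2.38 -4.34] rotvec [0.527 0.011 0.012]
[-0.65552792  0.7711985   1.48485471  0.29837157  1.34257253  0.48679319]
```

```bash
python3 -m handwheel '[3,0.5,-1.5,0.12,0,0,5.2,5.5,1.3,-3,0.24,0.01,0.01,5.2,8.5,2.4,-4.3,0.36,0.01,0.01,5.2,8.5,2.4,-4.3,0.48,0.01,0.01,5.2,8.5,2.4,-4.3,0.527,0.01,0.01,5.2,8.5,2.4,-4.3,0.527,0.01,0.01,5.2]'|head -2
python3 - <<'E'
from h import *
s=snap('wrist','w38')
P=cloud(s); f=s['frame'].astype(int); r,g,b=f[...,0],f[...,1],f[...,2]
m=(r>90)&(g<70)&(b<70)&(P[...,2]>.0605)&(P[...,2]<.068)&(np.hypot(P[...,0]-.587,P[...,1]+.069)<.22)
q=P[m][:,:2]; 
for th in (.281,):
    d=np.array([np.cos(th),np.sin(th)]);y=np.array([-d[1],d[0]]); a=(q-N0)@np.c_[d,y]*1e3
    for x0 in range(-190,-95,15):
        mm=np.abs(a[:,0]-x0)<4
        if mm.sum()>5: print(x0,np.percentile(a[mm][:,1],[2,98]).round(1))
    print(a[:,0].min(),a[:,0].max())
toolrel([.437,-.146,.053],toolR(.281,0))
E
```

```text
t: 25.18
tcp_pos: [0.4306, -0.1382, 0.1179]
-190 [-41.7 -25.3]
-175 [-42.  -24.5]
-160 [-41.8 -24.4]
-145 [-41.7 -24.2]
-130 [-42.  -24.1]
-115 [-41.6 -23.9]
-100 [-40.8 -24.3]
-190.16193281491266 -102.4131521509663
rel shift cm [-0.33  6.48  0.81] rotvec [0.012 0.008 0.01 ]
```

View pics/w38.png

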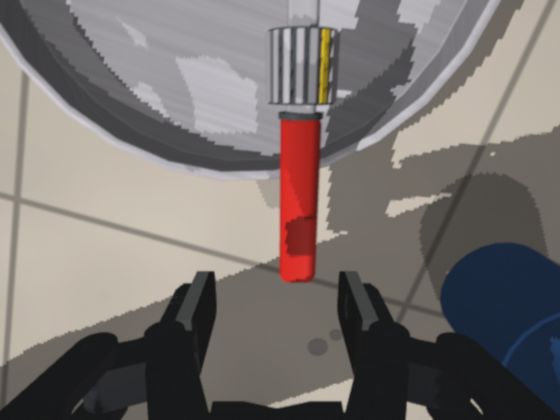

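```bash
python3 -m handwheel '[-0.4,1.5,0.8,0,0,0.01,5.2,-0.4,3.5,0.8,0,0,0.01,5.2,-0.4,5.5,0.8,0,0,0.01,5.2,-0.4,6.4,0.8,0,0,0.01,5.2,-0.4,6.4,0.8,0,0,0.01,5.2]'|head -2; python3 tq.py
python3 - <<'E'
from h import *
s=snap('wrist','w39'); toolrel([.437,-.146,.053],toolR(.281,0))
E
```

```text
t: 25.65
tcp_pos: [0.4378, -0.1473, 0.0514]
tool F [ 0.2 -0.1  0.1] tool M [ 0.01  -0.003  0.004] pos [ 0.4378 -0.1473  0.0514]
rel shift cm [ 0.07 -0.05 -0.16] rotvec [0.014 0.005 0.001]
```

View pics/w39.png

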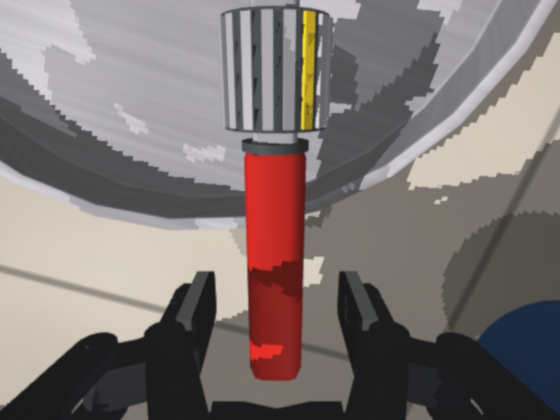

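```bash
python3 -m handwheel '[0,0,0,0,0,0,1.5,0,0,0,0,0,0,1.5,0,0,0,0,0,0,1.5,0,0,0,0,0,0,1.5]' 35; python3 tq.py; python3 rot.py -.66 .281 0 0 6
python3 - <<'E'
from h import *
s=snap('wrist','w40');nutfit(s,.281)
E
```

```text
t: 26.03
tcp_pos: [0.4385, -0.1471, 0.0544]
tool_rot: [-0.101, 0.703, -0.696, 0.101]
force: [-0.0, 1.1, 1.5]
finger_gap: 0.232
tool F [-0.3 -1.5 -1.1] tool M [ 0.227  0.081 -0.105] pos [ 0.4385 -0.1471  0.0544]
[ 0.26  0.02 -1.82] [0.    0.11  0.001]
[ 0.32  0.04 -3.66] [0.    0.22  0.002]
[ 0.18  0.06 -5.5 ] [0.    0.33  0.003]
[-0.16  0.07 -7.3 ] [0.001 0.44  0.004]
[-0.7   0.09 -9.06] [0.001 0.55  0.006]
[ -1.43   0.11 -10.75] [0.001 0.66  0.007]
[]
```

```bash
python3 -m handwheel '[0.26,0,-1.82,0,0.11,0,1.5,0.32,0,-3.66,0,0.22,0,1.5,0.18,0,-5.5,0,0.33,0,1.5]' |head -2; python3 tq.py
python3 - <<'E'
from h import *
s=snap('wrist','w41'); prof(s,-.05)
E
```

```text
t: 26.33
tcp_pos: [0.4213, -0.0948, 0.0546]
tool F [-3.2  2.4  0. ] tool M [ 0.219 -0.164  0.503] pos [ 0.4213 -0.0948  0.0546]


ax x-100 zt 66.4 y [-40.  -26.8]; ax x-92 zt 72.5 y [-42.2 -25.3]; ax x-84 zt 72.4 y [-42.2 -25. ]; ax x-76 zt 72.5 y [-42.  -25.1]; ax x-68 zt 72.5 y [-42.1 -24.9]; ax x-60 zt 63.2 y [-39.4 -26.6];
```

View pics/w41.png

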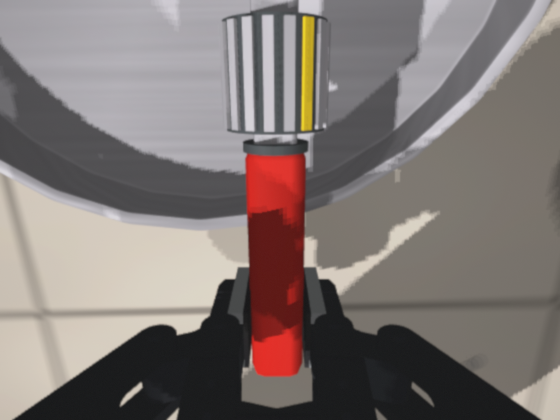

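```bash
python3 rot.py -.44 -.04 0 0 4
python3 - <<'E'
from h import *
s=snap('side','side41'); a=cv2.imread('pics/side41.png')[130:260,180:360]; cv2.imwrite('pics/z41.png',cv2.resize(a,None,fx=4,fy=4,interpolation=cv2.INTER_CUBIC))
E
```

```text
[ 0.25  0.02 -1.82] [-0.     0.11   0.001]
[ 0.3   0.04 -3.66] [-0.     0.22   0.002]
[ 0.14  0.06 -5.5 ] [-0.     0.33   0.004]
[-0.21  0.08 -7.3 ] [-0.     0.44   0.005]
```

View pics/z41.png

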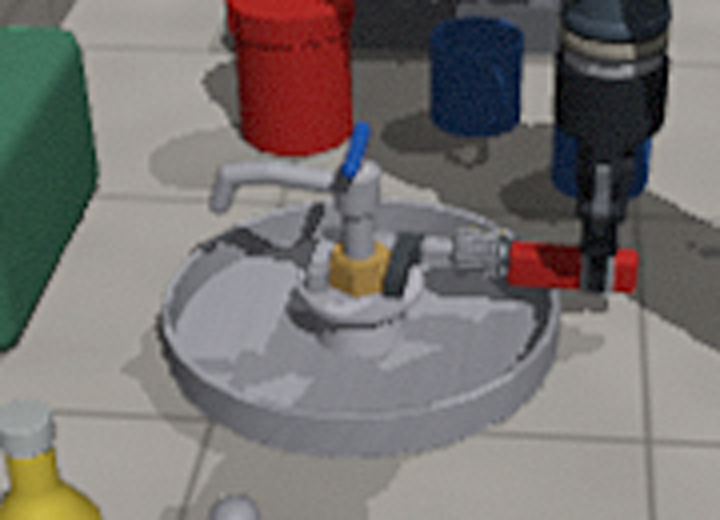

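```bash
python3 -m handwheel '[0.25,0,-1.82,0,0.11,0,1.5,0.3,0,-3.66,0,0.22,0,1.5,0.16,0,-5.3,0,0.32,0,1.5]' |head -2; python3 tq.py; python3 rot.py -.2 -.37 0 0 4; python3 -c "
from h import *; print(manip.sense()['q'])"
```

```text
t: 26.68
tcp_pos: [0.4215, -0.0413, 0.0549]
tool F [-1.7  2.2 -0.2] tool M [ 0.072 -0.39   0.473] pos [ 0.4215 -0.0413  0.0549]
[ 0.14  0.01 -0.82] [-0.    0.05  0.  ]
[ 0.25  0.02 -1.65] [-0.001  0.1    0.001]
[ 0.31  0.02 -2.49] [-0.001  0.15   0.001]
[ 0.33  0.03 -3.33] [-0.001  0.2    0.002]
[-0.368821    0.65784424  2.07657261  0.02216347  0.41369155  1.54677599]
```

```bash
for i in 1 2; do python3 -m handwheel '[0.1,0,-0.66,0,0.04,0,1.5]' |head -1; python3 tq.py; done
```

```text
t: 26.77
tool F [0.8 2.9 3. ] tool M [0.57  0.115 0.229] pos [ 0.423  -0.034   0.0551]
t: 26.85
tool F [-0.4  1.2  7. ] tool M [ 1.124 -0.178  0.342] pos [ 0.4244 -0.0281  0.055 ]
```

```bash
for i in 1 2; do python3 -m handwheel '[0.1,0,-0.66,0,0.04,0,1.5]' |head -1; python3 tq.py; done
```

```text
t: 26.93
tool F [-0.2  1.   8.6] tool M [ 1.439 -0.633  0.456] pos [ 0.4261 -0.0226  0.0551]
t: 27.02
tool F [-2.3  0.2  8.2] tool M [ 1.303 -0.805  0.538] pos [ 0.4282 -0.0167  0.0552]
```

```bash
python3 -m handwheel '[0,0,0,0,0,0,1.5,0,0,0,0,0,0,1.5]' |head -1; python3 tq.py
python3 - <<'E'
from h import *
s=manip.sense(); T=R.from_quat(s['tool_rot']).as_matrix(); print('tool th',np.arctan2(-T[1,0],-T[0,0]), 'bearing about N',np.arctan2(*(-(s['tcp_pos'][:2]-N0))[::-1]))
for n in('side','scene'):
    snap(n,n+'42')
a=cv2.imread('pics/side42.png')[130:260,180:360]; cv2.imwrite('pics/z42.png',cv2.resize(a,None,fx=4,fy=4,interpolation=cv2.INTER_CUBIC))
a=cv2.imread('pics/scene42.png')[150:260,170:310]; cv2.imwrite('pics/z42b.png',cv2.resize(a,None,fx=5,fy=5,interpolation=cv2.INTER_CUBIC))
s=snap('wrist','w42'); prof(s,-.5)
E
```

```text
t: 27.18
tool F [-0.9  1.3  4.9] tool M [ 0.598 -0.753  0.33 ] pos [ 0.4284 -0.0164  0.0552]
tool th -0.5158861093601935 bearing about N -0.3210892009781337


ax x-100 zt 66.8 y [-37.2 -23.7]; ax x-92 zt 72.8 y [-38.1 -21.6]; ax x-84 zt 72.6 y [-38.3 -21.4]; ax x-76 zt 72.7 y [-38.3 -21.7]; ax x-68 zt 72.7 y [-38.3 -21.6]; ax x-60 zt 63.4 y [-37.1 -24.3];
```

View pics/z42.png

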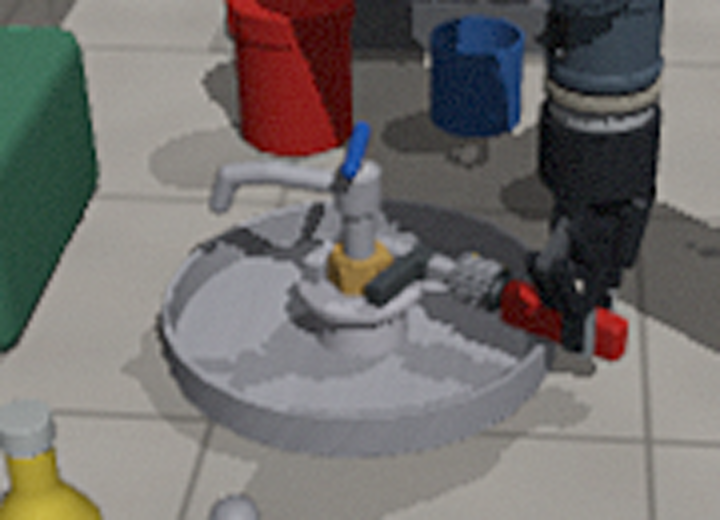

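View pics/z42b.png

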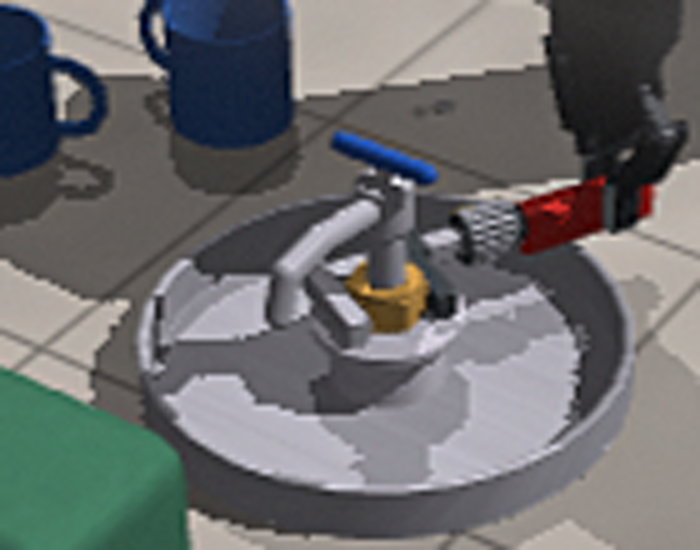

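```bash
for i in 1 2; do python3 -m handwheel '[0.08,0,-0.5,0,0.03,0,1.5]' |head -1; python3 tq.py; done; python3 -m handwheel '[0,0,0,0,0,0,1.5]' |head -1; python3 tq.py
```

```text
t: 27.42
tool F [-1.3  0.8  6.4] tool M [ 0.977 -1.13   0.582] pos [ 0.4301 -0.0121  0.0551]
t: 27.5
tool F [-1.9 -0.   6.7] tool M [ 0.936 -1.152  0.563] pos [ 0.4323 -0.0073  0.0552]
t: 27.58
tool F [-0.6  0.9  3.7] tool M [ 0.505 -0.932  0.485] pos [ 0.4326 -0.0066  0.0552]
```

```bash
python3 -m handwheel '[0,0,0,0,0,0,5,0,0,0,0,0,0,5,0,0,0,0,0,0,5,0,-3,0,0,0,0,5,0,-7,0,0,0,0,5,-2,-9,0,0,0,0.12,5,-4,-9,0,0,0,0.24,5,-4,-9,0,0,0,0.3,5,-4,-9,0,0,0,0.3,5]' |head -2
python3 - <<'E'
from h import *
s=snap('wrist','w43'); nutfit(s,-.5); prof(s,-.55)
E
```

```text
t: 28.33
tcp_pos: [0.4631, -0.0282, 0.1446]
[(-180, 26, 20.4), (-165, 32, 21.6), (-150, 45, 22.4), (-135, 36, 20.6), (-120, 36, 20.2), (-105, 26, 21.1), (150, 12, 22.2), (165, 18, 21.0)]
flat -145 normal -139.3 dist 20.9 n 37
flat -85 normal -116.1 dist 20.1 n 39
flat 155 normal 164.1 dist 21.0 n 16
jaw y-38 ztop 64.8 x [-40.3 -22.3] n200; jaw y-32 ztop 64.9 x [-40.1 -22.4] n200; jaw y-26 ztop 64.8 x [-40.  -22.4] n202; jaw y-20 ztop 64.6 x [-39.  -22.4] n166; jaw y-14 ztop 64.7 x [-34.5 -21.4] n149; jaw y-8 ztop 64.9 x [-34.3 -22. ] n139; jaw y-2 ztop 65.1 x [-34.3 -22.3] n138; jaw y4 ztop 65.0 x [-34.5 -22.2] n134; jaw y10 ztop 65.0 x [-34.6 -22.5] n140; jaw y16 ztop 64.9 x [-34.6 -22.3] n145; 
fix y-38 ztop 64.5 x [20.6 33.1] n138; fix y-32 ztop 64.7 x [20.3 33.2] n157; fix y-26 ztop 64.8 x [18.3 33. ] n157; fix y-20 ztop 64.8 x [21. 33.] n141; fix y-14 ztop 65.0 x [20.1 33.3] n147; 
ax x-100 zt 66.3 y [-37.9 -24. ]; ax x-92 zt 72.4 y [-39.3 -22.1]; ax x-84 zt 72.3 y [-39.5 -21.9]; ax x-76 zt 72.4 y [-39.2 -22. ]; ax x-68 zt 72.5 y [-39.4 -22.3]; ax x-60 zt 62.9 y [-36.9 -24.1]; ax x-52 zt 62.9 y [-37.2 -23.8]; ax x-44 zt 63.1 y [-36.6 -24. ]; ax x-36 zt 64.9 y [-39.5 -16.8]; ax x-28 zt 65.2 y [-39.  -15.7]; ax x-20 zt 63.7 y [-37.1 -17.3]; ax x-12 zt 69.2 y [-17.1 -15.1]; ax x-4 zt 71.0 y [-18.9 -15.3]; ax x4 zt 71.1 y [-19.4 -15.1]; ax x12 zt 63.0 y [-36.9 -23.6];
```

View pics/w43.png

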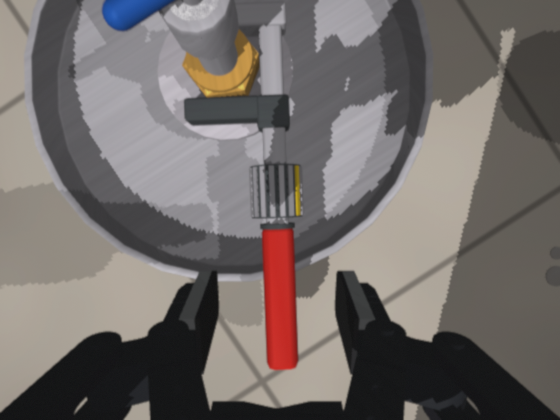

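Run:
```python
from h import *
W=np.array([.4991,-.0511,.055]); M=toolR(-.5,-.35); toolrel(W-M[:,1]*.07,M); print(manip.sense()['q'])
```

```text
rel shift cm [-3.56  3.5   2.35] rotvec [-0.353 -0.032 -0.298]
[-0.24924883  0.45645029  2.0980447  -0.27476471  0.32504459  2.15464065]
```

```bash
python3 -m handwheel '[-1,1,1,-0.1,-0.01,-0.08,5.2,-2,2,2,-0.2,-0.02,-0.16,5.2,-3.5,3.5,2.3,-0.3,-0.03,-0.25,5.2,-3.5,3.5,2.3,-0.353,-0.03,-0.3,5.2,-3.5,3.5,2.3,-0.353,-0.03,-0.3,5.2]' |head -2
python3 - <<'E'
from h import *
s=snap('wrist','w44'); nutfit(s,-.43); prof(s,-.55); print(manip.sense()['q'])
E
```

```text
t: 28.8
tcp_pos: [0.4898, -0.0714, 0.1209]
[(-150, 47, 21.5), (-135, 50, 20.2), (-120, 36, 20.2), (-90, 16, 20.8), (-75, 32, 19.9), (-60, 37, 19.9), (-45, 27, 21.2), (-15, 12, 21.0), (0, 14, 21.6), (15, 22, 23.1)]
flat -145 normal -119.9 dist 20.0 n 97
flat -85 normal -79.6 dist 19.7 n 23
flat -25 normal -27.6 dist 20.1 n 22
jaw y-38 ztop 64.7 x [-38.9 -21.6] n274; jaw y-32 ztop 64.8 x [-38.4 -21.9] n243; jaw y-26 ztop 64.9 x [-38.3 -21.7] n247; jaw y-20 ztop 64.8 x [-37.1 -21.5] n198; jaw y-14 ztop 65.0 x [-33.  -21.2] n164; jaw y-8 ztop 65.0 x [-32.8 -21.8] n161; jaw y-2 ztop 65.1 x [-32.9 -21.7] n161; jaw y4 ztop 65.1 x [-33.5 -21.9] n162; jaw y10 ztop 65.1 x [-33.3 -21.7] n150; jaw y16 ztop 65.0 x [-33.4 -21.4] n148; 
fix y-38 ztop 64.6 x [21.1 33.6] n238; fix y-32 ztop 64.8 x [16.6 33.4] n268; fix y-26 ztop 64.8 x [19.2 33.6] n248; fix y-20 ztop 64.9 x [21.2 33.5] n219; fix y-14 ztop 64.9 x [21.  33.3] n227; fix y-8 ztop 65.1 x [21.1 33.4] n197; fix y-2 ztop 65.1 x [21.7 33.2] n198; fix y4 ztop 65.2 x [21.4 33.3] n200; fix y10 ztop 65.2 x [21.4 33.3] n201; fix y16 ztop 64.8 x [20.8 27.9] n99; 
ax x-100 zt 66.7 y [-37.1 -24. ]; ax x-92 zt 72.3 y [-39.8 -22.7]; ax x-84 zt 72.4 y [-39.5 -22.3]; ax x-76 zt 72.3 y [-39.5 -22.3]; ax x-68 zt 72.3 y [-39.6 -22.1]; ax x-60 zt 63.0 y [-37.1 -24.1]; ax x-52 zt 63.0 y [-36.9 -24.1]; ax x-44 zt 63.2 y [-37.1 -23.6]; ax x-36 zt 65.1 y [-39.9 -18.4]; ax x-28 zt 65.1 y [-39.6 -15.8]; ax x-20 zt 64.2 y [-37.7 -16.7]; ax x-12 zt 68.3 y [-17.2 -15.1]; ax x-4 zt 70.9 y [-19.2 -15.3]; ax x4 zt 70.9 y [-19.4 -15.1]; ax x12 zt 67.4 y [-16.8 -15.1]; 
[-0.51712555  0.54952128  1.96504933  0.4394174   0.59127697  1.2205019 ]
```

View pics/w44.png

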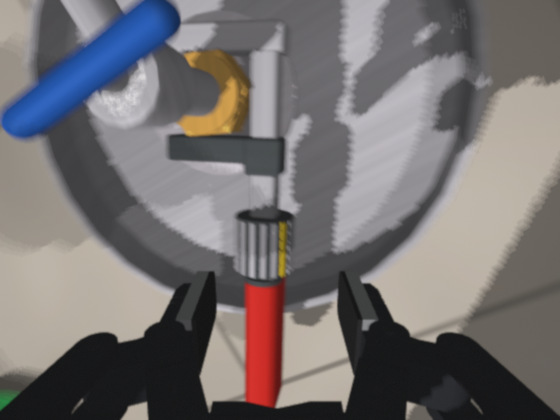

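Run:
```python
from h import *
W=np.array([.4991,-.0511,.055]); M=toolR(-.53,-.45); toolrel(W-M[:,1]*.0,M)
```

```text
rel shift cm [ 1.29  6.89 -0.86] rotvec [-0.209  0.018 -0.074]
```

```bash
python3 -m handwheel '[0.6,2,-0.5,-0.1,0.01,-0.04,5.2,1,4.5,-0.8,-0.2,0.018,-0.07,5.2,1.2,6.8,-0.85,-0.21,0.018,-0.07,5.2,1.2,6.8,-0.85,-0.21,0.018,-0.07,5.2]' |head -2
python3 - <<'E'
from h import *
s=snap('wrist','w45'); W=np.array([.4991,-.0511,.055]); M=toolR(-.53,-.45); toolrel(W-M[:,1]*.0,M); nutfit(s,-.43); prof(s,-.55); mark(s,-.55)
E
```

```text
t: 29.18
tcp_pos: [0.4928, -0.0472, 0.0521]
rel shift cm [-0.74 -0.12  0.  ] rotvec [-0.008 -0.006  0.004]
[(-165, 12, 22.7), (-150, 418, 21.7), (-135, 315, 20.2), (-120, 243, 20.2), (-105, 168, 21.5), (-90, 160, 21.1), (-75, 252, 20.0), (-60, 222, 19.9), (135, 18, 25.2), (150, 23, 21.6), (165, 33, 20.9)]
flat -145 normal -120.2 dist 20.0 n 727
flat -85 normal -78.9 dist 19.9 n 244
flat 155 normal 174.8 dist 20.9 n 73
flat -25 normal -49.0 dist 20.2 n 33
jaw y-38 ztop 64.5 x [-39.5 -21.4] n801; jaw y-32 ztop 64.8 x [-39.5 -21.6] n706; jaw y-26 ztop 64.8 x [-40.2 -21.7] n683; jaw y-20 ztop 64.8 x [-36.5 -21.4] n460; jaw y-14 ztop 64.8 x [-33.3 -21.4] n400; jaw y-8 ztop 64.9 x [-33.3 -21.2] n395; jaw y-2 ztop 64.9 x [-33.3 -21.4] n360; jaw y4 ztop 64.9 x [-33.4 -21.7] n339; jaw y10 ztop 65.0 x [-33.5 -22.3] n303; jaw y16 ztop 65.0 x [-33.6 -21.4] n301; 

ax x-100 zt 83.7 y [-17.4 -15.5]; ax x-92 zt 72.9 y [-39.  -15.8]; ax x-84 zt 73.6 y [-35.7 -15.5]; ax x-76 zt 72.2 y [-39.8 -22.2]; ax x-68 zt 72.2 y [-40.2 -22.3]; ax x-60 zt 62.9 y [-37.2 -24.5]; ax x-52 zt 62.9 y [-37.3 -24.8]; ax x-44 zt 62.8 y [-37.2 -24.4]; ax x-36 zt 64.9 y [-40.1 -21.3]; ax x-28 zt 64.9 y [-39.9 -15.9]; ax x-20 zt 64.1 y [-38.9 -16.4]; ax x-12 zt 68.1 y [-17.4 -15.1]; ax x-4 zt 70.8 y [-19.7 -15.3]; ax x4 zt 70.8 y [-19.5 -15.2]; ax x12 zt 68.4 y [-17.1 -15. ]; 
wheel c [-28.9  66.1] r 10.3 mark [-43.4  65.9] 802 angle from top to -y (deg, using c=(y,zt-16)): 66
```

View pics/w45.png

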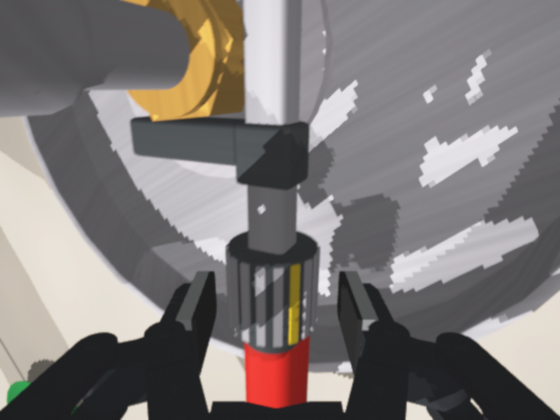

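```bash
python3 -m handwheel '[-0.5,-0.2,-0.1,0,0,0,5.2,-0.5,-0.2,-0.1,0,0,0,2.5,-0.5,-0.2,-0.1,0,0,0,2.5,-0.5,-0.2,-0.1,0,0,0,2.5,-0.5,-0.2,-0.1,0,0,0,2.5,-0.5,-0.2,-0.1,0,0,0,2.5]' 60 |head -2; python3 tq.py
python3 - <<'E'
from h import *
s=snap('wrist','w46'); nutfit(s,-.43); prof(s,-.55)
T=R.from_quat(manip.sense()['tool_rot']).as_matrix(); print(np.arctan2(-T[1,0],-T[0,0]))
E
python3 rot.py .117 -.55 0 -3 2 .0553
```

```text
t: 29.73
tcp_pos: [0.4989, -0.0519, 0.0594]
tool F [ 1.6 -2.   7.4] tool M [ 1.365  0.121 -0.063] pos [ 0.4989 -0.0519  0.0594]
[(-150, 330, 21.6), (-135, 255, 20.2), (-120, 204, 20.2), (-105, 138, 21.5), (-90, 154, 21.2), (-75, 231, 19.9), (-60, 298, 20.0), (-45, 284, 21.4), (165, 16, 21.0)]
flat -145 normal -120.2 dist 20.0 n 586
flat -85 normal -77.5 dist 20.0 n 222
flat -25 normal -59.8 dist 19.8 n 387
jaw y-38 ztop 64.4 x [-39.9 -21.9] n695; jaw y-32 ztop 64.9 x [-39.9 -21.8] n600; jaw y-26 ztop 64.9 x [-40.  -21.8] n557; jaw y-20 ztop 64.7 x [-36.4 -21.6] n397; jaw y-14 ztop 64.8 x [-33.3 -21.4] n354; jaw y-8 ztop 64.8 x [-33.1 -21.4] n324; jaw y-2 ztop 64.9 x [-33.1 -21.4] n304; jaw y4 ztop 64.9 x [-33.1 -21.7] n287; jaw y10 ztop 64.9 x [-33.1 -22.3] n258; jaw y16 ztop 64.9 x [-33.2 -21.4] n269; 
fix y-38 ztop 62.9 x [15.3 21. ] n128; fix y-32 ztop 63.5 x [15.2 21.1] n273; fix y-26 ztop 63.7 x [15.2 21.6] n252; fix y-20 ztop 64.4 x [20.1 22.1] n85; fix y-14 ztop 64.4 x [20.3 22.4] n98; fix y-8 ztop 64.9 x [20.9 22.9] n65; fix y-2 ztop 64.9 x [21.1 23.3] n80; fix y4 ztop 64.9 x [20.9 23.6] n105; fix y10 ztop 64.7 x [20.8 24.1] n115; fix y16 ztop 64.8 x [20.8 24.4] n118; 
ax x-100 zt 66.5 y [-37.  -25.2]; ax x-92 zt 77.5 y [-58.8 -22.2]; ax x-84 zt 78.5 y [-58.8 -22.5]; ax x-76 zt 81.2 y [-26.3 -15.4]; ax x-68 zt 72.3 y [-39.1 -21.3]; ax x-60 zt 63.0 y [-36.7 -23.6]; ax x-52 zt 63.0 y [-36.7 -24. ]; ax x-44 zt 62.9 y [-36.7 -23.7]; ax x-36 zt 65.0 y [-39.5 -19.4]; ax x-28 zt 65.1 y [-39.5 -15.7]; ax x-20 zt 63.9 y [-38.  -16.9]; ax x-12 zt 67.7 y [-17.5 -15.1]; ax x-4 zt 70.8 y [-19.6 -15.1]; ax x4 zt 70.9 y [-19.7 -15.2]; ax x12 zt 67.6 y [-17.2 -15.1]; 
-0.5314786313008226
[-0.19 -0.08  0.67] [-0.    -0.053 -0.025]
[-0.43 -0.16  1.32] [-0.001 -0.106 -0.05 ]
```

```bash
python3 -m handwheel '[-0.2,-0.05,0.67,0,-0.053,-0.025,2.5,-0.43,-0.1,1.32,0,-0.106,-0.05,2.5,-0.43,-0.1,1.32,0,-0.106,-0.05,2.5]' 60 |head -2; python3 tq.py
python3 - <<'E'
from h import *
s=snap('wrist','w47'); nutfit(s,-.43); prof(s,-.43); mark(s,-.43); print(manip.sense()['q'])
E
```

```text
t: 30.03
tcp_pos: [0.4972, -0.059, 0.0589]
tool F [  2.1 -20.2 -17.6] tool M [-2.762  1.02  -0.093] pos [ 0.4972 -0.059   0.0589]
[(-180, 11, 21.5), (-150, 323, 21.7), (-135, 291, 20.2), (-120, 247, 20.2), (-105, 189, 21.6), (-90, 206, 21.2), (-75, 297, 20.0), (-60, 330, 20.0), (-45, 371, 21.4), (15, 12, 22.4), (165, 11, 21.0)]
flat -145 normal -120.7 dist 20.0 n 608
flat -85 normal -77.6 dist 20.0 n 283
flat -25 normal -60.3 dist 19.7 n 484
jaw y-38 ztop 64.0 x [-41.5 -23.6] n624; jaw y-32 ztop 64.6 x [-41.6 -23.3] n637; jaw y-26 ztop 64.8 x [-40.5 -23. ] n557; jaw y-20 ztop 64.8 x [-39.2 -22.6] n426; jaw y-14 ztop 64.9 x [-34.  -22.2] n347; jaw y-8 ztop 65.0 x [-33.5 -21.6] n356; jaw y-2 ztop 65.3 x [-33.3 -21.5] n315; jaw y4 ztop 65.4 x [-32.9 -21.3] n296; jaw y10 ztop 65.4 x [-32.6 -21.3] n278; jaw y16 ztop 65.6 x [-32.4 -20.6] n281; 
fix y-38 ztop 62.9 x [15.3 18.8] n160; fix y-32 ztop 63.4 x [15.1 19.2] n191; fix y-26 ztop 63.9 x [15.2 19.6] n99; fix y-20 ztop 64.0 x [19.  20.1] n59; fix y-14 ztop 64.2 x [19.4 20.6] n59; fix y-8 ztop 65.1 x [19.8 21. ] n29; fix y-2 ztop 65.1 x [20.4 21.5] n44; fix y4 ztop 65.1 x [20.8 21.9] n42; fix y10 ztop 64.9 x [20.9 22.4] n60; fix y16 ztop 65.0 x [21.1 22.8] n62; 
ax x-100 zt 67.1 y [-35.4 -23.1]; ax x-92 zt 80.6 y [-23.8 -20.9]; ax x-84 zt 80.9 y [-24.1 -20.9]; ax x-76 zt 83.0 y [-59.7 -15.8]; ax x-68 zt 72.0 y [-36.1 -19. ]; ax x-60 zt 62.8 y [-34.4 -21.5]; ax x-52 zt 62.9 y [-34.9 -22. ]; ax x-44 zt 63.1 y [-35.8 -22.7]; ax x-36 zt 65.0 y [-38.6 -17.4]; ax x-28 zt 65.0 y [-39. -16.]; ax x-20 zt 62.8 y [-36.6 -17.6]; ax x-12 zt 68.5 y [-17.6 -15.1]; ax x-4 zt 70.8 y [-19.5 -15.2]; ax x4 zt 70.9 y [-19.4 -15.2]; ax x12 zt 67.5 y [-17.1 -15.1]; 
wheel c [-35.7  84.3] r 18.9 mark [-39.8  65.4] 600 angle from top to -y (deg, using c=(y,zt-16)): 49
[-0.59906367  0.73189995  1.94589438  0.73928198  0.69486254  0.76113889]
```

View pics/w47.png

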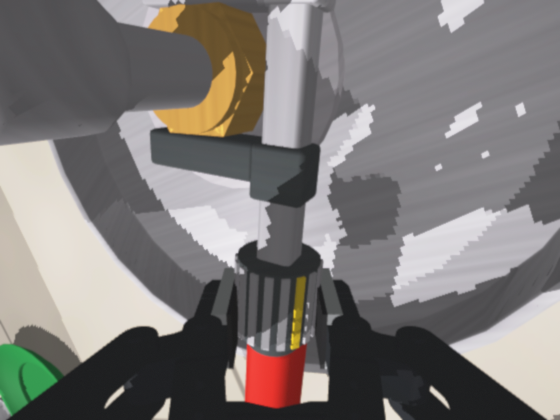

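```bash
python3 -m handwheel '[0,0,0,0,0,0,5.2,0,0,0,0,0,0,5.2,0,0,0,0,0,0,5.2]' |head -2; python3 tq.py
python3 - <<'E'
from h import *
s=snap('wrist','w48'); nutfit(s,-.43); prof(s,-.43); mark(s,-.43); print(manip.sense()['q'])
T=R.from_quat(manip.sense()['tool_rot']).as_matrix(); print(np.arctan2(-T[1,0],-T[0,0]),np.arctan2(T[2,2],-T[2,1]))
E
```

```text
t: 30.33
tcp_pos: [0.4966, -0.063, 0.0548]
tool F [ 0.5 -0.1  0.3] tool M [0.255 0.026 0.004] pos [ 0.4966 -0.063   0.0548]
[(-165, 20, 22.8), (-150, 348, 21.6), (-135, 303, 20.2), (-120, 255, 20.2), (-105, 193, 21.6), (-90, 229, 21.2), (-75, 296, 20.0), (-60, 371, 20.0), (-45, 398, 21.5)]
flat -145 normal -120.5 dist 20.0 n 650
flat -85 normal -77.0 dist 20.1 n 294
flat -25 normal -59.9 dist 19.8 n 531
jaw y-38 ztop 64.1 x [-41.1 -23.3] n657; jaw y-32 ztop 64.8 x [-41. -23.] n621; jaw y-26 ztop 64.8 x [-41.2 -22.7] n574; jaw y-20 ztop 64.7 x [-39.1 -22.3] n411; jaw y-14 ztop 64.7 x [-33.5 -21.9] n350; jaw y-8 ztop 64.7 x [-33.3 -21.6] n328; jaw y-2 ztop 64.7 x [-33.  -21.6] n321; jaw y4 ztop 64.7 x [-32.7 -21.4] n286; jaw y10 ztop 64.7 x [-32.6 -21.3] n282; jaw y16 ztop 64.7 x [-32.  -20.6] n263; 
fix y-44 ztop 63.1 x [18.8 19.2] n3; fix y-38 ztop 63.3 x [15.3 19.3] n173; fix y-32 ztop 63.7 x [15.3 19.8] n198; fix y-26 ztop 63.7 x [15.4 20.3] n144; fix y-20 ztop 63.9 x [19.3 20.8] n73; fix y-14 ztop 64.2 x [19.6 21.2] n73; fix y-8 ztop 64.8 x [19.7 21.7] n53; fix y-2 ztop 65.3 x [19.6 22. ] n47; fix y4 ztop 64.2 x [20.7 22.4] n62; fix y10 ztop 64.7 x [21.2 22.9] n64; fix y16 ztop 64.4 x [21.1 23.2] n80; 
ax x-100 zt 67.9 y [-35.8 -24.2]; ax x-92 zt 73.0 y [-34.9 -15.8]; ax x-84 zt 73.1 y [-35.1 -15.6]; ax x-76 zt 81.7 y [-17.5 -15.1]; ax x-68 zt 72.0 y [-36.9 -19.2]; ax x-60 zt 62.8 y [-34.7 -22.3]; ax x-52 zt 62.9 y [-35.1 -22.6]; ax x-44 zt 62.9 y [-35.6 -22.8]; ax x-36 zt 64.9 y [-39.  -17.9]; ax x-28 zt 65.0 y [-39.2 -16. ]; ax x-20 zt 62.9 y [-36.9 -17.1]; ax x-12 zt 68.5 y [-17.3 -15.1]; ax x-4 zt 70.7 y [-19.6 -15.2]; ax x4 zt 70.8 y [-19.6 -15.2]; ax x12 zt 67.3 y [-16.9 -15. ]; 
wheel c [-25.8  66.5] r 9.8 mark [-40.1  65.5] 643 angle from top to -y (deg, using c=(y,zt-16)): 70
[-0.60018091  0.73825393  1.94523409  0.730328    0.68015061  0.75691305]
-0.41370710437019065 -0.44055214442625984
```

View pics/w48.png

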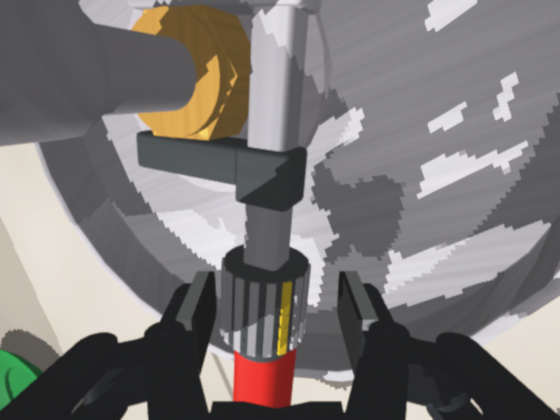

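```bash
python3 -m handwheel '[0,0,0,0,0,0,2.5,0,0,0,0,0,0,2.5,0,0,0,0,0,0,2.5,0,0,0,0,0,0,2.5,0,0,0,0,0,0,2.5]' 60 |head -2; python3 tq.py
python3 - <<'E'
from h import *
s=snap('wrist','w49'); nutfit(s,-.43); prof(s,-.43); mark(s,-.43)
E
```

```text
t: 30.8
tcp_pos: [0.4976, -0.0588, 0.057]
tool F [ -2.2 -13.2 -19.7] tool M [-3.217  0.472  0.291] pos [ 0.4976 -0.0588  0.057 ]
[(-180, 13, 21.0), (-165, 19, 22.8), (-150, 328, 21.6), (-135, 303, 20.2), (-120, 253, 20.2), (-105, 189, 21.6), (-90, 218, 21.3), (-75, 296, 20.0), (-60, 360, 20.0), (-45, 383, 21.4), (15, 11, 22.6)]
flat -145 normal -120.6 dist 20.0 n 635
flat -85 normal -77.3 dist 20.0 n 279
flat -25 normal -59.6 dist 19.8 n 513
jaw y-38 ztop 64.1 x [-41.  -23.2] n675; jaw y-32 ztop 64.7 x [-41.2 -23.1] n638; jaw y-26 ztop 64.7 x [-41.  -22.5] n534; jaw y-20 ztop 64.6 x [-38.2 -22.3] n408; jaw y-14 ztop 64.7 x [-33.6 -21.8] n378; jaw y-8 ztop 64.7 x [-33.3 -21.5] n349; jaw y-2 ztop 64.7 x [-33.  -21.4] n305; jaw y4 ztop 64.8 x [-32.7 -21.4] n299; jaw y10 ztop 64.9 x [-32.4 -21.3] n279; jaw y16 ztop 64.8 x [-32.1 -20.4] n276; 
fix y-38 ztop 62.9 x [15.2 18.8] n165; fix y-32 ztop 63.1 x [15.2 19.3] n209; fix y-26 ztop 63.3 x [15.3 19.6] n135; fix y-20 ztop 63.5 x [19.1 20.2] n52; fix y-14 ztop 63.6 x [19.5 20.6] n59; fix y-8 ztop 64.3 x [19.7 21.2] n32; fix y-2 ztop 64.2 x [20.5 21.5] n40; fix y4 ztop 64.3 x [20.7 22.1] n46; fix y10 ztop 64.5 x [21.  22.4] n52; fix y16 ztop 64.5 x [21.1 22.9] n65; 
ax x-100 zt 66.9 y [-36.9 -25.2]; ax x-92 zt 82.6 y [-23.5 -22. ]; ax x-84 zt 82.5 y [-23.6 -22.1]; ax x-76 zt 83.2 y [-58.3 -16.1]; ax x-68 zt 72.0 y [-37.  -19.1]; ax x-60 zt 62.7 y [-34.9 -22.1]; ax x-52 zt 62.7 y [-35.3 -22.5]; ax x-44 zt 62.8 y [-35.7 -23. ]; ax x-36 zt 64.9 y [-38.9 -17.5]; ax x-28 zt 64.9 y [-39.4 -15.9]; ax x-20 zt 63.0 y [-37.  -16.9]; ax x-12 zt 68.2 y [-17.4 -15.1]; ax x-4 zt 70.8 y [-19.7 -15.1]; ax x4 zt 70.8 y [-19.4 -15.2]; ax x12 zt 67.3 y [-17.2 -15.1]; 
wheel c [-36.1  82.9] r 17.9 mark [-40.   65.8] 640 angle from top to -y (deg, using c=(y,zt-16)): 43
```

```bash
python3 -m handwheel '[0,-0.1,-0.3,0,0,0,2.5,0,-0.15,-0.35,0.1,0,0,2.5,0,-0.15,-0.35,0.2,0,0,2.5,0,-0.15,-0.35,0.3,0,0,2.5]' 60 |head -2; python3 tq.py; python3 -m handwheel '[0,0,0,0.1,0,0,2.5]' | head -1; python3 tq.py
python3 - <<'E'
from h import *
s=snap('wrist','w50'); nutfit(s,-.43); prof(s,-.43); mark(s,-.43)
E
```

```text
t: 31.18
tcp_pos: [0.4974, -0.0599, 0.0576]
tool F [ 2.7 -7.3 -3.5] tool M [-0.991  0.057 -0.636] pos [ 0.4974 -0.0599  0.0576]
t: 31.27
tool F [ 2.3 -9.9 -3.7] tool M [-1.239  0.056 -0.62 ] pos [ 0.4974 -0.0598  0.0576]
[(-165, 17, 22.6), (-150, 94, 21.6), (-135, 88, 20.2), (-120, 86, 20.2), (-105, 95, 21.6), (-90, 70, 21.4), (-75, 63, 19.9), (-60, 76, 19.9), (-45, 75, 21.4), (165, 15, 21.0)]
flat -145 normal -120.5 dist 20.0 n 163
flat -85 normal -80.2 dist 20.3 n 84
flat -25 normal -60.3 dist 19.7 n 101
jaw y-38 ztop 65.0 x [-39.7 -22. ] n638; jaw y-32 ztop 65.1 x [-39.7 -21.8] n690; jaw y-26 ztop 65.1 x [-39.6 -21.5] n671; jaw y-20 ztop 64.8 x [-38.3 -21.3] n551; jaw y-14 ztop 64.9 x [-33.3 -21. ] n466; jaw y-8 ztop 65.0 x [-32.9 -21.2] n232; jaw y-2 ztop 64.9 x [-32.9 -21.3] n304; jaw y4 ztop 64.9 x [-32.7 -21.3] n425; jaw y10 ztop 64.9 x [-32.4 -21.2] n414; jaw y16 ztop 64.9 x [-32.5 -22.6] n341; 
fix y-38 ztop 63.9 x [15.2 19.5] n129; fix y-32 ztop 63.5 x [15.2 19.6] n246; fix y-26 ztop 63.5 x [15.3 19.6] n205; fix y-20 ztop 63.8 x [18.9 19.8] n51; fix y-14 ztop 63.6 x [19.1 19.8] n49; 
ax x-100 zt 67.1 y [-33.4 -23.4]; ax x-92 zt 78.3 y [-47.7 -15.1]; ax x-84 zt 79.2 y [-47.7 -15.1]; ax x-76 zt 77.6 y [-51.7 -15.1]; ax x-68 zt 72.4 y [-38.1 -20.6]; ax x-60 zt 63.2 y [-35.9 -22.8]; ax x-52 zt 63.2 y [-36.  -23.3]; ax x-44 zt 63.3 y [-36.1 -23.3]; ax x-36 zt 65.2 y [-39.2 -20.4]; ax x-28 zt 65.3 y [-39.2 -15.8]; ax x-20 zt 64.4 y [-37.6 -16.1]; ax x-12 zt 68.1 y [-16.9 -15.1]; ax x-4 zt 71.1 y [-19.1 -15.1]; ax x4 zt 71.0 y [-19.1 -15.1]; ax x12 zt 66.7 y [-35.  -15.1]; 
wheel c [-31.8  82.1] r 15.4 mark [-37.1  70. ] 675 angle from top to -y (deg, using c=(y,zt-16)): 38
```

```bash
python3 -m handwheel '[0,0,-0.05,0.1,0,0,2.5,0,0,-0.05,0.15,0,0,2.5]' 60 |head -1; python3 tq.py; python3 -m handwheel '[0,0,0,0,0,0,5.2,0,0,0,0,0,0,5.2,0,0,0,0,0,0,5.2,0,-3,0,-0.1,0,0,5.2,0,-6,0,-0.2,0,0,5.2,0,-6,0,-0.3,0,0,5.2]' | head -2
python3 - <<'E'
from h import *
s=snap('wrist','w51'); nutfit(s,-.43); prof(s,-.43); mark(s,-.43)
E
```

```text
t: 31.48
tool F [ 2.8 -9.1 -2.2] tool M [-1.339  0.047 -0.747] pos [ 0.4974 -0.0596  0.0576]
t: 31.98
tcp_pos: [0.5013, -0.0566, 0.1197]
[(-150, 21, 21.3), (-135, 23, 20.3), (-120, 22, 20.2), (-105, 17, 21.6), (-90, 29, 21.1), (-75, 31, 19.8), (-60, 29, 19.9), (-45, 20, 20.9)]
flat -145 normal -120.9 dist 20.1 n 42
flat -85 normal -78.0 dist 20.0 n 30
jaw y-38 ztop 64.8 x [-39.  -21.8] n298; jaw y-32 ztop 65.0 x [-41.5 -22. ] n331; jaw y-26 ztop 64.8 x [-45.1 -21.9] n338; jaw y-20 ztop 64.8 x [-38.4 -21.3] n252; jaw y-14 ztop 64.8 x [-32.9 -21. ] n203; jaw y-8 ztop 65.0 x [-32.8 -21.1] n191; jaw y-2 ztop 65.0 x [-32.6 -20.9] n186; jaw y4 ztop 65.0 x [-32.5 -21.3] n182; jaw y10 ztop 64.9 x [-32.7 -20.9] n180; jaw y16 ztop 65.0 x [-32.4 -21. ] n173; 
fix y-38 ztop 65.0 x [19.1 31.8] n311; fix y-32 ztop 64.9 x [17.9 31.8] n326; fix y-26 ztop 65.0 x [19.3 32.2] n288; fix y-20 ztop 65.0 x [19.7 32.1] n282; fix y-14 ztop 65.2 x [16.8 32.4] n219; fix y10 ztop 64.7 x [31.5 33.5] n29; fix y16 ztop 65.0 x [29.3 33.6] n81; 
ax x-100 zt 66.5 y [-34.1 -22. ]; ax x-92 zt 72.6 y [-37.2 -20.8]; ax x-84 zt 72.4 y [-37.7 -21. ]; ax x-76 zt 72.4 y [-37.6 -21. ]; ax x-68 zt 72.3 y [-38.6 -21.4]; ax x-60 zt 63.1 y [-35.9 -23. ]; ax x-52 zt 63.2 y [-36.2 -23.2]; ax x-44 zt 63.1 y [-36.4 -23.2]; ax x-36 zt 65.2 y [-39.4 -20.2]; ax x-28 zt 65.2 y [-39.4 -15.8]; ax x-20 zt 64.1 y [-37.5 -16.5]; ax x-12 zt 67.9 y [-16.9 -15.1]; ax x-4 zt 70.9 y [-19.  -15.1]; ax x4 zt 70.9 y [-18.9 -15.2]; ax x12 zt 66.8 y [-31.2 -15. ]; 
wheel c [-29.   59.6] r 12.7 mark [-37.9  69.2] 409 angle from top to -y (deg, using c=(y,zt-16)): 35
```

View pics/w51.png

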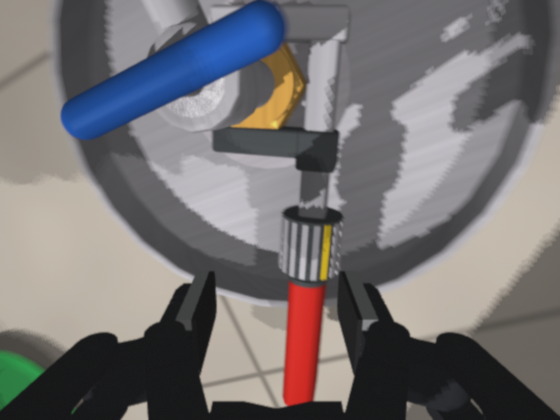

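```bash
python3 -m handwheel '[0,-4,0,0,0,0,5.2,0,-8,0,0,0,0,5.2,0,-10,0,0,0,0,5.2,0,-10,0,0,0,0,5.2]' | head -2
python3 - <<'E'
from h import *
s=snap('wrist','w52'); 
try: nutfit(s,-.43); prof(s,-.44)
except Exception as e: print(e)
for n in('side','scene'):
    s=snap(n,n+'52'); P=cloud(s); f=s['frame'].astype(int); r,g,b=f[...,0],f[...,1],f[...,2]
    for nm,m in (('red',(r>120)&(g<60)&(b<60)),('blue',(b>80)&(r<60)&(b>1.5*g)),('green',(g>100)&(r<60)&(b<90))):
        k,l,st,c=cv2.connectedComponentsWithStats(m.astype(np.uint8))
        for i in range(1,k):
            if st[i,4]>150: print(n,nm,c[i].round(),st[i,4],np.median(P[l==i],0).round(3))
a=cv2.imread('pics/side52.png')[120:270,170:370]; cv2.imwrite('pics/z52.png',cv2.resize(a,None,fx=3.5,fy=3.5,interpolation=cv2.INTER_CUBIC))
print(manip.sense()['force'])
E
```

```text
t: 32.37
tcp_pos: [0.4912, -0.079, 0.2162]
[(-150, 22, 21.6), (-135, 21, 20.2), (-120, 18, 20.2), (-105, 14, 21.4), (-90, 13, 21.2), (-75, 17, 19.9), (-60, 17, 19.8), (-45, 15, 20.9)]
flat -145 normal -121.4 dist 20.1 n 31
flat -85 normal -80.6 dist 19.7 n 16
jaw y-38 ztop 65.0 x [-39.4 -21.9] n133; jaw y-32 ztop 64.9 x [-39.4 -21.5] n137; jaw y-26 ztop 65.3 x [-39.2 -21.6] n128; jaw y-20 ztop 65.1 x [-37.3 -21.8] n93; jaw y-14 ztop 65.0 x [-33.  -21.3] n84; jaw y-8 ztop 65.0 x [-33.3 -21.5] n89; jaw y-2 ztop 65.0 x [-33.5 -21.8] n79; jaw y4 ztop 65.0 x [-33.  -21.6] n82; jaw y10 ztop 65.1 x [-33.3 -21.5] n81; jaw y16 ztop 65.0 x [-32.9 -20.9] n88; 
fix y-38 ztop 65.0 x [19.4 32.5] n106; fix y-32 ztop 64.8 x [17.2 32.1] n126; fix y-26 ztop 65.0 x [18.2 32. ] n117; fix y-20 ztop 65.2 x [20.1 32.3] n113; fix y-14 ztop 65.1 x [19.8 32.4] n110; fix y-8 ztop 65.0 x [23.2 32.6] n76; fix y-2 ztop 65.3 x [25.6 32.3] n59; fix y4 ztop 64.8 x [23.6 32.8] n80; fix y10 ztop 65.1 x [21.1 32.8] n96; fix y16 ztop 65.1 x [20.4 32.9] n102; 
ax x-100 zt 66.6 y [-35.8 -23. ]; ax x-92 zt 72.0 y [-38.8 -2
[... 203 characters left out ...]
 ax x-36 zt 65.3 y [-39.6 -20.2]; ax x-28 zt 65.3 y [-39.3 -15.9]; ax x-20 zt 64.3 y [-37.6 -15.8]; ax x-12 zt 66.9 y [-30.7 -15.2]; ax x-4 zt 70.8 y [-19.3 -15.4]; ax x4 zt 71.0 y [-19.1 -15.2]; ax x12 zt 67.2 y [-16.5 -15. ]; 
side red [254. 144.] 780 [ 0.673 -0.333  0.094]
side red [323. 206.] 164 [ 0.44  -0.026  0.063]
side blue [ 64. 369.] 2220 [0.883 0.48  0.025]
side green [330. 309.] 1778 [0.418 0.282 0.007]
scene red [145. 182.] 856 [ 0.687 -0.336  0.129]
scene red [285. 188.] 153 [ 0.444 -0.029  0.062]
scene blue [461.  75.] 233 [-1.066  0.111 -0.056]
scene blue [379. 376.] 244 [0.874 0.45  0.034]
scene green [380. 226.] 372 [0.387 0.26  0.013]
[ 0.12863252  0.25864001 -0.18993944]
```

View pics/w52.png

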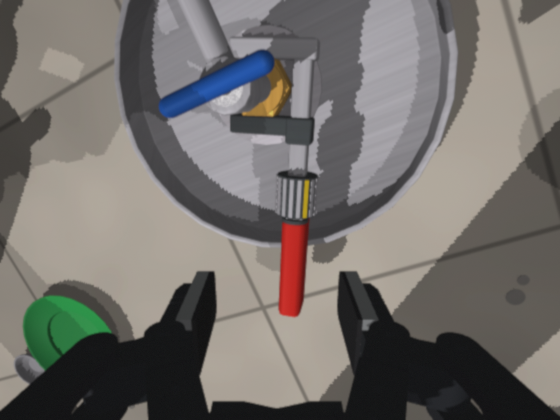

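View pics/z52.png

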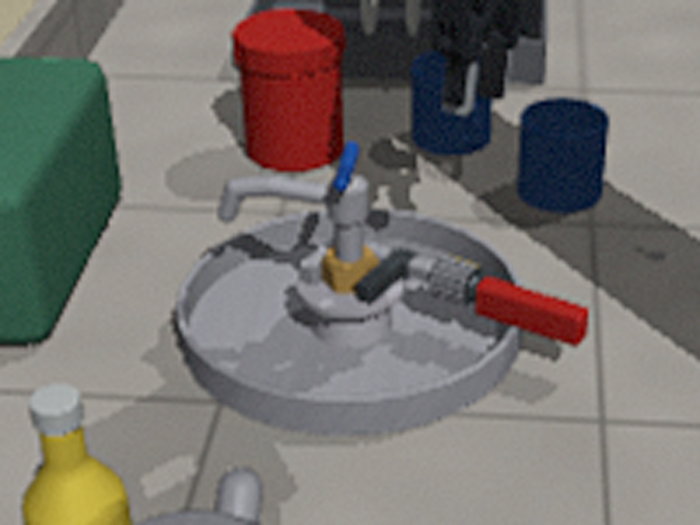

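Run:
```python
from h import *
print(manip.sense()['t']); print(manip.sign_off())
```

```text
32.5167
the job is handed in; nothing more can be done
None
```

I closed the wrench's jaws onto the nut with the worm wheel, swung it clockwise until the nut stopped, and left it lying flat and snug. I handed the job in at 32.5 s with the robot clear; no verdict was reported. It did not all go to plan.

**Last checks**
- **Jaws:** the gap was about 40.3–41.3 mm depending on the view, and about 40.5 mm in the closest one. The jaw tops were level at 65 mm up.
- **Alignment:** the wrench was within about 0.02 rad of square to the nut's flats.
- **Nut:** it had turned about 0.77 rad in all. It stayed put while the wrench was pushed about 0.12 rad further, so I take it to be at its stop.
- **Other things:** the saucer and canister showed the same positions as at the start to within the view's accuracy. The mugs were partly hidden from the cameras or in shadow, so I judged them undisturbed by eye only. I did not measure the spoon, kettle or soap again.

**What failed or disagreed**
- **Nut angle:** the cameras showed a nut corner, not a flat, facing the handle. The nearest flat was about 0.42 rad off, not the 0.14 rad described. The first closing jammed on the corners, so I turned the wrench about 0.5 rad clockwise on the slack nut and closed again there.
- **Wrench rolled up:** while I was freeing the jaws, the wrench tipped up about 30–40° about its own length. I laid it flat again.
- **Nut moved early:** it crept about 0.055 rad clockwise before the jaws were snug.
- **Overshoot:** pushing past the stop forced the jaws about 2 mm open, so I re-tightened the worm after the swing. That tightening was therefore out of the order asked.
- **Sideways offset:** the wrench sits about 6 mm along its y from its nominal place, so the nut is still fully between the jaws.

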